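# Hang the lipped bin on the louvred panel and file the slide mailers in it

### The job

Hang the empty green bin on the low grey louvred panel: bring its rear lip over the upper slat and let it drop so that the lip catches and the bin hangs level on the slat, its whole lip on the panel. Then put all the blue and yellow slide mailers from the two crooked heaps into the hanging bin as one square pile, lying flat one on another with their edges flush and their long sides running from the front to the back of the bin, in any order of colours, and leave the tape roll and the small bottle where they stand.

Things in the scene. Friction and masses are not known exactly. Their poses are not given: they have to be found in the camera images.
- bin: open narrow green lipped bin, 120 g, walls 62 mm high. Origin: centre of its underside; x from its front (-x: thick grip band with a blank white card) to its back (+x: a 90 mm wide back plate with the lip), y across, z up. Inside x -47 to 51, y -23 to 23 mm, side walls 4 mm, each cut out down to the floor from x -25 to 29 mm so that fingers can pass; back plate's outer face at x = 55 mm
- bin_floor (a point): middle of the bin's inner floor, 3 mm above its underside; axes as the bin. Inside the bin is 98 mm long (x) and 46 mm wide (y); a mailer laid front to back has 6 mm to spare all round. The sides are open over the middle 54 mm for fingers that hold a mailer across its width
- bin_grip (a point): grip point of the bin: middle of its front grip band, 14 mm below the 62 mm high rim; the band is 10 mm thick (along the bin's x), 54 mm wide, 30 mm high, to be pinched from above, one finger inside the bin and one outside. Axes as the bin
- bin_lip (a point): the corner under the bin's lip that sits on the slat edge when hung: on the back wall's outer face, 62 mm above the underside. The lip is 90 mm wide: from here a 3 mm flange runs 7 mm back, with a 3 mm plate hanging from it: its inner face is upright, 4 mm behind the wall, for 8 mm, then flares back to a tip 12 mm behind and 18 mm below this point. Axes as the bin
- panel: low grey louvred panel fixed to the table, 200 mm wide, 100 mm high. Origin on the table below the middle of the slats' front edges; x points from its front into it, y along the slats, z up. Two 3 mm slats slant out, then stand upright in the plane x = 0 to 3 mm, free edges at heights 95 mm (upper, to hang on) and 49 mm; the panel behind is at x = 24 mm. A hung bin's origin is at x = -55, z = 33 mm
- rail (a point): middle of the free front edge of the panel's upper slat, 95 mm above the table; axes as the panel. The lip goes down into the 21 mm slot behind this 3 mm edge, entering with bin_lip 1 to 7 mm in front of it (-x); the flare draws the bin back as it goes down. Let go too high, the front-heavy bin may tilt and jam: hold it level until bin_lip is down on the edge
- tape_roll: roll of cream label tape lying flat, 56 mm across, 18 mm high, origin at the centre of its underside; a bystander
- immersion_oil: small amber dropper bottle with black cap, 30 mm across, 72 mm high, origin at the centre of its underside; a bystander
- towel_roll_foot (a point): middle of the foot of a fixed white paper towel roll standing on the table at the left, 108 mm across, 220 mm high; other fixed things stand beyond it
- lamp_foot (a point): middle of the foot of the black desk lamp, on the table: a 50 mm square block with a thin arm leaning from it away from the robot and to the right, up to 0.55 m high about 0.14 m further on; keep the arm to the left of it
- mailer_1: blue slide mailer, a flat closed plastic case 34 x 85 x 11 mm (10.0 mm thick where others rest on it), blue base with a pale top, 35 g; origin at the centre of its underside, y along its 85 mm length, x across its 34 mm width (grasp across the width)
- mailer_2: yellow slide mailer, a flat closed plastic case 34 x 85 x 11 mm (10.0 mm thick where others rest on it), yellow base with a pale top, 35 g; origin at the centre of its underside, y along its 85 mm length, x across its 34 mm width (grasp across the width)
- mailer_3: yellow slide mailer, a flat closed plastic case 34 x 85 x 11 mm (10.0 mm thick where others rest on it), yellow base with a pale top, 35 g; origin at the centre of its underside, y along its 85 mm length, x across its 34 mm width (grasp across the width); may be absent
- mailer_4: blue slide mailer, a flat closed plastic case 34 x 85 x 11 mm (10.0 mm thick where others rest on it), blue base with a pale top, 35 g; origin at the centre of its underside, y along its 85 mm length, x across its 34 mm width (grasp across the width); may be absent
- mailer_5: blue slide mailer, a flat closed plastic case 34 x 85 x 11 mm (10.0 mm thick where others rest on it), blue base with a pale top, 35 g; origin at the centre of its underside, y along its 85 mm length, x across its 34 mm width (grasp across the width); may be absent
- mailer_6: yellow slide mailer, a flat closed plastic case 34 x 85 x 11 mm (10.0 mm thick where others rest on it), yellow base with a pale top, 35 g; origin at the centre of its underside, y along its 85 mm length, x across its 34 mm width (grasp across the width); may be absent

How it is judged (in metres and radians):
On the way:
1. the empty bin hangs level on the upper slat by its lip, while the mailers are still down on the table (x of bin_lip in the frame of rail between -0.006 and 0.006 m and y of bin_lip in the frame of rail between -0.053 and 0.053 m and z of bin_lip in the frame of rail between -0.004 and 0.006 m and angle between bin's own z axis and vertical below 0.08 rad and angle between the x axis of bin and the x axis of panel, either way round below 0.08 rad and height (world z) of each of mailer_1, mailer_2, mailer_3, mailer_4, mailer_5, mailer_6 below 0.036 m and linear speed of bin below 0.02 m/s), for 0.4 s.
At the end, for the whole second after the job is handed in: Bin hung by its lip on the upper slat (lip seat within 6 mm in depth, 4 mm below to 6 mm above the edge, 53 mm of the middle; level, square within 0.08 rad). Every mailer present flat in it, long side front to back (0.12 rad), any two middles within 10 mm seen from above; all at rest (x of bin_lip in the frame of rail between -0.006 and 0.006 m and y of bin_lip in the frame of rail between -0.053 and 0.053 m and z of bin_lip in the frame of rail between -0.004 and 0.006 m and angle between bin's own z axis and vertical below 0.08 rad and angle between the x axis of bin and the x axis of panel, either way round below 0.08 rad and x of mailer_1 in the frame of bin between -0.012 and 0.016 m and y of mailer_1 in the frame of bin between -0.012 and 0.012 m and z of mailer_1 in the frame of bin between 0 and 0.07 m and angle between each of mailer_1, mailer_2, mailer_3, mailer_4, mailer_5, mailer_6's own z axis and vertical below 0.12 rad and angle between the y axis of each of mailer_1, mailer_2, mailer_3, mailer_4, mailer_5, mailer_6 and the x axis of bin, either way round below 0.12 rad and linear speed of each of mailer_1, mailer_2, mailer_3, mailer_4, mailer_5, mailer_6, bin below 0.02 m/s and x of mailer_2 in the frame of bin between -0.012 and 0.016 m and y of mailer_2 in the frame of bin between -0.012 and 0.012 m and z of mailer_2 in the frame of bin between 0 and 0.07 m and x of mailer_3 in the frame of bin between -0.012 and 0.016 m and y of mailer_3 in the frame of bin between -0.012 and 0.012 m and z of mailer_3 in the frame of bin between 0 and 0.07 m and x of mailer_4 in the frame of bin between -0.012 and 0.016 m and y of mailer_4 in the frame of bin between -0.012 and 0.012 m and z of mailer_4 in the frame of bin between 0 and 0.07 m and x of mailer_5 in the frame of bin between -0.012 and 0.016 m and y of mailer_5 in the frame of bin between -0.012 and 0.012 m and z of mailer_5 in the frame of bin between 0 and 0.07 m and x of mailer_6 in the frame of bin between -0.012 and 0.016 m and y of mailer_6 in the frame of bin between -0.012 and 0.012 m and z of mailer_6 in the frame of bin between 0 and 0.07 m and horizontal distance between mailer_1 and mailer_2 below 0.01 m and horizontal distance between each of mailer_1, mailer_2 and mailer_3 below 0.01 m and horizontal distance between each of mailer_1, mailer_2, mailer_3 and mailer_4 below 0.01 m and horizontal distance between each of mailer_1, mailer_2, mailer_3, mailer_4 and mailer_5 below 0.01 m and horizontal distance between each of mailer_1, mailer_2, mailer_3, mailer_4, mailer_5 and mailer_6 below 0.01 m); the robot touches nothing.
It fails at once if the tape roll is pushed away or knocked over (distance of tape_roll from where it was at the start of the episode above 0.03 m or angle between tape_roll's own z axis and vertical above 0.6 rad).
It fails at once if the small bottle is pushed away or knocked over (distance of immersion_oil from where it was at the start of the episode above 0.03 m or angle between immersion_oil's own z axis and vertical above 0.6 rad).
Of mailer_3, mailer_4, mailer_5, mailer_6 only 2 to 4 are there at a start; the rules pass over those that are not, and their reading is None.
At some moment in a run one of mailer_1, mailer_2, mailer_3, mailer_4, mailer_5, mailer_6 may be knocked a few centimetres aside while the robot is not near it.
Once in a run the grip may slacken for a moment while it holds something.
It also fails if it takes over 210 s, if anything falls off the work surface, if the arm or the gripper's body presses on something with over 40 N, if the wrist force passes 120 N, or if a joint passes its speed limit or range.

### The arm

A 6-joint arm with a two-finger parallel gripper is mounted at the origin on a cart in front of the work surface, level with it; the furniture and walls round the work are solid. World frame = base frame: x ahead of the robot, y to its left, z up, the work surface at z = 0. Lengths are in mm, angles in rad, forces in N, time in s.
With the tool pointing down it reaches from about 350 to 875 mm from the base axis. Payload 4.2 kg.
Tool frame: the origin (TCP) lies on the mounting face of the last link; the fingertips stand 173 mm ahead of it and the grasp point (between the pads) lies 155 mm ahead of it; z points along the fingers, y is the direction in which the jaws open and shut (so a half turn about z gives the same grasp; the last joint's range is limited). The gripper opens to 85 mm and grips with 20 to 120 N. Pads are 22 mm wide; open, the fingers measure 114 mm over their backs; the gripper's body (76 mm by 85 mm) begins 54 mm behind the grasp point. The pads swing forward as they close: fully open they stand 13 mm farther back than shut.
Start: joints at [1.447, 0.385, 0.008, 0, -1.194, -0.259], TCP at [233.416, 579.756, 404.712] pointing down, gripper open.
Joint ranges: [-3.14, 3.14], [-1.21, 2.06], [-1.07, 1.41], [-3.16, 2.05], [-2.99, -0.16], [-3.1, 3.1]. Speed limits (rad/s): [2.79, 2.79, 3.14, 3.14, 3.14, 3.14].

### API

Orientations are given as a unit quaternion [x, y, z, w].
In Python, from bench import arm gives the robot as it stands. The module is installed in compiled form; this text tells all that it offers.
- The arm moves only by the tool play_rows, never from a script. Its argument "moves" is a list of rows, each a list of 3 entries, a list of its own where there are three numbers: the shift along the world's x, y, z in units of 30 cm (1.0 is 30 cm), then the turn about the world's z in units of 30 degrees (1.0 is 30 degrees), then the gripper's target within -1 to 1 (shut at 1, half-way at 0, fully open at -1). In form: [[[x, y, z], turn, jaw], ...]. A call has 1 to 12 rows; each row is the pose to reach, as a shift and turn from the pose measured when the call began; what a row does not reach only later rows make up. A row lasts 1/8 s, in which the tool goes at most 62.5 mm and 10.7 degrees, less where a joint would pass 70% of its speed; a pose out of reach is approached as far as the arm can. A call with a number of a shift or a turn outside -1 to 1 is refused whole. A call with a gripper value outside its range is refused whole. The fingers move at their own pace and stop on an object; the grip force is fixed at half the most. Time passes only in rows, so rows that repeat a pose let the fingers close. It gives the time, the measured TCP pose, the force and the opening at its end, in the units of the state.
- arm.read_state(): the state, without advancing time (a new reading comes with each control period).
- arm.get_image(name): name is "scene" or "top" or "wrist"; returns a dict with "pixels" (480x640x3 uint8, red, green, blue), "vfov" (degrees; the focal length in pixels is half the picture's height over the tangent of half this angle, whatever the lens; pixels are square), "cx", "cy" (the principal point, pixels), "xyz" and "rotation" of the camera in the world. Camera axes: x right, y up, looking along -z (the intrinsics and any distortion apply to the point x, -y, -z); pixel columns grow to the right and rows downward; lengths in mm; the calibration is good to about 2 mm. A picture is of the moment at which its call begins. There is no depth.
- arm.job_done(): hands the job in, once; it reports no verdict.
Trained networks look in a picture, given as the dict that the camera call returned (one of the last four; its "shot" number tells which), for a name from the list of things; names that differ only in an ending like _2 or _b are one class to them, and where a whole thing is asked for, a point or a joint stands for the part that bears it (a point fixed in the world has none). Each returns a list of dicts, best first, with "conf" (0 to 1); they miss things now and then, are a little off and sometimes report something else, mostly with a low value. They report only what shows in the picture. A call takes as long as a camera call.
- arm.look_for(name, picture): "centre" ([x, y, z] in mm, in world coordinates, good to about 4 mm: the middle of the surface that is visible of it).
The state is a dict: "clock": time; "joints": joint angles; "joint_vel": joint speeds; "joint_efforts": joint torques, N m; "position": TCP position; "ee_rot": TCP orientation; "contact_force": force on the tool from outside, world axes, zero at the start; "wrist_torque": the same for the moment, N m; "gripper_width": finger opening in mm.
Only numpy, scipy, OpenCV 4.12 (cv2) and the standard library are available. Lean on these libraries where they do the work, as an engineer would, in place of code of your own. Each camera call takes 0.05 s, during which the arm holds its last target.

## Working session

There is one attempt and no reset: what is moved stays moved. The work goes in short steps, Python scripts to look and compute and a tool call to move; the robot and the scene stay as the last step left them, time stands still between calls to the robot, and variables do not carry over. Pictures are saved under pics/ and viewed, and the job is handed in when it is done.

Besides the shell and the picture viewer there is one more tool, called after "Call:" in YAML: its name, and indented under it one key for each argument. play_rows: Moves the arm, as the interface text tells. Shifts and turns lie within -1 to 1; 1 stands for 30 cm of shift or 30 degrees of turn. Its arguments: {"type":"object","properties":{"moves":{"type":"array"}},"required":["moves"]}

```bash
mkdir -p pics; cat > h.py <<'E'
from bench import arm
import numpy as np, cv2
def shot(name,fn=None):
    p=arm.get_image(name)
    if fn: cv2.imwrite('pics/'+fn+'.png',p['pixels'][:,:,::-1])
    return p
def f(p): return 240/np.tan(np.radians(p['vfov'])/2)
def proj(p,X):
    R=np.array(p['rotation']).reshape(3,3); c=R.T@(np.array(X,float)-np.array(p['xyz']))
    return p['cx']+f(p)*c[0]/-c[2], p['cy']-f(p)*c[1]/-c[2]
def back(p,u,v,z):
    R=np.array(p['rotation']).reshape(3,3); d=R@np.array([(u-p['cx'])/f(p),-(v-p['cy'])/f(p),-1])
    o=np.array(p['xyz']); return o+d*(z-o[2])/d[2]
E
python3 - <<'E'
from h import *
s=arm.read_state();print({k:np.round(v,3) for k,v in s.items()})
for n in ['scene','top','wrist']:
    p=shot(n,n+'0'); print(n,p.keys(),p['vfov'],p['cx'],p['cy'],p['xyz'],np.round(p['rotation'],3).tolist())
    for k in ['bin','bin_grip','bin_lip','rail','panel','tape_roll','immersion_oil','mailer_1','mailer_2','lamp_foot','towel_roll_foot']:
        print(k,[(np.round(d['centre']).tolist(),round(d['conf'],2)) for d in arm.look_for(k,p)])
E
```

```text
{'clock': np.float64(0.0), 'joints': array([ 1.447,  0.386,  0.007, -0.   , -1.194, -0.259]), 'joint_vel': array([ 0.002, -0.001,  0.002, -0.001,  0.   ,  0.   ]), 'joint_efforts': array([ 0.0000e+00, -3.9229e+01,  1.8840e+01,  4.1860e+00, -5.0000e-03,
       -0.0000e+00]), 'position': array([233.357, 579.588, 403.598]), 'ee_rot': array([ 0.982, -0.19 , -0.   ,  0.001]), 'contact_force': array([ 0.516, -0.203, -0.278]), 'wrist_torque': array([-0.025,  0.016, -0.004]), 'gripper_width': np.float64(85.215)}
scene dict_keys(['pixels', 'vfov', 'cx', 'cy', 'xyz', 'rotation', 'shot']) 48.81073280921614 315.62063417403675 235.37914178539316 [185.32429884 696.98692705 852.91109198] [-0.102, 0.327, 0.895, -0.285]
bin [([628.0, 185.0, 38.0], 0.75)]
bin_grip [([634.0, 177.0, 37.0], 0.75)]
bin_lip [([632.0, 186.0, 36.0], 0.81)]
rail [([743.0, 155.0, 67.0], 0.89), ([630.0, 185.0, 33.0], 0.42)]
panel [([741.0, 155.0, 70.0], 0.9)]
tape_roll [([601.0, -14.0, 24.0], 0.88), ([740.0, 156.0, 69.0], 0.17)]
immersion_oil [([509.0, -32.0, 41.0], 0.73)]
mailer_1 [([457.0, 72.0, 32.0], 0.69), ([449.0, 161.0, 24.0], 0.54), ([438.0, 90.0, 12.0], 0.51), ([450.0, 112.0, 21.0], 0.5)]
mailer_2 [([457.0, 72.0, 32.0], 0.69), ([449.0, 161.0, 24.0], 0.54), ([438.0, 90.0, 12.0], 0.51), ([450.0, 112.0, 21.0], 0.5)]
lamp_foot [([631.0, 186.0, 36.0], 0.71), ([418.0, -36.0, 248.0], 0.57)]Traceback (most recent call last):
  File "<stdin>", line 6, in <module>
ValueError: it knows: bin, bin_floor, bin_grip, bin_lip, immersion_oil, lamp_foot, mailer, panel, rail, tape_roll
```

```bash
sed -i "s/R=np.array(p\['rotation'\]).reshape(3,3)/R=rot(p)/" h.py; cat >> h.py <<'E'
from scipy.spatial.transform import Rotation as Ro
def rot(p): return Ro.from_quat(p['rotation']).as_matrix()
E
python3 - <<'E'
from h import *
for n in ['top','wrist']:
    p=shot(n,n+'0'); print(n,p['vfov'],p['cx'],p['cy'],p['xyz'],np.round(p['rotation'],3).tolist())
    for k in ['bin','panel','tape_roll','immersion_oil','mailer_1','lamp_foot']:
        print(k,[(np.round(d['centre']).tolist(),round(d['conf'],2)) for d in arm.look_for(k,p)])
E
```

```text
top 48.00775633634866 318.11609947563767 238.98970142079003 [445.99553204 148.64069031 922.70288506] [0.041, -0.039, -0.698, 0.714]
bin []
panel [([747.0, 133.0, 69.0], 0.76), ([624.0, 176.0, -0.0], 0.16)]
tape_roll [([600.0, -21.0, 18.0], 0.91), ([627.0, 180.0, 6.0], 0.63)]
immersion_oil [([512.0, -40.0, 43.0], 0.7)]
mailer_1 [([461.0, 69.0, 30.0], 0.74), ([451.0, 214.0, 10.0], 0.71), ([447.0, 65.0, 7.0], 0.67), ([455.0, 103.0, 18.0], 0.62), ([446.0, 181.0, 20.0], 0.56)]
lamp_foot [([488.0, -43.0, 500.0], 0.97)]
wrist 59.039073986887175 318.9870215761906 244.1761110701132 [300.76668224 553.25736035 374.70457171] [0.08, -0.12, 0.82, -0.553]
bin []
panel []
tape_roll []
immersion_oil []
mailer_1 []
lamp_foot []
```

View pics/scene0.png

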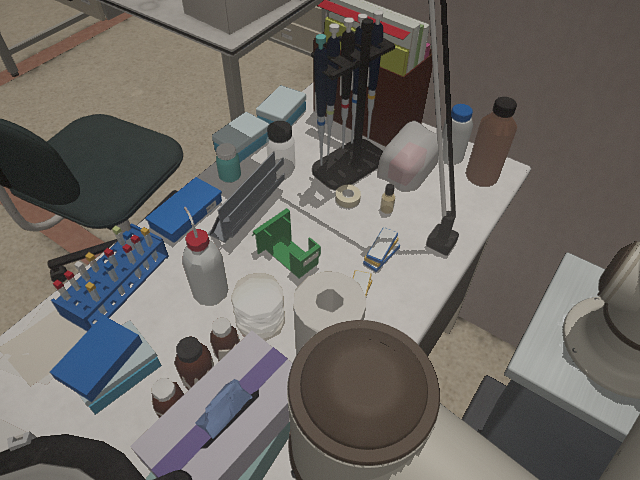

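View pics/top0.png

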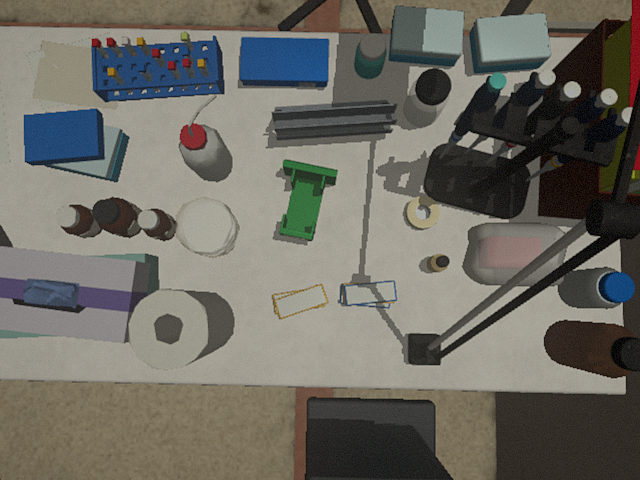

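View pics/wrist0.png

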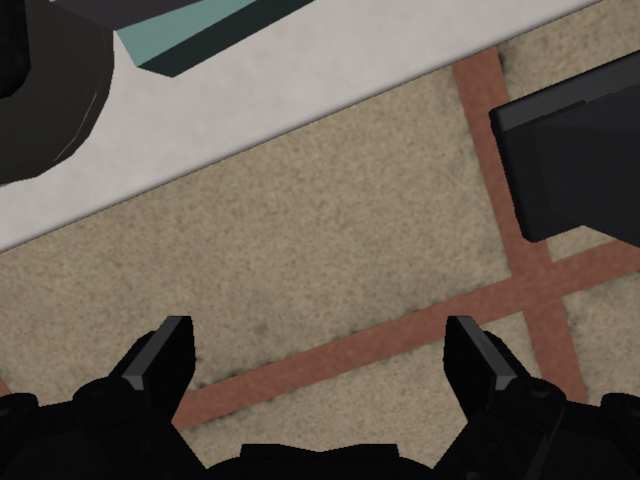

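Call:
play_rows:
  moves:
    - [[0,0,0.2],0,-1]
    - [[0,0,0.4],0,-1]
    - [[0.2,-0.1,0.4],-0.35,-1]
    - [[0.35,-0.25,0.4],-0.7,-1]
    - [[0.5,-0.4,0.4],-1,-1]
    - [[0.6,-0.55,0.4],-1,-1]
    - [[0.7,-0.72,0.4],-1,-1]
    - [[0.8,-0.9,0.4],-1,-1]
    - [[0.8,-1,0.4],-1,-1]

```text
clock: 2.38
position: [474.5, 277.3, 524.5]
ee_rot: [0.898, -0.439, 0.0, 0.0]
contact_force: [0.4, -0.3, -0.2]
gripper_width: 85.2
```

Call:
play_rows:
  moves:
    - [[0,-0.15,0],-0.35,-1]
    - [[0,-0.3,0],-0.7,-1]
    - [[0,-0.43,0],-1,-1]
    - [[0,-0.43,0],-1,-1]
    - [[0,-0.43,0],-1,-1]
    - [[0,-0.43,0],-1,-1]

```text
clock: 3.12
position: [474.5, 149.3, 524.3]
ee_rot: [0.755, -0.656, -0.0, 0.0]
contact_force: [0.8, 0.2, 0.3]
gripper_width: 85.0
```

```bash
python3 - <<'E'
from h import *
s=arm.read_state();print({k:np.round(s[k],3).tolist() for k in ['clock','joints','position','ee_rot']})
for n in ['top','wrist']:
    p=shot(n,n+'1'); print(n,p['vfov'],p['cx'],p['cy'],p['xyz'],np.round(p['rotation'],3).tolist())
    for k in ['bin','mailer_1','panel']:
        print(k,[(np.round(d['centre']).tolist(),round(d['conf'],2)) for d in arm.look_for(k,p)])
E
```

```text
{'clock': 3.125, 'joints': [0.632, 0.099, -0.077, -0.0, -1.395, -0.492], 'position': [474.496, 149.312, 524.322], 'ee_rot': [0.755, -0.656, -0.0, 0.0]}
top 48.00775633634866 318.11609947563767 238.98970142079003 [445.99553204 148.64069031 922.70288506] [0.041, -0.039, -0.698, 0.714]
bin []
mailer_1 []
panel [([746.0, 131.0, 70.0], 0.64)]
wrist 59.039073986887175 318.9870215761906 244.1761110701132 [484.74842216  77.84398959 494.26042272] [0.01, -0.144, 0.987, -0.068]
bin [([628.0, 179.0, 22.0], 0.63)]
mailer_1 [([461.0, 66.0, 32.0], 0.95), ([438.0, 58.0, 12.0], 0.77), ([447.0, 178.0, 23.0], 0.57), ([458.0, 212.0, 9.0], 0.51)]
panel [([742.0, 122.0, 81.0], 0.92), ([440.0, 57.0, 10.0], 0.24)]
```

View pics/wrist1.png

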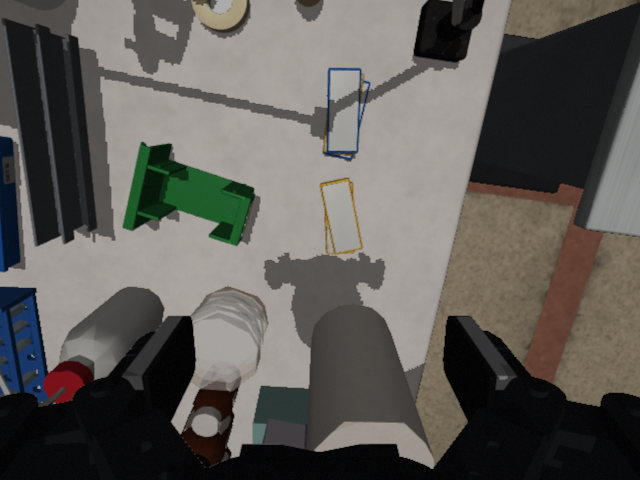

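```bash
python3 - <<'E'
import cv2
a=cv2.imread('pics/wrist1.png')
cv2.imwrite('pics/w1a.png',cv2.resize(a[130:260,110:270],None,fx=4.8,fy=4.5,interpolation=cv2.INTER_CUBIC))
cv2.imwrite('pics/w1b.png',cv2.resize(a[60:260,300:400],None,fx=4,fy=3,interpolation=cv2.INTER_CUBIC))
cv2.imwrite('pics/w1c.png',cv2.resize(a[10:260,0:120],None,fx=4,fy=2.4,interpolation=cv2.INTER_CUBIC))
E
```

```text
(no output)
```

View pics/w1a.png

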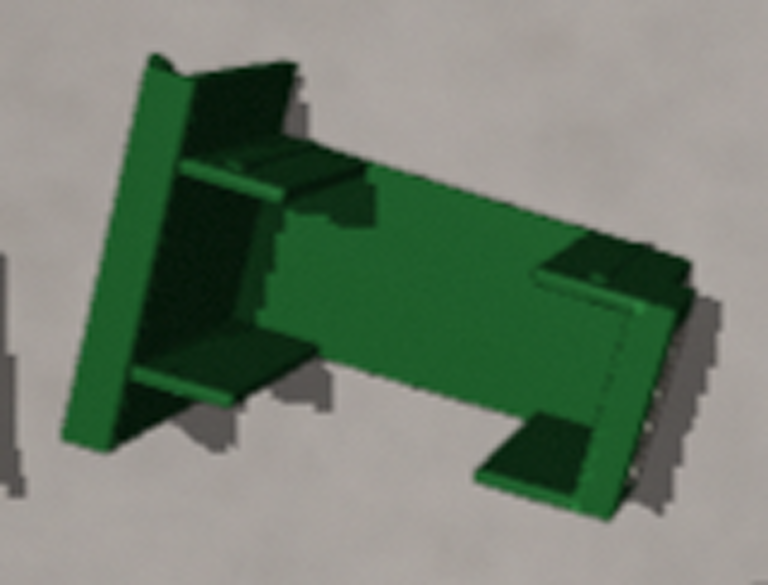

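View pics/w1b.png

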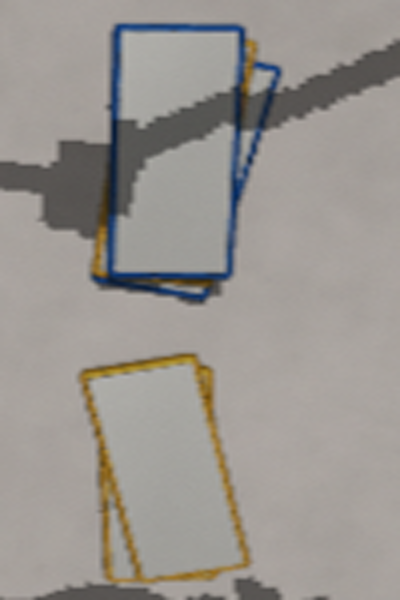

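View pics/w1c.png

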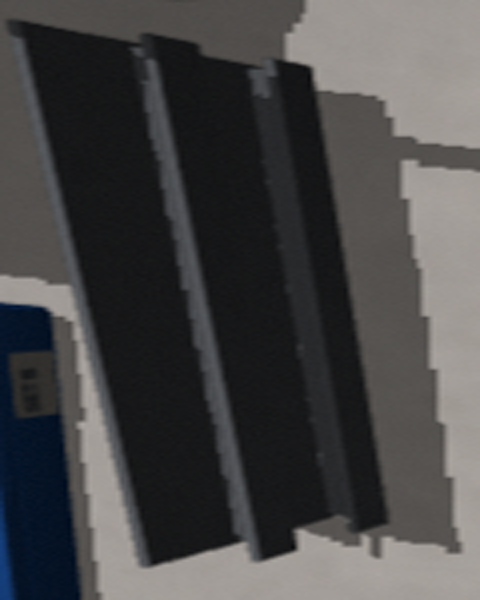

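```bash
cat >> h.py <<'E'
from scipy.optimize import least_squares
def fit(p,model,px,x0):
    # planar pose fit, model Nx3 local, returns x,y,yaw
    def res(q,full=False):
        c,s=np.cos(q[2]),np.sin(q[2]); r=[]
        for m,u in zip(model,px):
            X=[q[0]+c*m[0]-s*m[1],q[1]+s*m[0]+c*m[1],m[2]]
            r+=list(np.array(proj(p,X))-u)
        return np.array(r)
    o=least_squares(res,x0,x_scale=[10,10,.1],loss='soft_l1'); return o.x,res(o.x).reshape(-1,2)
E
python3 - <<'E'
from h import *
p=shot('wrist')
a=np.array([37.5,24.6]);b=np.array([65.5,243.])
A,B=back(p,*a,95),back(p,*b,95);print('slat',A,B,np.linalg.norm(A-B),np.degrees(np.arctan2((B-A)[1],(B-A)[0]))-90)
A,B=back(p,3.8,19.5,100),back(p,36.5,245,100);print('back',A,B,np.linalg.norm(A-B))
c=lambda u,v:np.array([110+u/4.8,130+v/4.5])
mod=[[-57,27,62],[-57,-27,62],[62,45,65],[51,45,65],[51,-45,65],[-47,27,62],[-25,27,62],[29,27,62],[29,-23,62]]
px=[c(612,520),c(678,308),c(62,437),c(108,450),c(195,78),c(575,500),c(475,475),c(235,402),c(282,200)]
q,r=fit(p,mod,px,[628,180,-.2]);print(q,r.round(1).tolist())
E
```

```text
slat [732.38681609  34.8352078   95.        ] [715.22305153 228.23150161  95.        ] 194.15643505785783 5.07166639073678
back [757.06683313  35.28892798 100.        ] [740.31199912 232.23328575 100.        ] 197.65577280021168
[ 6.03596701e+02  1.80915406e+02 -1.84438390e-01] [[0.3, -0.6], [0.4, -1.1], [-0.2, -0.1], [0.6, 0.2], [0.3, -0.6], [-1.1, 1.0], [-0.3, 0.3], [-0.5, 0.8], [0.2, 0.1]]
```

Call:
play_rows:
  moves:
    - [[0.2,0,-0.05],0,-1]
    - [[0.4,0,-0.1],0,-1]
    - [[0.6,0,-0.2],0.1,-1]
    - [[0.6,0,-0.2],0.1,-1]
    - [[0.6,0,-0.2],0.1,-1]
    - [[0.6,0,-0.2],0.1,-1]

```text
clock: 4.32
position: [653.4, 148.4, 467.1]
ee_rot: [0.771, -0.637, 0.001, -0.001]
contact_force: [-0.7, 0.0, 0.0]
gripper_width: 85.6
```

```bash
python3 - <<'E'
from h import *
p=shot('wrist','wrist2'); import pickle; pickle.dump(p,open('w2.pkl','wb'))
print(p['xyz'],p['rotation'])
a=cv2.imread('pics/wrist2.png')
cv2.imwrite('pics/w2a.png',cv2.resize(a[0:300,100:500],None,fx=2,fy=2,interpolation=cv2.INTER_CUBIC))
E
```

```text
[667.42125626  77.86799333 437.03581455] [ 0.01190135 -0.14441341  0.98498494 -0.09384988]
```

View pics/w2a.png

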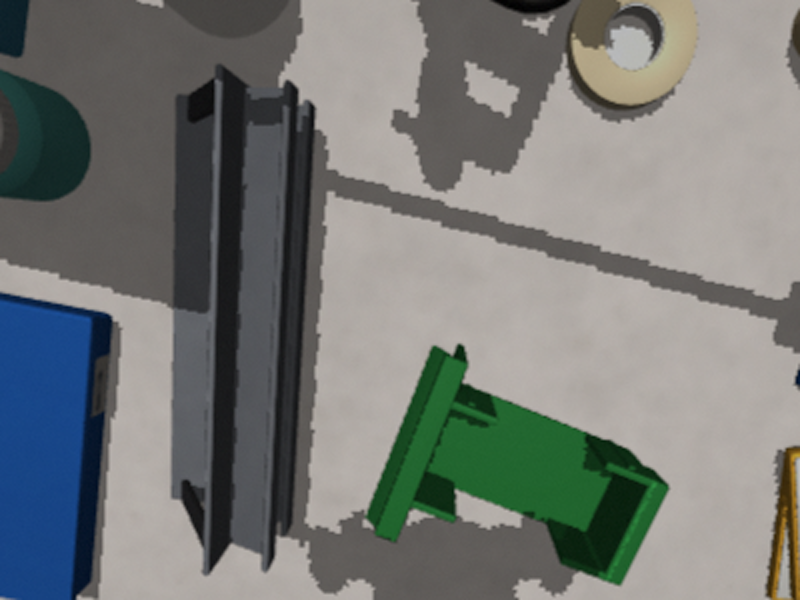

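```bash
python3 - <<'E'
import cv2,numpy as np
a=cv2.imread('pics/wrist2.png')
t=cv2.resize(a[30:70,200:270],None,fx=8,fy=7,interpolation=cv2.INTER_NEAREST)
b=cv2.resize(a[255:295,190:260],None,fx=8,fy=7,interpolation=cv2.INTER_NEAREST)
cv2.imwrite('pics/w2b.png',np.vstack([t,b]))
E
```

```text
(no output)
```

View pics/w2b.png

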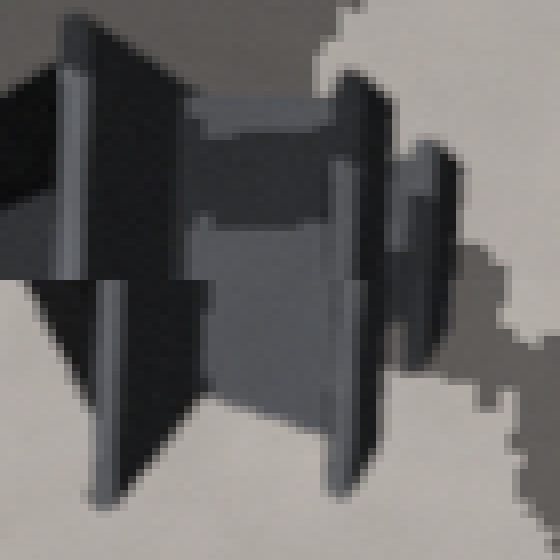

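```bash
python3 - <<'E'
from h import *
import pickle; p=pickle.load(open('w2.pkl','rb'))
A,B=back(p,245,40.5,95),back(p,234.1,285.7,95);print('slat',A,B,(A+B)/2,np.linalg.norm(A-B),np.degrees(np.arctan2((B-A)[1],(B-A)[0]))-90)
A,B=back(p,211,32,100),back(p,205.2,287,100);print('back',A,B,(A+B)/2,np.linalg.norm(A-B),np.degrees(np.arctan2((B-A)[1],(B-A)[0]))-90)
c=lambda u,v:np.array([100+u/2,v/2])
mod=[[-57,27,62],[-57,-27,62],[62,45,65],[51,45,65],[51,-45,65],[62,-45,65]]
px=[c(617,583),c(667,487),c(370,520),c(393,540),c(465,360),c(435,347)]
q,r=fit(p,mod,px,[603,180,-.2]);print(q,r.round(1).tolist())
d=p.copy()
print(arm.read_state()['position'])
E
```

```text
slat [732.40483035  35.11463724  95.        ] [714.67071793 229.57255107  95.        ] [723.53777414 132.34359415  95.        ] 195.26489442117045 5.210828418335467
back [756.37612924  34.79765204 100.        ] [738.1528211  233.24754803 100.        ] [747.26447517 134.02260004 100.        ] 199.28484683599868 5.246657254779478
[ 6.05789020e+02  1.81176513e+02 -1.93574727e-01] [[-0.3, 0.1], [-0.0, -2.2], [-0.3, 5.0], [-0.8, -0.8], [0.1, -0.4], [3.5, 1.4]]
[653.26699416 148.42666416 467.34395953]
```

Call:
play_rows:
  moves:
    - [[-0.15,0.07,-0.1],-0.35,-1]
    - [[-0.333,0.141,-0.2],-0.72,-1]
    - [[-0.333,0.141,-0.4],-0.72,-1]
    - [[-0.333,0.141,-0.56],-0.72,-1]
    - [[-0.333,0.141,-0.56],-0.72,-1]
    - [[-0.333,0.141,-0.56],-0.72,-1]

```text
clock: 5.12
position: [554.0, 191.2, 302.6]
ee_rot: [-0.639, 0.769, -0.002, 0.004]
contact_force: [0.9, -0.0, 0.9]
gripper_width: 85.4
```

```bash
python3 - <<'E'
from h import *
p=shot('wrist','wrist3'); import pickle; pickle.dump(p,open('w3.pkl','wb'))
s=arm.read_state();print(s['position'],s['joints'],s['ee_rot'])
E
```

```text
[554.13951127 191.23197247 302.80894293] [ 0.60907796  0.40856572 -0.23292716  0.00391244 -0.92009475 -0.79680872] [-0.63861782  0.7695087  -0.00193584  0.00446004]
```

View pics/wrist3.png

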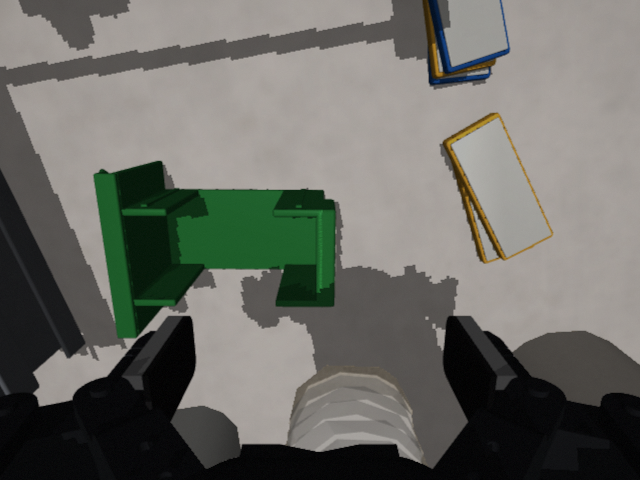

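```bash
python3 - <<'E'
from h import *
import pickle; p=pickle.load(open('w3.pkl','rb'))
mod=[[-57,27,62],[-57,-27,62],[51,45,65],[51,-45,65],[-47,27,62],[-25,27,62],[29,27,62],[-25,-23,62]]
px=[(335,305),(335,200),(136,336),(107,175),(318,305),(277,305),(178,304),(276,214)]
q,r=fit(p,mod,px,[603,180,-.2]);print(q,r.round(1).tolist())
c,s=np.cos(q[2]),np.sin(q[2]);g=q[:2]+[-52*c,-52*s];print(g)
st=arm.read_state();print((np.r_[g,203]-st['position'])/300,np.degrees(q[2]))
y=Ro.from_quat(st['ee_rot']).as_matrix()[:,1];print(np.degrees(np.arctan2(y[1],y[0]))-180)
E
```

```text
[ 6.03463316e+02  1.81269074e+02 -1.75350449e-01] [[0.4, -1.0], [0.5, 5.9], [3.0, 1.6], [7.3, -2.1], [-1.0, -0.9], [-0.6, -0.7], [-0.8, 1.0], [-3.5, 0.2]]
[552.26071216 190.34064152]
[-0.00626266 -0.0029711  -0.33269648] -10.046840657941678
-10.62230553888017
```

Call:
play_rows:
  moves:
    - [[-0.006,-0.003,-0.17],0,-1]
    - [[-0.006,-0.003,-0.334],0,-1]
    - [[-0.006,-0.003,-0.334],0,-1]
    - [[-0.006,-0.003,-0.334],0,0.3]
    - [[-0.006,-0.003,-0.334],0,1]
    - [[-0.006,-0.003,-0.334],0,1]
    - [[-0.006,-0.003,-0.334],0,1]
    - [[-0.006,-0.003,-0.334],0,1]
    - [[-0.006,-0.003,-0.334],0,1]

```text
clock: 6.3
position: [552.5, 190.5, 203.5]
ee_rot: [-0.639, 0.769, -0.002, 0.005]
contact_force: [-1.1, -0.1, 5.5]
gripper_width: 9.2
```

```bash
python3 - <<'E'
from h import *
p=shot('wrist','wrist4'); import pickle; pickle.dump(p,open('w4.pkl','wb'))
s=arm.read_state();print(s['position'],s['gripper_width'],s['contact_force'])
E
```

```text
[552.48948802 190.49451811 203.54164388] 9.10690688277079 [-1.81442393 -0.24593809  5.59572408]
```

View pics/wrist4.png

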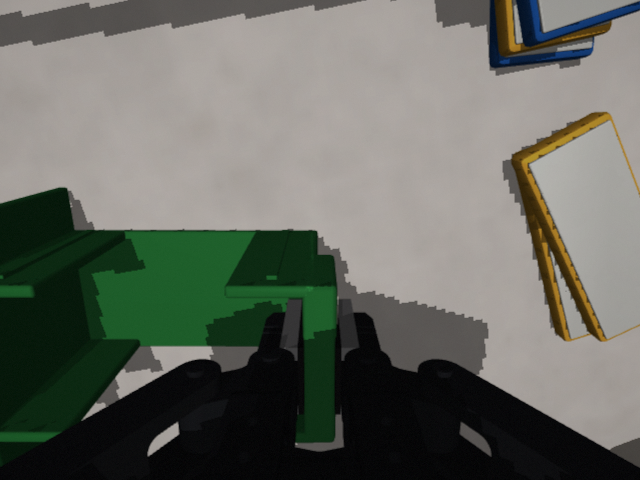

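Call:
play_rows:
  moves:
    - [[0,0,0.1],0,1]
    - [[0,0,0.25],0,1]
    - [[0,0,0.33],0,1]
    - [[0.0,-0.1,0.33],0.27,1]
    - [[0.05,-0.2,0.33],0.527,1]
    - [[0.12,-0.227,0.33],0.527,1]
    - [[0.16,-0.227,0.33],0.527,1]
    - [[0.16,-0.227,0.33],0.527,1]
    - [[0.16,-0.227,0.33],0.527,1]

```text
clock: 7.48
position: [599.9, 122.9, 302.1]
ee_rot: [0.739, -0.674, 0.001, -0.005]
contact_force: [-0.1, 0.6, -1.4]
gripper_width: 9.1
```

```bash
python3 - <<'E'
from h import *
import pickle
for n in ['wrist','top']:
    p=shot(n,n+'5'); pickle.dump(p,open(n[0]+'5.pkl','wb'))
s=arm.read_state();print(s['position'],s['gripper_width'],s['contact_force'],s['ee_rot'])
a=cv2.imread('pics/top5.png')
cv2.imwrite('pics/t5a.png',cv2.resize(a[60:260,220:460],None,fx=3,fy=3,interpolation=cv2.INTER_CUBIC))
E
```

```text
[599.90703623 122.86420366 302.42344078] 8.897393469996034 [-0.03047972 -0.63937419 -0.90046665] [ 0.73878397 -0.67392384  0.00120869 -0.00484196]
```

View pics/wrist5.png

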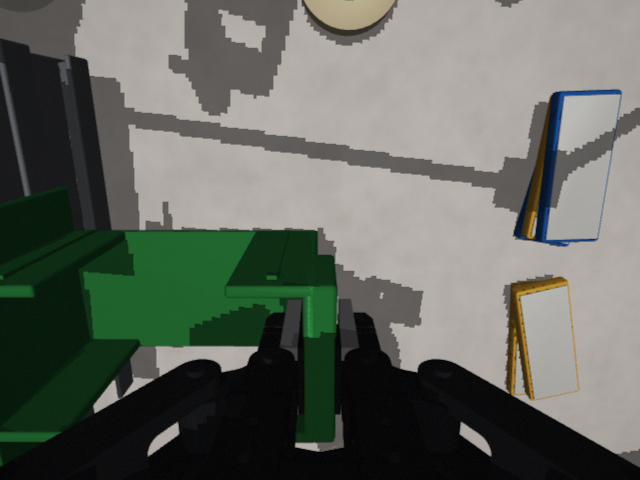

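View pics/t5a.png

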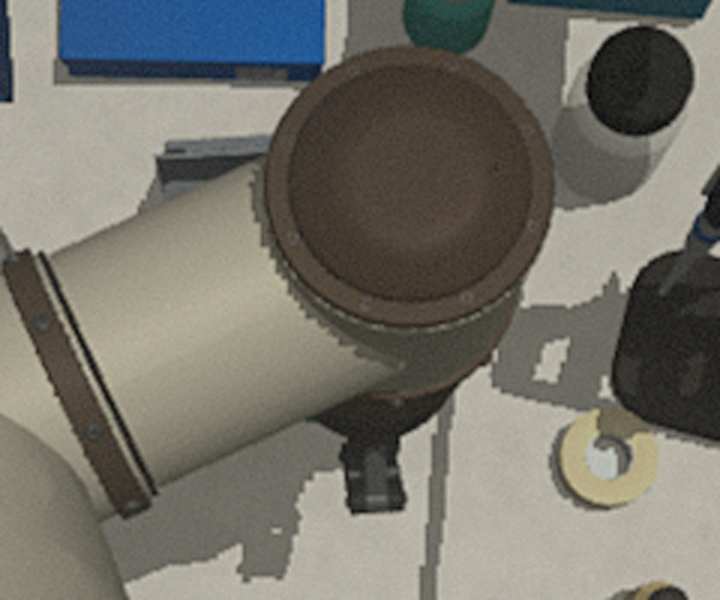

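```bash
cat >> h.py <<'E'
def gp():
    s=arm.read_state();R=Ro.from_quat(s['ee_rot']).as_matrix()
    y=np.degrees(np.arctan2(R[1,1],R[0,1]))
    return np.array(s['position'])+R[:,2]*155, y, R[:,2]
E
python3 - <<'E'
from h import *
g,y,z=gp();print(g,y-180,z)
t=np.radians(5.2);c,s=np.cos(t),np.sin(t)
for d in (-111,-107):
    T=np.array([723.5+d*c,132.5+d*s,g[2]]);print(d,(T-g)/300)
E
```

```text
[601.19541944 123.72060924 147.43116149] -354.74376661690667 [ 0.00831215  0.0055252  -0.99995019]
-111 [ 0.03920471 -0.00426942  0.        ]
-107 [ 0.05248317 -0.00306098  0.        ]
```

Call:
play_rows:
  moves:
    - [[0.039,-0.004,0],0,1]
    - [[0.039,-0.004,-0.06],0,1]
    - [[0.039,-0.004,-0.12],0,1]
    - [[0.039,-0.004,-0.12],0,1]
    - [[0.039,-0.004,-0.12],0,1]

```text
clock: 8.2
position: [611.4, 121.7, 280.4]
ee_rot: [0.74, -0.672, 0.005, -0.009]
contact_force: [-34.8, -3.5, 52.4]
gripper_width: 9.7
```

```bash
python3 - <<'E'
from h import *
import pickle
for n in ['wrist','scene']:
    p=shot(n,n+'6'); pickle.dump(p,open(n[0]+'6.pkl','wb'))
print(gp())
a=cv2.imread('pics/scene6.png')
cv2.imwrite('pics/s6a.png',cv2.resize(a[140:300,180:380],None,fx=4,fy=3.7,interpolation=cv2.INTER_CUBIC))
E
```

```text
(array([614.42191189, 122.72112224, 125.46533091]), np.float64(-174.49762033462324), array([ 0.01968352,  0.00679267, -0.99978319]))
```

View pics/s6a.png

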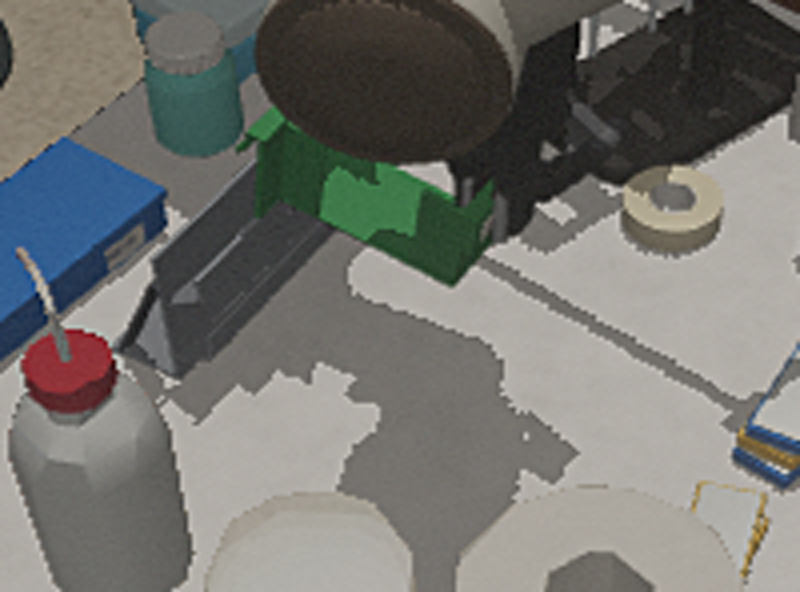

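View pics/wrist6.png

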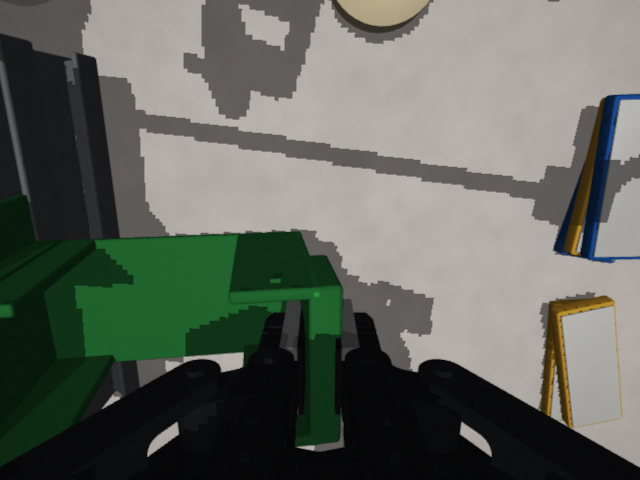

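Call:
play_rows:
  moves:
    - [[-0.005,0,0.1],0,1]
    - [[-0.04,0,0.2],0,1]
    - [[-0.1,0,0.2],0,1]
    - [[-0.1,0,0.2],0,1]
    - [[-0.1,0,0.2],0,1]

```text
clock: 8.93
position: [581.9, 121.8, 340.3]
ee_rot: [0.74, -0.672, 0.005, -0.009]
contact_force: [0.2, -0.2, -0.9]
gripper_width: 8.8
```

```bash
python3 - <<'E'
from h import *
import pickle
for n in ['wrist','scene']:
    p=shot(n,n+'7'); pickle.dump(p,open(n[0]+'7.pkl','wb'))
print(gp())
a=cv2.imread('pics/scene7.png')
cv2.imwrite('pics/s7a.png',cv2.resize(a[140:300,180:380],None,fx=4,fy=3.7,interpolation=cv2.INTER_CUBIC))
E
```

```text
(array([585.00134789, 122.77902271, 184.92198242]), np.float64(-174.49949224635535), array([ 0.01926656,  0.00638467, -0.999794  ]))
```

View pics/s7a.png

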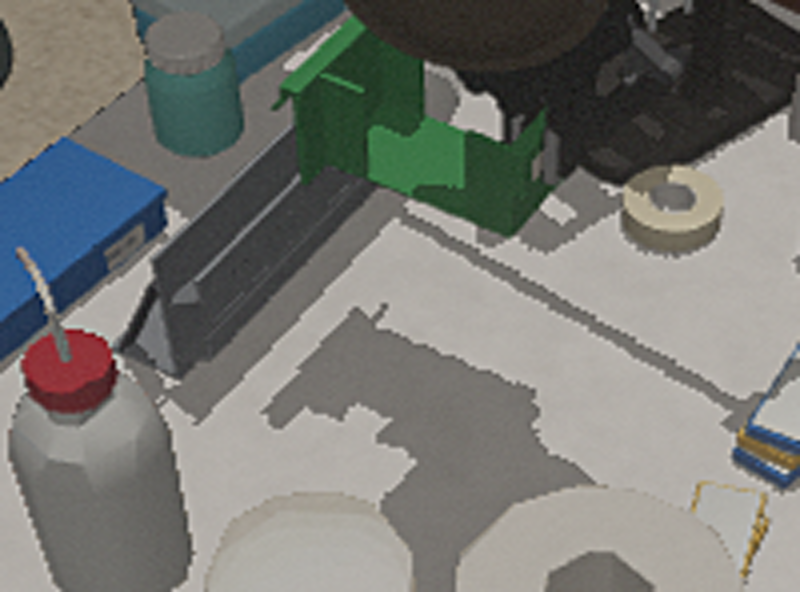

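View pics/wrist7.png

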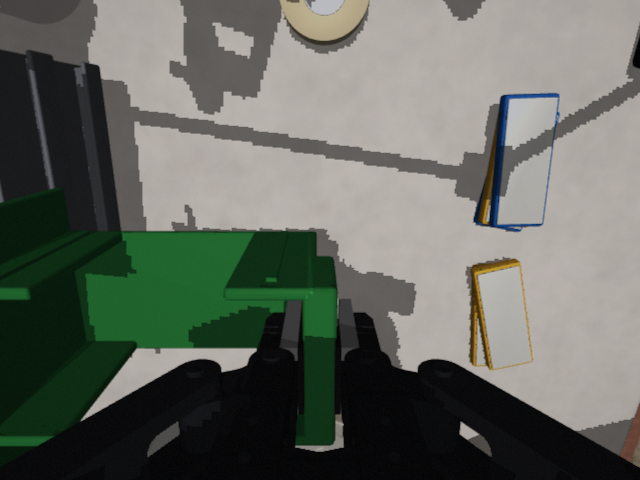

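```bash
cat >> h.py <<'E'
def binlines(off=52,dz=48.5,y0=0):
    g,y,z=gp(); R=Ro.from_quat(arm.read_state()['ee_rot']).as_matrix()
    # bin axes: x along -tool y (or +), z up = -tool z
    bx=-R[:,1] if R[0,1]<0 else R[:,1]
    bz=-R[:,2]; by=np.cross(bz,bx)
    o=g+off*bx-dz*bz+y0*by
    return o,np.c_[bx,by,bz]
BL=[([55,-45,0],[55,45,0]),([55,45,0],[55,45,62]),([55,-45,0],[55,-45,62]),([51,-45,65],[51,45,65]),([62,-45,65],[62,45,65]),([51,45,65],[62,45,65]),([62,45,62],[67,45,44]),([67,45,44],[67,-45,44]),([-57,27,62],[-57,-27,62]),([-57,27,0],[-57,27,62]),([-57,27,0],[55,27,0]),([29,27,0],[29,27,62]),([29,27,62],[55,27,62])]
def overlay(p,fn,crop,sc,off=52,dz=48.5,rail=(723.5,132.5,5.2)):
    u0,v0,u1,v1=crop
    im=cv2.resize(p['pixels'][v0:v1,u0:u1,::-1],None,fx=sc,fy=sc,interpolation=cv2.INTER_CUBIC)
    def L(a,b,col):
        a=proj(p,a);b=proj(p,b);q=lambda t:(int((t[0]-u0+.5)*sc),int((t[1]-v0+.5)*sc))
        cv2.line(im,q(a),q(b),col,1)
    o,R=binlines(off,dz)
    for a,b in BL: L(o+R@a,o+R@b,(255,0,255))
    t=np.radians(rail[2]);Rp=np.array([[np.cos(t),-np.sin(t),0],[np.sin(t),np.cos(t),0],[0,0,1]]);ro=np.array([rail[0],rail[1],0])
    for a,b in [([0,-98,95],[0,98,95]),([0,-98,49],[0,98,49]),([24,-100,100],[24,100,100])]: L(ro+Rp@a,ro+Rp@b,(0,255,255))
    cv2.imwrite('pics/'+fn+'.png',im)
E
python3 - <<'E'
from h import *
import pickle
overlay(pickle.load(open('s7.pkl','rb')),'s7o',(200,130,360,250),5)
overlay(pickle.load(open('w7.pkl','rb')),'w7o',(0,0,400,480),1.25)
E
```

```text
(no output)
```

View pics/s7o.png

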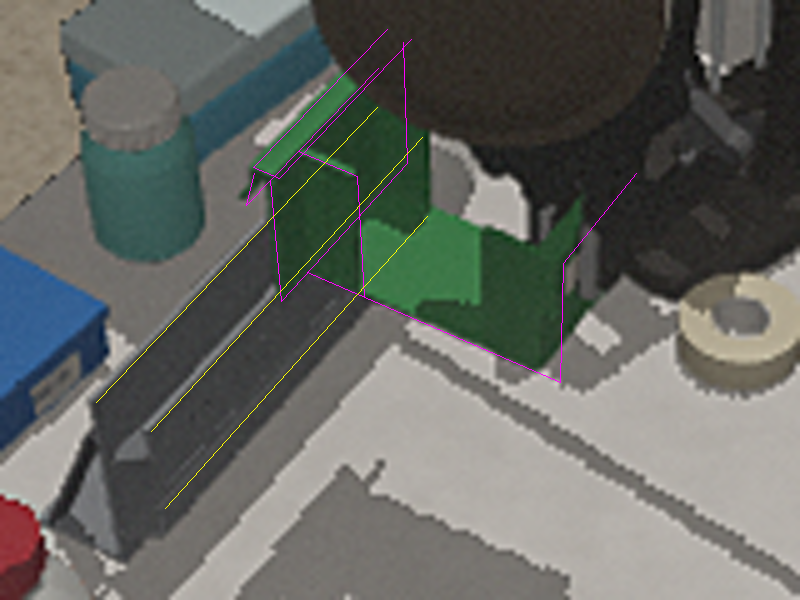

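View pics/w7o.png

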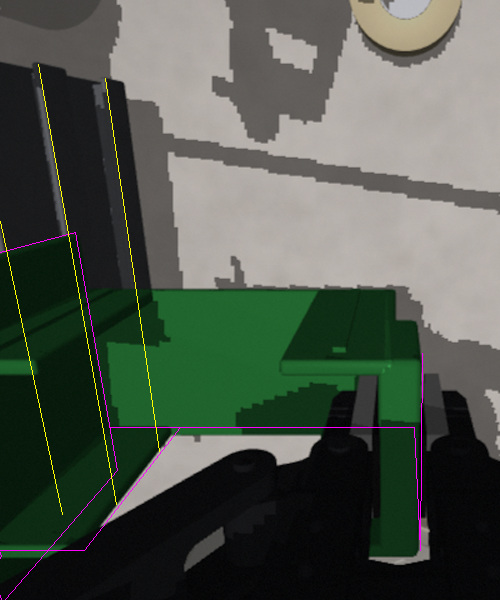

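```bash
python3 - <<'E'
from h import *
import pickle
import h
class S: pass
R0=arm.read_state()
st={'position':[611.4,121.7,280.4],'ee_rot':[0.74,-0.672,0.005,-0.009]}
class A:
    def read_state(self): return st
h.arm=A()
overlay(pickle.load(open('s6.pkl','rb')),'s6o',(200,130,360,250),5)
overlay(pickle.load(open('w6.pkl','rb')),'w6o',(0,0,400,480),1.25)
print(h.binlines())
E
```

```text
(array([667.1194368 , 128.03751964,  77.98599306]), array([[ 0.99517658, -0.09614026, -0.01950985],
       [ 0.09602818,  0.9953567 , -0.00660469],
       [ 0.02005424,  0.00469934,  0.99978785]]))
```

View pics/s6o.png

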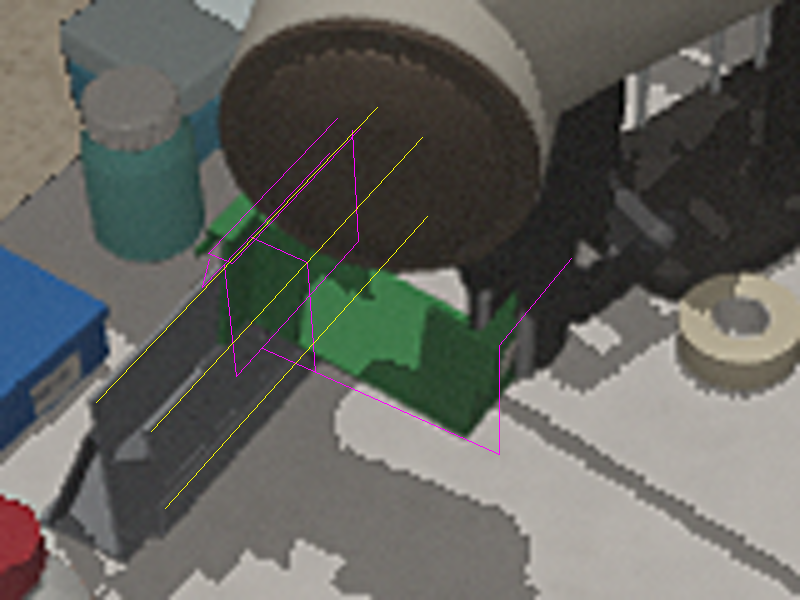

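View pics/w6o.png

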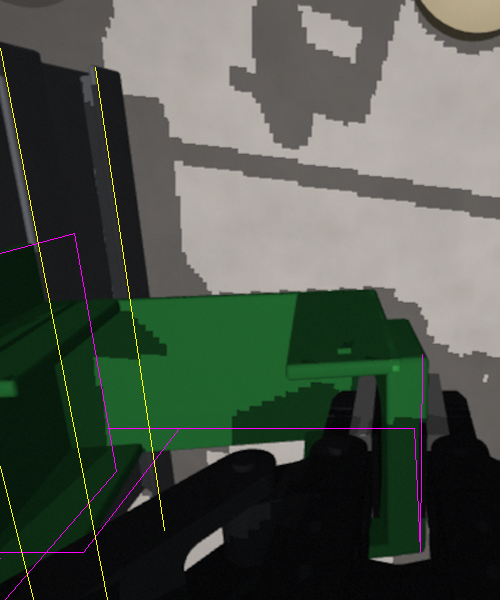

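Call:
play_rows:
  moves:
    - [[0,-0.002,-0.13],0,1]
    - [[0,-0.002,-0.25],0,1]
    - [[0,-0.002,-0.25],0,1]
    - [[0.03,-0.002,-0.25],0,1]
    - [[0.055,-0.002,-0.25],0,1]
    - [[0.07,-0.002,-0.25],0,1]
    - [[0.07,-0.002,-0.25],0,1]

```text
clock: 9.9
position: [603.5, 121.1, 265.4]
ee_rot: [0.74, -0.672, 0.005, -0.009]
contact_force: [-1.0, -0.7, -0.8]
gripper_width: 9.2
```

```bash
python3 - <<'E'
from h import *
import pickle
for n in ['wrist','scene']:
    p=shot(n,n+'8'); pickle.dump(p,open(n[0]+'8.pkl','wb'))
print(gp(),arm.read_state()['contact_force'])
overlay(pickle.load(open('s8.pkl','rb')),'s8o',(200,130,360,250),5)
E
```

```text
(array([605.9231474 , 122.10482913, 110.13216648]), np.float64(-174.50336351390888), array([ 0.01930572,  0.00646335, -0.99979274])) [-0.32895174 -0.05365205 -1.66665348]
```

View pics/s8o.png

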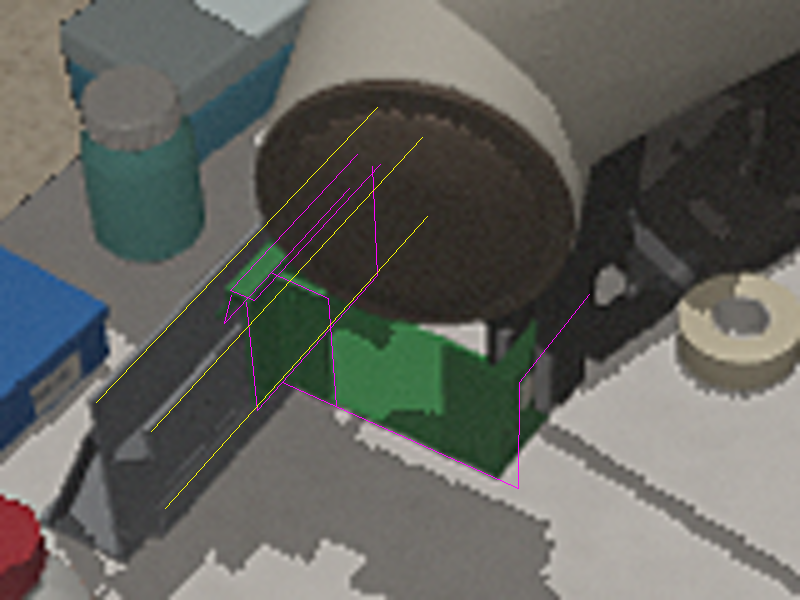

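Call:
play_rows:
  moves:
    - [[0.008,0,0],0,1]
    - [[0.015,0,0],0,1]
    - [[0.015,0,0],0,1]

```text
clock: 10.38
position: [607.5, 121.2, 265.1]
ee_rot: [0.74, -0.672, 0.005, -0.009]
contact_force: [0.6, 0.6, -1.5]
gripper_width: 9.0
```

Call:
play_rows:
  moves:
    - [[0.006,0,0],0,1]
    - [[0.012,0,0],0,1]
    - [[0.012,0,0],0,1]

```text
clock: 10.75
position: [611.3, 121.1, 265.0]
ee_rot: [0.74, -0.672, 0.005, -0.009]
contact_force: [0.2, 0.0, -1.4]
gripper_width: 9.2
```

Call:
play_rows:
  moves:
    - [[0.004,0,0],0,1]
    - [[0.007,0,0],0,1]
    - [[0.007,0,0],0,1]

```text
clock: 11.12
position: [613.1, 121.0, 264.8]
ee_rot: [0.74, -0.673, 0.005, -0.008]
contact_force: [-0.7, 0.3, -1.4]
gripper_width: 9.0
```

Call:
play_rows:
  moves:
    - [[0.004,0,0],0,1]
    - [[0.007,0,0],0,1]
    - [[0.007,0,0],0,1]

```text
clock: 11.5
position: [614.1, 120.9, 264.3]
ee_rot: [0.74, -0.673, 0.003, -0.007]
contact_force: [-6.1, 1.0, 1.8]
gripper_width: 9.0
```

```bash
python3 - <<'E'
from h import *
print(gp(),arm.read_state()['contact_force'])
E
```

```text
(array([616.19937911, 121.6879584 , 109.29695486]), np.float64(-174.56080929251965), array([ 0.01384374,  0.00524665, -0.99989041])) [-6.05431464  1.00158997  1.78834288]
```

Call:
play_rows:
  moves:
    - [[-0.012,0,0],0,1]
    - [[-0.012,0,-0.01],0,1]
    - [[-0.012,0,-0.025],0,1]
    - [[-0.012,0,-0.04],0,1]
    - [[-0.012,0,-0.04],0,1]

```text
clock: 12.12
position: [610.4, 120.8, 251.6]
ee_rot: [0.74, -0.673, 0.003, -0.006]
contact_force: [0.1, -0.3, -1.3]
gripper_width: 9.3
```

```bash
python3 - <<'E'
from h import *
import pickle
for n in ['scene']:
    p=shot(n,n+'9'); pickle.dump(p,open(n[0]+'9.pkl','wb'))
print(gp(),arm.read_state()['contact_force'])
overlay(pickle.load(open('s9.pkl','rb')),'s9o',(200,130,360,250),5)
E
```

```text
(array([612.59631026, 121.657134  ,  96.92122741]), np.float64(-174.55855206301223), array([ 0.01342615,  0.00496869, -0.99989752])) [ 0.45441626 -0.3363688  -0.90816397]
```

View pics/s9o.png

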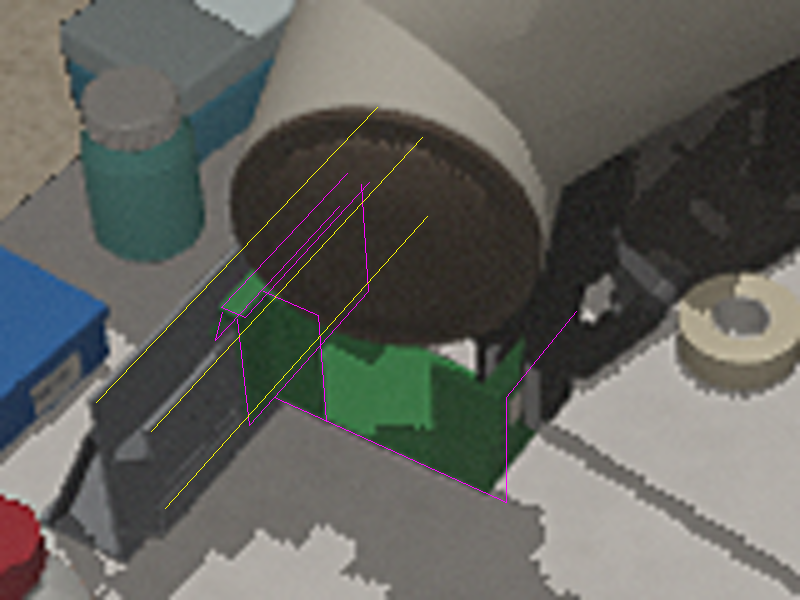

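Call:
play_rows:
  moves:
    - [[0.002,0,-0.015],0,1]
    - [[0.005,0,-0.028],0,1]
    - [[0.008,0,-0.038],0,1]
    - [[0.008,0,-0.038],0,1]

```text
clock: 12.68
position: [613.3, 121.0, 240.9]
ee_rot: [0.74, -0.673, 0.004, -0.007]
contact_force: [0.8, -0.7, 1.0]
gripper_width: 9.3
```

Nearly seated (underside about 37); continue down until contact.

Call:
play_rows:
  moves:
    - [[0.002,0,-0.006],0,1]
    - [[0.002,0,-0.011],0,1]
    - [[0.002,0,-0.011],0,1]

```text
clock: 13.05
position: [613.2, 121.2, 240.0]
ee_rot: [0.74, -0.673, 0.004, -0.007]
contact_force: [-8.8, 1.2, 12.0]
gripper_width: 9.0
```

```bash
python3 - <<'E'
from h import *
print(gp(),arm.read_state()['contact_force'])
E
```

```text
(array([615.53420159, 122.00967524,  85.06185506]), np.float64(-174.5382542151794), array([ 0.01479966,  0.00551064, -0.99987529])) [-8.76624076  1.19987039 11.96707489]
```

```bash
python3 - <<'E'
from h import *
import pickle
for n in ['wrist','scene']:
    p=shot(n,n+'10'); pickle.dump(p,open(n[0]+'10.pkl','wb'))
overlay(pickle.load(open('s10.pkl','rb')),'s10o',(200,150,320,250),6)
E
```

```text
(no output)
```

View pics/s10o.png

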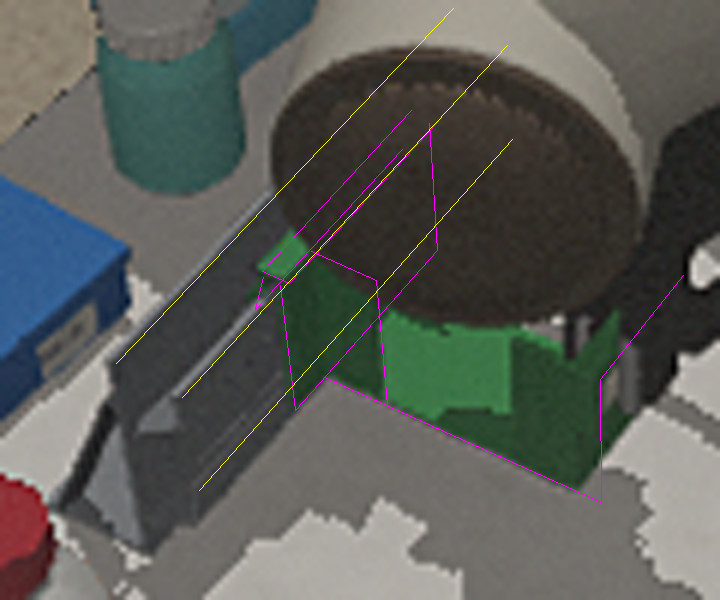

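View pics/wrist10.png

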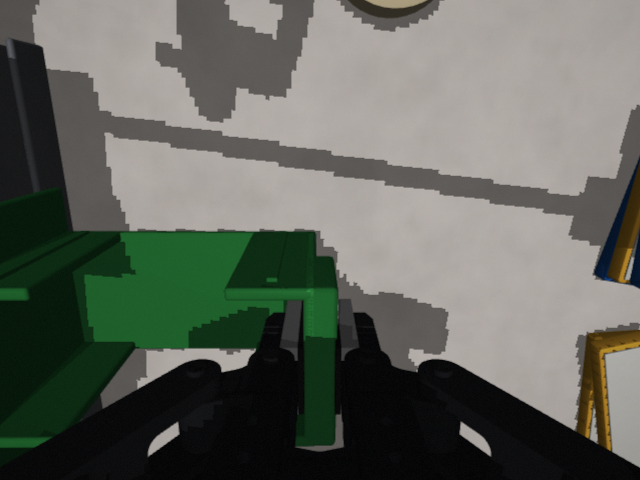

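Call:
play_rows:
  moves:
    - [[-0.004,0,0],0,1]
    - [[-0.004,0,-0.006],-0.01,1]
    - [[-0.004,0,-0.012],-0.01,1]
    - [[-0.004,0,-0.012],-0.01,1]

```text
clock: 13.65
position: [612.5, 121.5, 239.6]
ee_rot: [0.739, -0.674, 0.005, -0.008]
contact_force: [-6.0, -0.5, 15.2]
gripper_width: 9.4
```

```bash
python3 - <<'E'
from h import *
print(gp(),arm.read_state()['contact_force'])
E
```

```text
(array([615.29850613, 122.50900361,  84.62275175]), np.float64(-174.76344533382283), array([ 0.0183246 ,  0.00620569, -0.99981283])) [-5.95880342 -0.45106941 15.19791335]
```

Call:
play_rows:
  moves:
    - [[0.003,0.012,-0.006],0,1]
    - [[0,-0.012,-0.01],0.03,1]
    - [[0.004,0.01,-0.012],-0.03,1]
    - [[0.0,0,-0.012],0,1]
    - [[0.002,0,-0.012],0,1]

```text
clock: 14.28
position: [612.4, 121.7, 239.4]
ee_rot: [0.739, -0.674, 0.005, -0.008]
contact_force: [-11.4, 1.2, 19.6]
gripper_width: 9.4
```

```bash
python3 - <<'E'
from h import *
print(gp(),arm.read_state()['contact_force'])
E
```

```text
(array([615.26010331, 122.59526892,  84.38760264]), np.float64(-174.7112877440154), array([ 0.0184546 ,  0.00609106, -0.99981115])) [-11.35346829   1.17102423  19.5828953 ]
```

Call:
play_rows:
  moves:
    - [[-0.004,0,0.006],0,1]
    - [[-0.006,0,0.006],0,1]
    - [[-0.006,0,0.006],0,1]

```text
clock: 14.65
position: [611.3, 121.8, 241.3]
ee_rot: [0.739, -0.674, 0.005, -0.009]
contact_force: [1.7, -0.1, 3.2]
gripper_width: 8.9
```

```bash
python3 - <<'E'
from h import *
print(gp(),arm.read_state()['contact_force'])
E
```

```text
(array([614.4462543 , 122.83983688,  86.29770324]), np.float64(-174.69571102019788), array([ 0.02046015,  0.00653838, -0.99976929])) [ 1.65004195 -0.05952625  3.17851947]
```

Call:
play_rows:
  moves:
    - [[0.001,0,-0.006],0,1]
    - [[0.001,0,-0.012],0,1]
    - [[0.001,0,-0.015],0,1]
    - [[0.001,0,-0.015],0,1]

```text
clock: 15.15
position: [611.7, 122.0, 239.4]
ee_rot: [0.739, -0.673, 0.006, -0.01]
contact_force: [-4.9, 0.3, 15.4]
gripper_width: 8.8
```

```bash
python3 - <<'E'
from h import *
import pickle
print(gp(),arm.read_state()['contact_force'])
p=shot('top','top11')
a=cv2.imread('pics/top11.png')
cv2.imwrite('pics/t11a.png',cv2.resize(a[80:200,240:400],None,fx=5,fy=5,interpolation=cv2.INTER_CUBIC))
E
```

```text
(array([615.1692073 , 122.99083965,  84.41111343]), np.float64(-174.65528135297697), array([ 0.02217223,  0.00660617, -0.99973234])) [-4.88099064  0.3086956  15.41254461]
```

View pics/t11a.png

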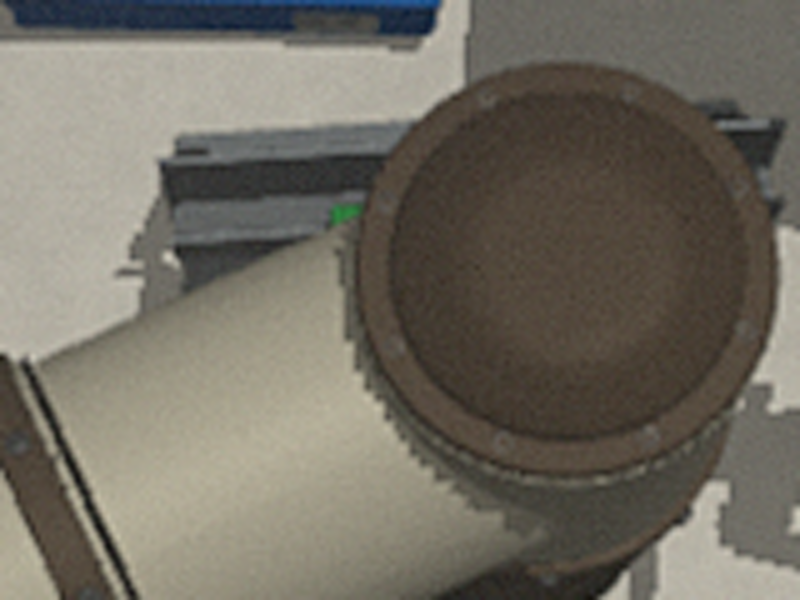

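Call:
play_rows:
  moves:
    - [[0,0,0.006],0,1]
    - [[0,0,0.008],0,1]
    - [[0,0,0.008],0,0.6]
    - [[0,0,0.008],0,0.3]
    - [[0,0,0.008],0,0.3]
    - [[0,0,0.008],0,0.3]
    - [[0,0,0.008],0,0.3]

```text
clock: 16.08
position: [611.7, 122.0, 241.7]
ee_rot: [0.739, -0.673, 0.006, -0.01]
contact_force: [-0.5, -0.1, 0.0]
gripper_width: 29.9
```

```bash
python3 - <<'E'
from h import *
import pickle
for n in ['wrist','scene']:
    p=shot(n,n+'12'); pickle.dump(p,open(n[0]+'12.pkl','wb'))
print(gp(),arm.read_state()['contact_force'],arm.read_state()['gripper_width'])
overlay(pickle.load(open('s12.pkl','rb')),'s12o',(200,150,320,250),6)
E
```

```text
(array([615.1475196 , 123.02085736,  86.84881393]), np.float64(-174.6574150225555), array([ 0.0221707 ,  0.00667577, -0.99973191])) [-0.71605018  0.61416202 -0.62747084] 29.90919534607182
```

View pics/s12o.png

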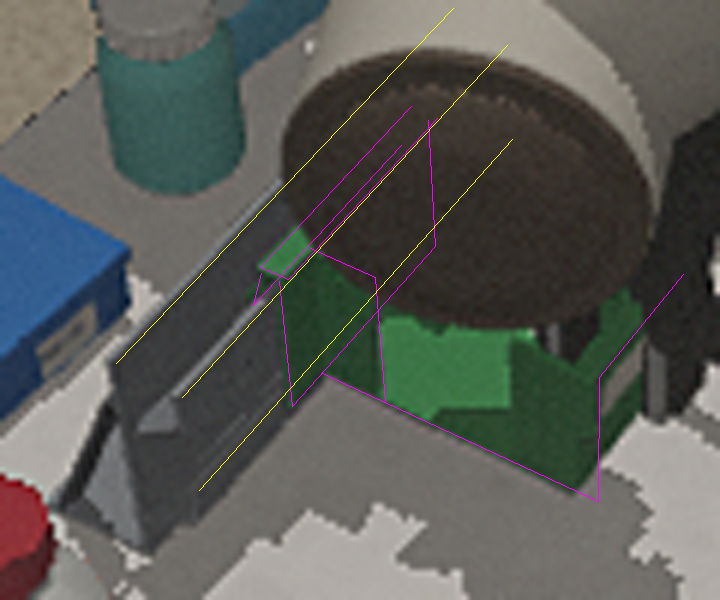

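View pics/wrist12.png

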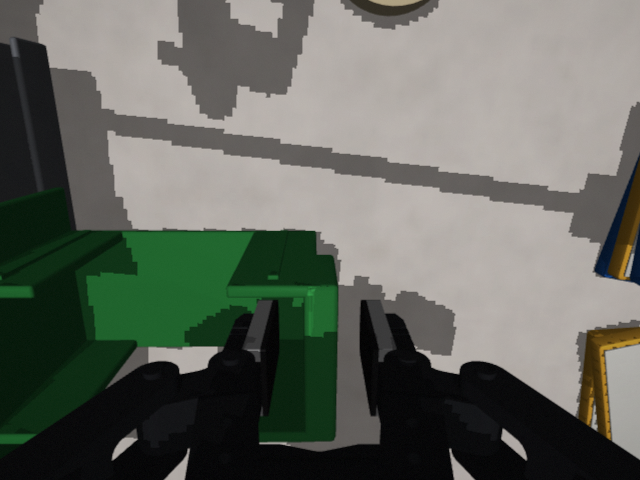

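Call:
play_rows:
  moves:
    - [[0,0,0.05],0,0.3]
    - [[0,0,0.2],0,0.0]
    - [[0,0,0.4],0,-0.5]
    - [[0,0,0.6],0,-1]
    - [[0.03,0.05,0.72],0,-1]
    - [[0.03,0.05,0.72],0,-1]
    - [[0.03,0.05,0.72],0,-1]

```text
clock: 17.05
position: [620.2, 136.8, 457.6]
ee_rot: [0.739, -0.673, 0.006, -0.01]
contact_force: [0.1, 1.0, -0.4]
gripper_width: 85.4
```

```bash
python3 - <<'E'
from h import *
import pickle
for n in ['wrist','scene']:
    p=shot(n,n+'13'); pickle.dump(p,open(n[0]+'13.pkl','wb'))
a=cv2.imread('pics/scene13.png')
b=cv2.imread('pics/wrist13.png')
cv2.imwrite('pics/x13.png',np.vstack([cv2.resize(a[150:250,200:320],None,fx=5,fy=4,interpolation=cv2.INTER_CUBIC)[:, :600],np.zeros((1,600,3),np.uint8)]))
cv2.imwrite('pics/w13a.png',cv2.resize(b[0:300,0:400],None,fx=2,fy=2,interpolation=cv2.INTER_CUBIC))
print(gp())
E
```

```text
(array([623.36054274, 137.55946965, 301.5193123 ]), np.float64(-174.670335440036), array([ 0.01943601,  0.00562784, -0.99979526]))
```

View pics/x13.png

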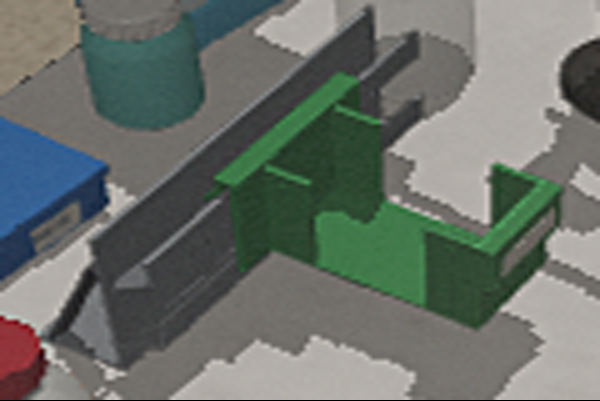

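View pics/w13a.png

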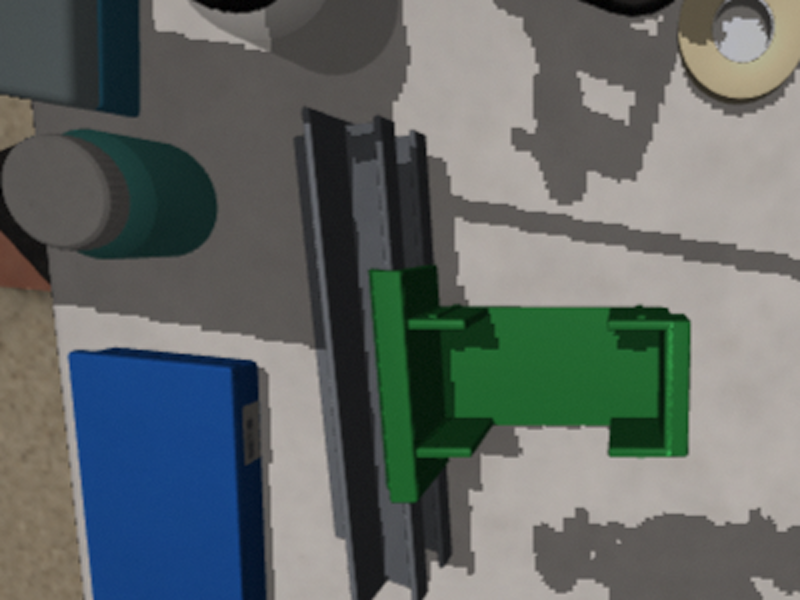

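```bash
python3 - <<'E'
from h import *
import pickle
p=pickle.load(open('w13.pkl','rb'))
mod=np.array([[-57,27,62],[-57,-27,62],[62,45,65],[51,45,65],[51,-45,65],[62,-45,65],[-25,27,62],[29,27,62],[-25,-23,62]],float)
px=np.array([(688,457),(688,315),(390,502),(416,501),(404,270),(371,270),(609,456),(465,456),(609,327)])/2
def res(q):
    R=Ro.from_euler('ZYX',[q[3],q[4],0]).as_matrix()
    return np.concatenate([np.array(proj(p,q[:3]+R@m))-u for m,u in zip(mod,px)])
for fix in (0,1):
    f2=(lambda q:np.r_[res(q),0.0*q[4]]) if not fix else (lambda q:res(np.r_[q[:2],33,q[3],0.0]))
    o=least_squares(f2,[668,128,33,.09,0],loss='soft_l1',x_scale=[5,5,5,.1,.1]);print(o.x,res(o.x).reshape(-1,2).round(1).tolist())
A,B=back(p,386/2,120/2,95),back(p,424/2,590/2,95);print('slat',A,B,np.degrees(np.arctan2((B-A)[1],(B-A)[0]))-90)
print([(d['centre'],d['conf']) for d in arm.look_for('mailer',shot('wrist'))])
E
```

```text
[ 6.69606310e+02  1.28541834e+02  3.90307131e+01  8.60686062e-02
 -5.48309801e-02] [[-0.2, -0.8], [1.5, 1.8], [-0.0, -0.2], [0.9, 0.3], [-1.6, -0.4], [-0.2, -0.5], [-0.6, -0.2], [3.5, -0.0], [-0.9, 1.0]]
[6.67482002e+02 1.29403697e+02 3.30000000e+01 8.93057219e-02
 0.00000000e+00] [[-1.8, -0.7], [-0.5, 2.6], [1.8, -2.2], [2.1, -1.6], [-0.5, 0.7], [1.6, 0.7], [-1.8, -0.5], [3.9, -1.1], [-2.3, 1.6]]
slat [729.96510917  36.27968019  95.        ] [712.72456378 221.15308786  95.        ] 5.32776344053552
[([477.7, 92.8, 16.3], 0.91), ([450.8, 177.7, 23.8], 0.89), ([464.5, 68.1, 31.4], 0.72), ([463.7, 205.0, 8.0], 0.57), ([461.9, 110.9, 12.6], 0.55)]
```

```bash
cat >> h.py <<'E'
def ovb(p,fn,crop,sc,o,rpy=(0.091,0,0),extra=()):
    u0,v0,u1,v1=crop
    im=cv2.resize(p['pixels'][v0:v1,u0:u1,::-1],None,fx=sc,fy=sc,interpolation=cv2.INTER_CUBIC)
    R=Ro.from_euler('ZYX',rpy).as_matrix(); o=np.array(o,float)
    q=lambda X:tuple(int((t-k+.5)*sc) for t,k in zip(proj(p,X),(u0,v0)))
    for a,b in BL: cv2.line(im,q(o+R@a),q(o+R@b),(255,0,255),1)
    for a,b in extra: cv2.line(im,q(a),q(b),(0,255,255),1)
    cv2.imwrite('pics/'+fn+'.png',im)
E
python3 - <<'E'
from h import *
import pickle
p=pickle.load(open('s13.pkl','rb'))
t=np.radians(5.2);R=np.array([[np.cos(t),-np.sin(t),0],[np.sin(t),np.cos(t),0],[0,0,1]]);r=np.array([723.5,132.5,0])
ex=[(r+R@[0,-98,95],r+R@[0,98,95]),(r+R@[24,-100,100],r+R@[24,100,100])]
ovb(p,'s13s',(200,150,330,230),6,[668,128.5,33],extra=ex)
E
```

```text
(no output)
```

View pics/s13s.png

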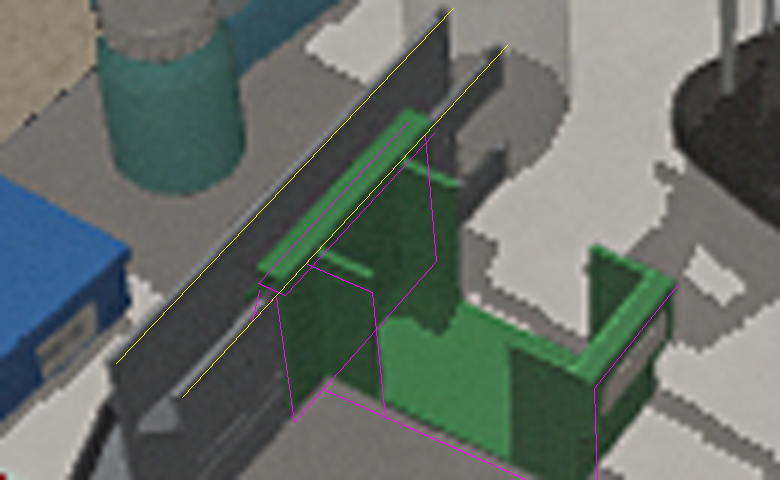

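Call:
play_rows:
  moves:
    - [[0.1,-0.004,-0.05],0,1]
    - [[0.25,-0.01,-0.1],0,1]
    - [[0.332,-0.014,-0.2],0,1]
    - [[0.332,-0.014,-0.38],0,1]
    - [[0.332,-0.014,-0.53],0,1]
    - [[0.332,-0.014,-0.575],0,1]
    - [[0.332,-0.014,-0.575],0,1]

```text
clock: 18.12
position: [720.5, 132.6, 284.2]
ee_rot: [0.739, -0.673, 0.006, -0.009]
contact_force: [0.6, -0.7, 0.9]
gripper_width: 0.4
```

```bash
python3 - <<'E'
from h import *
import pickle
for n in ['wrist','scene']:
    p=shot(n,n+'14')
g,y,z=gp();print(g+18*z,y,arm.read_state()['contact_force'])
a=cv2.imread('pics/scene14.png')
cv2.imwrite('pics/x14.png',cv2.resize(a[130:250,190:350],None,fx=5,fy=5,interpolation=cv2.INTER_CUBIC))
E
```

```text
[725.04407936 133.9427014  113.53588758] -174.6416122926826 [-0.82400834 -0.58872249  0.5242205 ]
```

View pics/x14.png

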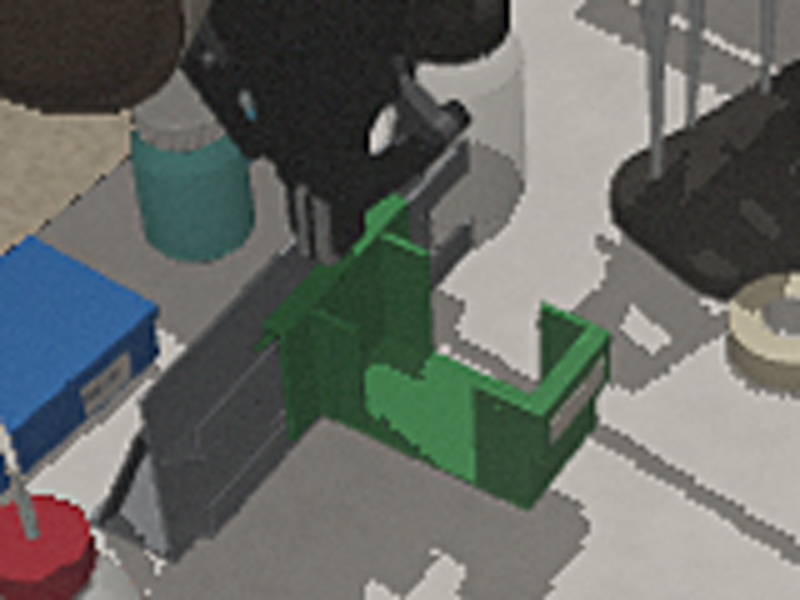

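View pics/wrist14.png

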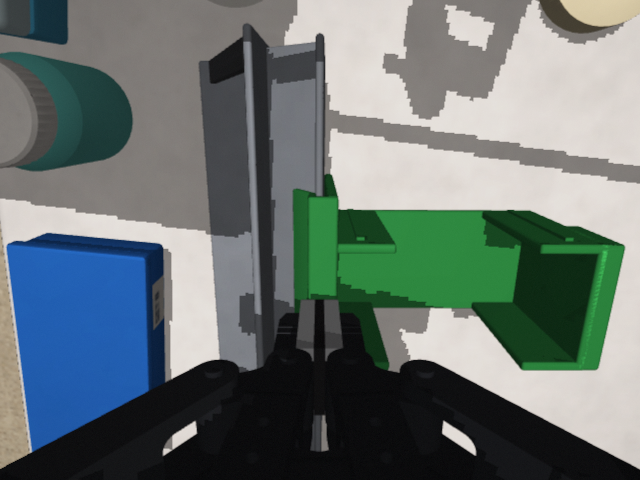

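Call:
play_rows:
  moves:
    - [[0,0,-0.02],0,1]
    - [[0,0,-0.035],0,1]
    - [[0,0,-0.04],0,1]
    - [[0,0,-0.04],0,1]

```text
clock: 18.73
position: [720.7, 132.7, 274.1]
ee_rot: [0.739, -0.673, 0.006, -0.01]
contact_force: [-0.4, -0.1, -0.4]
gripper_width: -0.4
```

Call:
play_rows:
  moves:
    - [[0,0,-0.008],0,1]
    - [[0,0,-0.015],0,1]
    - [[0,0,-0.015],0,1]

```text
clock: 19.1
position: [720.7, 132.8, 271.5]
ee_rot: [0.74, -0.673, 0.007, -0.01]
contact_force: [-3.1, -0.7, 6.6]
gripper_width: -0.1
```

Call:
play_rows:
  moves:
    - [[0,0,-0.008],0,1]
    - [[0,0,-0.014],0,1]
    - [[0,0,-0.014],0,1]

```text
clock: 19.48
position: [720.5, 132.9, 271.5]
ee_rot: [0.74, -0.673, 0.008, -0.011]
contact_force: [-6.3, 0.2, 13.9]
gripper_width: -0.2
```

Call:
play_rows:
  moves:
    - [[0,0,0.15],0,1]
    - [[0,0,0.3],0,0.5]
    - [[-0.15,0.05,0.43],0,-1]
    - [[-0.35,0.1,0.43],0,-1]
    - [[-0.55,0.2,0.43],0,-1]
    - [[-0.75,0.22,0.43],0,-1]
    - [[-0.885,0.22,0.43],0,-1]
    - [[-0.885,0.22,0.43],0,-1]
    - [[-0.885,0.22,0.43],0,-1]

```text
clock: 20.6
position: [455.2, 199.1, 400.8]
ee_rot: [0.74, -0.672, 0.008, -0.011]
contact_force: [0.3, 0.3, -0.6]
gripper_width: 85.7
```

```bash
python3 - <<'E'
from h import *
import pickle
p=shot('wrist','wrist15');pickle.dump(p,open('w15.pkl','wb'))
print(p['xyz'],gp())
print([(np.round(d['centre'],1).tolist(),d['conf']) for d in arm.look_for('mailer',p)])
q=shot('scene','scene15');pickle.dump(q,open('s15.pkl','wb'))
a=cv2.imread('pics/wrist15.png')
cv2.imwrite('pics/x15.png',cv2.resize(a[0:330,240:440],None,fx=3,fy=2.4,interpolation=cv2.INTER_CUBIC))
cv2.imwrite('pics/y15.png',cv2.resize(cv2.imread('pics/scene15.png')[150:250,200:330],None,fx=6,fy=6,interpolation=cv2.INTER_CUBIC))
E
```

```text
[463.13439582 127.75794265 370.58435812] (array([459.75111055, 200.02242528, 245.62298497]), np.float64(-174.56458265249094), array([ 0.02654462,  0.00578938, -0.99963087]))
[([443.1, 68.0, 10.0], 0.83), ([458.7, 77.0, 32.7], 0.67), ([444.8, 179.1, 25.6], 0.66)]
```

View pics/wrist15.png

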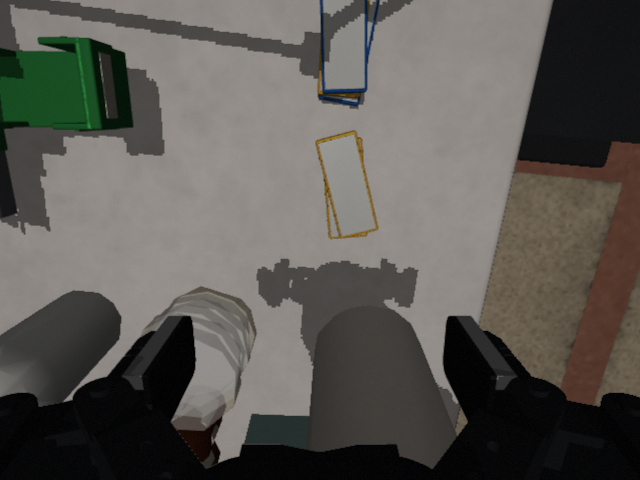

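View pics/y15.png

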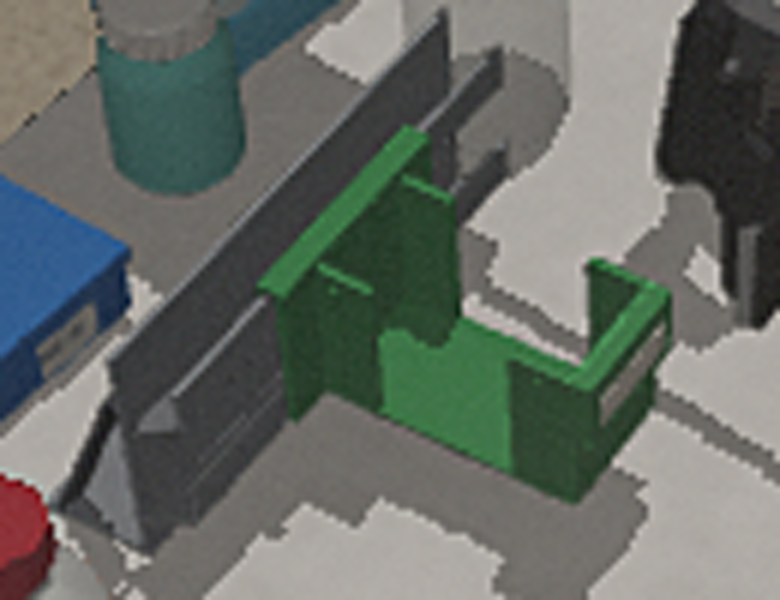

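Call:
play_rows:
  moves:
    - [[0,-0.1,-0.05],0,-1]
    - [[0,-0.2,-0.1],0,-1]
    - [[0,-0.2,-0.1],0,-1]
    - [[0,-0.2,-0.1],0,-1]

```text
clock: 21.25
position: [456.8, 139.3, 370.4]
ee_rot: [0.739, -0.673, 0.008, -0.011]
contact_force: [-0.1, 0.7, -1.3]
gripper_width: 85.4
```

```bash
python3 - <<'E'
from h import *
import pickle
p=shot('wrist','wrist16');pickle.dump(p,open('w16.pkl','wb'))
print(p['xyz'],gp())
print([(np.round(d['centre'],1).tolist(),d['conf']) for d in arm.look_for('mailer',p)])
a=cv2.imread('pics/wrist16.png')
cv2.imwrite('pics/x16.png',cv2.resize(a[0:330,240:440],None,fx=3,fy=2.4,interpolation=cv2.INTER_CUBIC))
E
```

```text
[464.51995833  67.87889514 340.13359691] (array([460.81348645, 140.42145368, 215.57834638]), np.float64(-174.61040786948638), array([ 0.02674554,  0.00560927, -0.99962654]))
[([443.2, 178.8, 26.2], 0.91), ([461.9, 64.3, 31.9], 0.89), ([439.3, 54.8, 11.1], 0.66), ([447.2, 89.3, 18.0], 0.66), ([459.4, 206.4, 8.6], 0.61)]
```

View pics/x16.png

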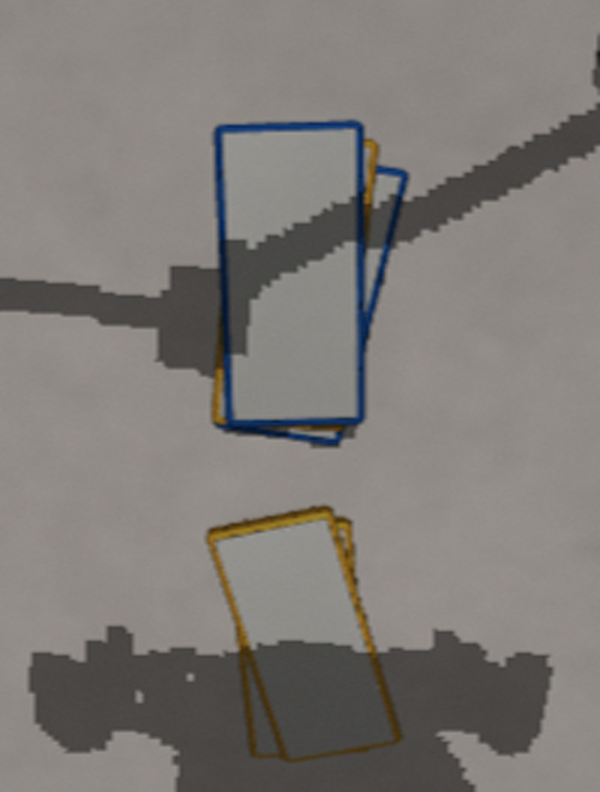

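```bash
cat >> h.py <<'E'
def fitm(p,px,ztop,guess,):
    # px corners order: -y-left.. local (x,y): choose order (+x,-y),( -x,-y),(-x,+y),(+x,+y) ; long=y
    mod=[[17,-42.5,ztop],[-17,-42.5,ztop],[-17,42.5,ztop],[17,42.5,ztop]]
    return fit(p,mod,[np.array(u,float) for u in px],guess)
E
python3 - <<'E'
from h import *
import pickle
p=pickle.load(open('w16.pkl','rb'))
c=lambda u,v:(240+u/3,v/2.4)
for nm,px,z,g in [('A',[c(216,126),c(362,123),c(362,423),c(229,426)],31,[460,70,0]),('B',[c(210,537),c(331,515),c(400,740),c(289,760)],21,[445,185,0.2])]:
    q,r=fitm(p,px,z,g);print(nm,q,np.degrees(q[2]),r.round(1).tolist())
print(gp())
E
```

```text
A [4.59990481e+02 6.81648452e+01 1.22408781e-01] 7.013506541840553 [[-1.1, -0.6], [1.1, -1.2], [1.2, 1.3], [-1.3, 1.3]]
B [4.43349034e+02 1.82348787e+02 3.57897663e-01] 20.50602557753512 [[-1.8, -0.7], [0.5, -2.5], [2.5, 1.5], [-0.5, 2.6]]
(array([460.65738289, 140.57637651, 215.64330414]), np.float64(-174.58442444772294), array([ 0.0268112 ,  0.00575872, -0.99962393]))
```

Call:
play_rows:
  moves:
    - [[-0.03,0.07,-0.1],0.25,-1]
    - [[-0.058,0.139,-0.2],0.503,-1]
    - [[-0.058,0.139,-0.4],0.503,-1]
    - [[-0.058,0.139,-0.4],0.503,-1]
    - [[-0.058,0.139,-0.4],0.503,-1]

```text
clock: 21.98
position: [440.1, 182.3, 252.3]
ee_rot: [0.822, -0.569, 0.007, -0.013]
contact_force: [1.0, 1.5, 0.7]
gripper_width: 85.3
```

```bash
python3 - <<'E'
from h import *
import pickle
p=shot('wrist','wrist17');pickle.dump(p,open('w17.pkl','wb'))
print(gp())
E
```

```text
(array([444.52383052, 184.59566959,  97.92226872]), np.float64(-159.45293114765056), array([ 0.02823258,  0.01511758, -0.99948706]))
```

View pics/wrist17.png

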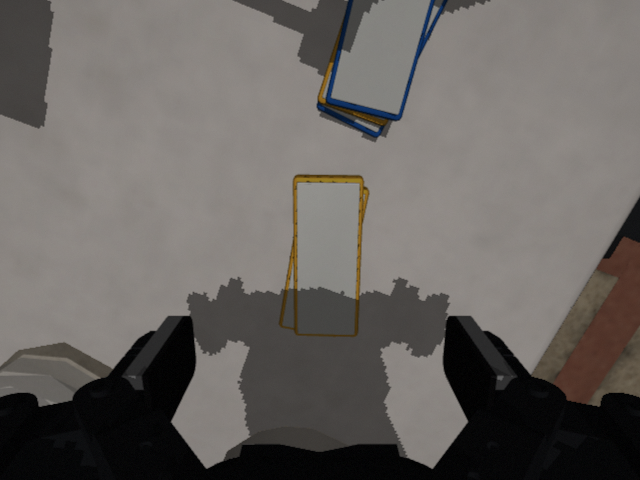

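Call:
play_rows:
  moves:
    - [[-0.005,-0.007,-0.15],0,-1]
    - [[-0.005,-0.007,-0.233],0,-1]
    - [[-0.005,-0.007,-0.233],0,-0.2]
    - [[-0.005,-0.007,-0.233],0,0.5]
    - [[-0.005,-0.007,-0.233],0,1]
    - [[-0.005,-0.007,-0.233],0,1]
    - [[-0.005,-0.007,-0.233],0,1]
    - [[-0.005,-0.007,-0.233],0,1]

```text
clock: 23.02
position: [439.4, 180.7, 185.1]
ee_rot: [0.822, -0.569, 0.008, -0.016]
contact_force: [-0.8, -0.5, 7.4]
gripper_width: 31.7
```

```bash
python3 - <<'E'
from h import *
import pickle
p=shot('wrist','wrist18');pickle.dump(p,open('w18.pkl','wb'))
print(gp(),arm.read_state()['contact_force'])
E
```

```text
(array([444.2333639 , 183.4467344 ,  30.18032503]), np.float64(-159.41244768452583), array([ 0.03159329,  0.01760869, -0.99934569])) [-1.17879193 -0.16413763  7.26321116]
```

View pics/wrist18.png

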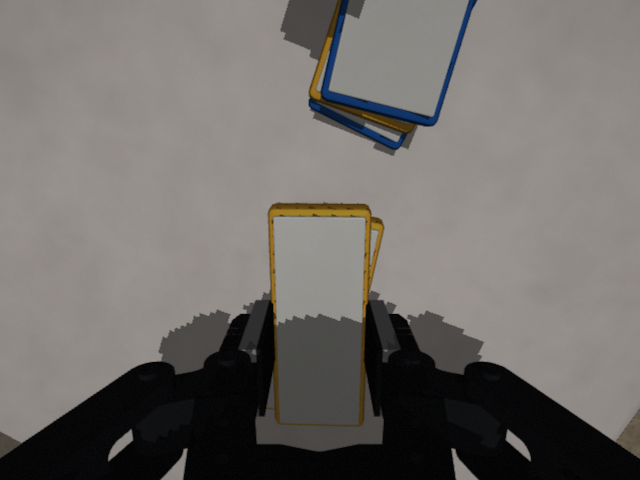

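Call:
play_rows:
  moves:
    - [[0,0,0.05],0,1]
    - [[0,0,0.2],0,1]
    - [[0,0,0.4],0,1]
    - [[0,0,0.4],0,1]
    - [[0,0,0.4],0,1]

```text
clock: 23.7
position: [438.9, 180.4, 305.7]
ee_rot: [0.822, -0.569, 0.008, -0.017]
contact_force: [0.5, 0.1, -0.0]
gripper_width: 32.1
```

```bash
python3 - <<'E'
from h import *
import pickle
p=pickle.load(open('w18.pkl','rb'))
q,r=fitm(p,[(272,217),(370,216),(364,425),(277,425)],21,[444,183,.35]);print(q,np.degrees(q[2]),r.round(1).tolist())
p=shot('wrist','wrist19');print(gp(),arm.read_state()['contact_force'],arm.read_state()['gripper_width'])
E
```

```text
[4.44495807e+02 1.84515471e+02 3.63966445e-01] 20.853741154918055 [[-5.2, -1.8], [1.9, -0.5], [1.1, 8.8], [-0.9, 6.9]]
(array([443.55628844, 182.9889421 , 149.85526679]), np.float64(-159.43623621620966), array([ 0.03070701,  0.01735579, -0.99937773])) [ 0.87700776 -0.60561326 -0.4175169 ] 32.20903014500006
```

View pics/wrist19.png

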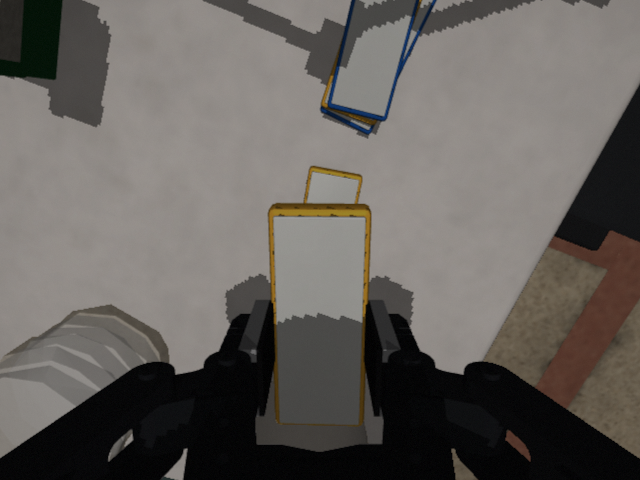

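Call:
play_rows:
  moves:
    - [[0.1,0,0.02],0.3,1]
    - [[0.25,-0.02,0.02],0.65,1]
    - [[0.4,-0.06,0.02],1,1]
    - [[0.55,-0.12,0.02],1,1]
    - [[0.6,-0.15,0.02],1,1]
    - [[0.6,-0.15,0.02],1,1]

```text
clock: 24.5
position: [619.0, 134.5, 308.6]
ee_rot: [0.941, -0.338, 0.002, -0.016]
contact_force: [-0.8, 0.6, -0.3]
gripper_width: 32.1
```

Call:
play_rows:
  moves:
    - [[0,0,0],0.35,1]
    - [[0,0,0],0.7,1]
    - [[0,0,0],1,1]
    - [[0,0,0],1,1]
    - [[0,0,0],1,1]

```text
clock: 25.12
position: [618.3, 134.9, 308.5]
ee_rot: [0.996, -0.084, -0.003, -0.016]
contact_force: [0.4, 0.5, -0.3]
gripper_width: 31.9
```

```bash
cat >> h.py <<'E'
PL=np.array([669.8,128.4])
def plan(T,yaw):
    g,y,z=gp(); d=(yaw-y+90)%180-90
    t=np.radians(d); off=-155*z[:2]; # tcp-gp = -155 z
    # gp offset after turn
    v=155*z[:2]; v2=np.array([np.cos(t)*v[0]-np.sin(t)*v[1],np.sin(t)*v[0]+np.cos(t)*v[1]])
    D=np.array([T[0],T[1]])-g[:2]-(v2-v)
    print('gp',g.round(1),'y',round(y,1),'tilt',z[:2].round(3),'move',(D/300).round(3),((T[2]-g[2])/300).round(3),'turn',round(d/30,3))
E
python3 - <<'E'
from h import *
plan([*PL,125],95.2);print(arm.read_state()['gripper_width'])
E
```

```text
gp [617.9 139.9 153.6] y -99.6 tilt [-0.003  0.032] move [ 0.177 -0.037] -0.095 turn 0.495
31.888693444117855
```

Call:
play_rows:
  moves:
    - [[0.09,-0.02,0],0.25,1]
    - [[0.177,-0.037,-0.02],0.495,1]
    - [[0.177,-0.037,-0.095],0.495,1]
    - [[0.177,-0.037,-0.095],0.495,1]
    - [[0.177,-0.037,-0.095],0.495,1]

```text
clock: 25.75
position: [671.4, 124.0, 280.7]
ee_rot: [0.999, 0.045, -0.004, -0.015]
contact_force: [-0.9, 0.7, -0.2]
gripper_width: 32.0
```

```bash
python3 - <<'E'
from h import *
plan([*PL,58],95.2)
p=shot('scene','scene20');q=shot('wrist','wrist20');t=shot('top','top20')
cv2.imwrite('pics/y20.png',cv2.resize(cv2.imread('pics/scene20.png')[150:250,200:330],None,fx=6,fy=6,interpolation=cv2.INTER_CUBIC))
E
```

```text
gp [669.8 128.7 125.8] y -84.8 tilt [-0.01  0.03] move [-0.    -0.001] -0.226 turn -0.0
```

View pics/y20.png

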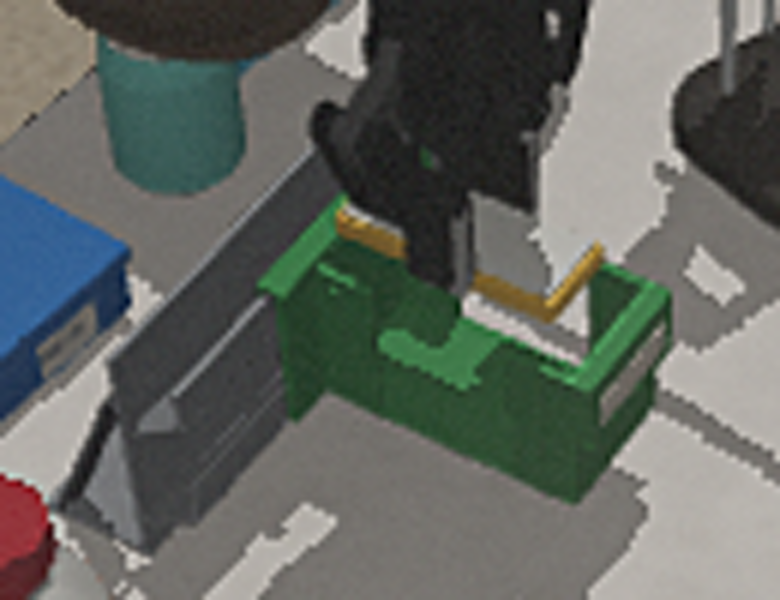

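View pics/wrist20.png

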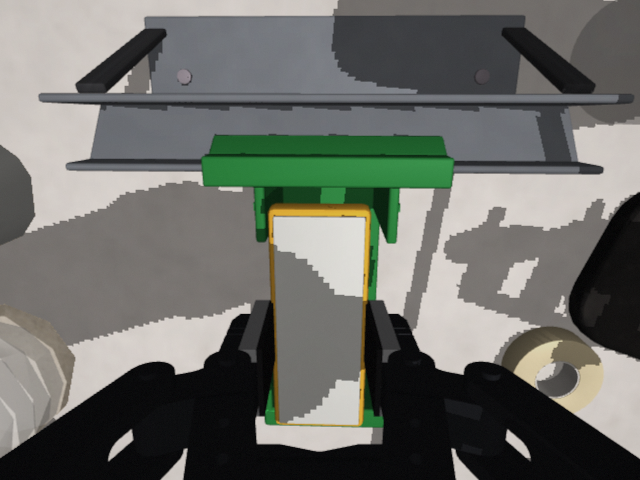

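Call:
play_rows:
  moves:
    - [[0,-0.007,-0.08],0,1]
    - [[0,-0.007,-0.16],0,1]
    - [[0,-0.007,-0.21],0,1]
    - [[0,-0.007,-0.222],0,1]
    - [[0,-0.007,-0.222],0,1]

```text
clock: 26.52
position: [671.7, 122.1, 215.3]
ee_rot: [0.999, 0.046, -0.003, -0.016]
contact_force: [0.5, -0.3, -0.4]
gripper_width: 32.0
```

```bash
python3 - <<'E'
from h import *
plan([*PL,58],95.2)
q=shot('wrist','wrist21');
p=shot('scene','scene21')
cv2.imwrite('pics/y21.png',cv2.resize(cv2.imread('pics/scene21.png')[150:250,200:330],None,fx=6,fy=6,interpolation=cv2.INTER_CUBIC))
print(arm.read_state()['contact_force'])
E
```

```text
gp [670.5 126.9  60.4] y -84.8 tilt [-0.008  0.031] move [-0.002  0.005] -0.008 turn -0.001
[-0.18869941  0.26484532 -0.08722494]
```

View pics/wrist21.png

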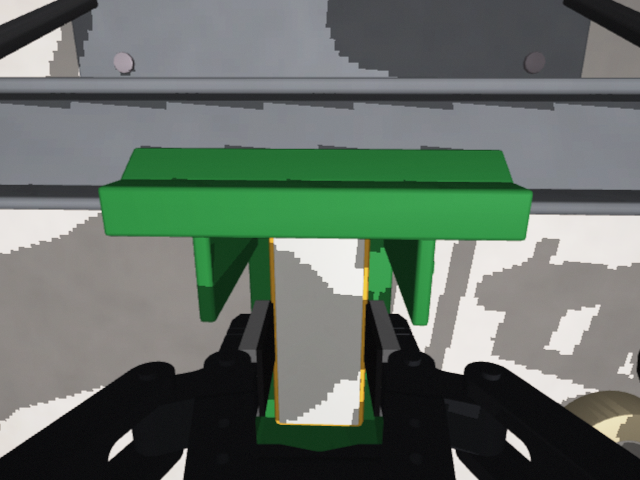

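View pics/y21.png

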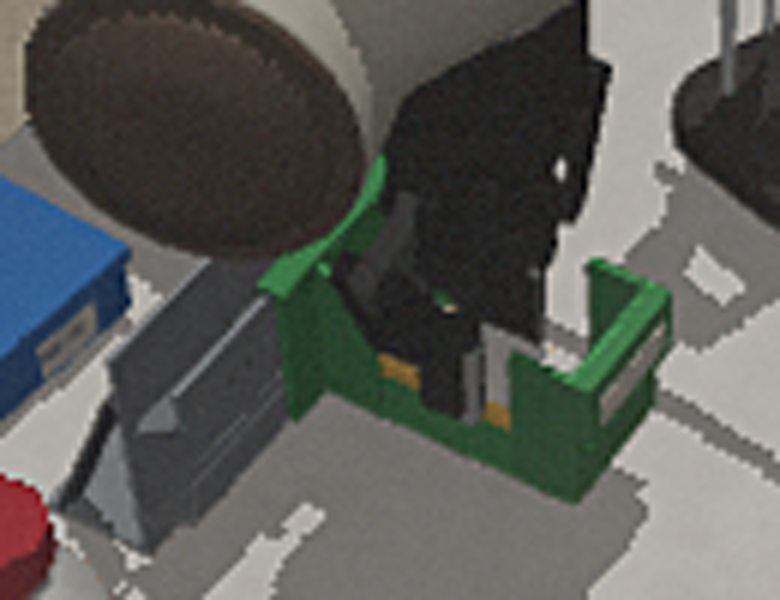

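Call:
play_rows:
  moves:
    - [[0,0,-0.009],0,1]
    - [[0,0,-0.009],0,0.2]
    - [[0,0,-0.009],0,-0.2]
    - [[0,0,-0.009],0,-0.3]
    - [[0,0,0.05],0,-0.3]
    - [[0,0,0.2],0,-0.3]
    - [[0,0,0.3],0,-0.3]
    - [[0,0,0.3],0,-0.3]

```text
clock: 27.62
position: [672.5, 122.3, 311.0]
ee_rot: [0.999, 0.046, 0.002, -0.017]
contact_force: [-0.0, -0.0, -0.4]
gripper_width: 55.5
```

```bash
python3 - <<'E'
from h import *
q=shot('wrist','wrist22');print(gp())
E
```

```text
(array([671.45218177, 127.30808819, 153.53546908]), np.float64(-84.74773761761703), array([-0.00295878,  0.03321082, -0.99944399]))
```

View pics/wrist22.png

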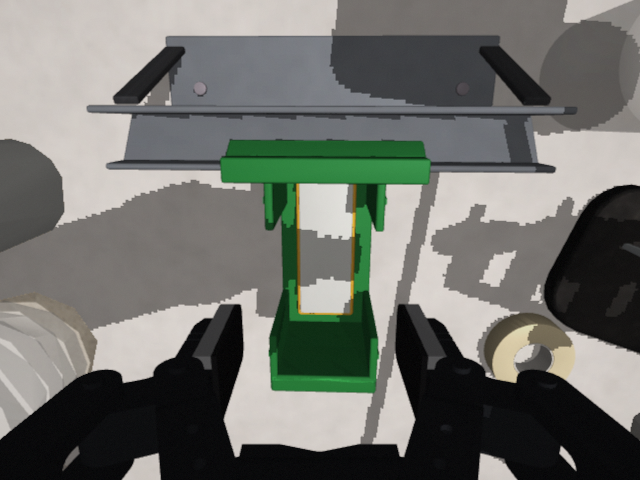

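Call:
play_rows:
  moves:
    - [[-0.15,0,0.1],-0.35,-0.6]
    - [[-0.35,0.03,0.2],-0.7,-1]
    - [[-0.55,0.06,0.2],-1,-1]
    - [[-0.72,0.06,0.2],-1,-1]
    - [[-0.72,0.06,0.2],-1,-1]

```text
clock: 28.3
position: [452.2, 139.2, 368.0]
ee_rot: [0.977, -0.213, 0.002, -0.016]
contact_force: [1.3, -0.4, 0.1]
gripper_width: 85.6
```

Call:
play_rows:
  moves:
    - [[0,0,0],-0.35,-1]
    - [[0,0,0],-0.7,-1]
    - [[0,0,0],-1,-1]
    - [[0,0,0],-1,-1]
    - [[0,0,0],-1,-1]

```text
clock: 28.92
position: [452.5, 139.2, 367.6]
ee_rot: [0.889, -0.458, 0.006, -0.014]
contact_force: [-0.1, 0.7, 0.3]
gripper_width: 85.6
```

```bash
python3 - <<'E'
from h import *
import pickle
p=shot('wrist','wrist23');pickle.dump(p,open('w23.pkl','wb'))
print(gp())
print([(np.round(d['centre'],1).tolist(),d['conf']) for d in arm.look_for('mailer',p)])
E
```

```text
(array([456.13263969, 142.22783763, 212.75197475]), np.float64(-144.54693869420595), array([ 0.02380232,  0.01956839, -0.99952515]))
[([450.7, 178.7, 7.6], 0.92), ([441.0, 54.6, 12.1], 0.91), ([460.6, 63.1, 33.3], 0.87), ([475.8, 98.3, 18.2], 0.71), ([669.5, 130.5, 48.9], 0.63)]
```

View pics/wrist23.png

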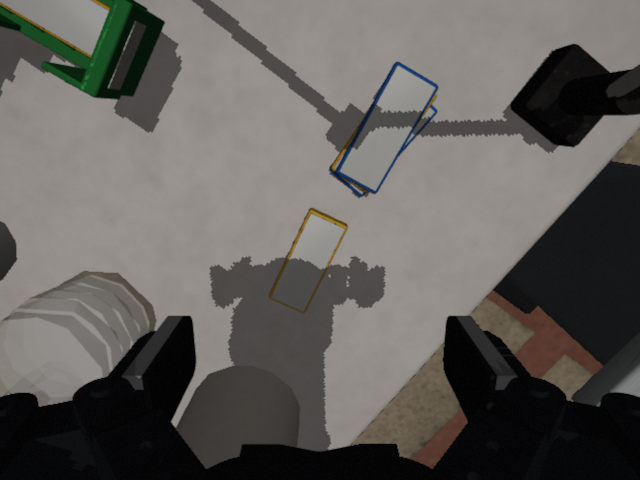

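```bash
python3 - <<'E'
from h import *
import pickle
p=pickle.load(open('w23.pkl','rb'))
q,r=fitm(p,[(311,210),(347,226),(304,312),(270,297)],11,[450,180,.1]);print(q,np.degrees(q[2]),r.round(1).tolist())
plan([q[0],q[1],90],np.degrees(q[2]))
q,r=fitm(p,[(397,63),(437,87),(376,192),(336,170)],31,[460,70,.1]);print('A',q,np.degrees(q[2]),r.round(1).tolist())
E
```

```text
[4.45486379e+02 1.85927633e+02 1.76174413e-01] 10.09405034023559 [[-0.5, -2.3], [2.3, -0.0], [0.5, 1.6], [-2.2, 0.3]]
gp [456.1 142.2 212.8] y -144.6 tilt [0.024 0.02 ] move [-0.039  0.152] -0.409 turn -0.845
A [4.59859673e+02 6.78482733e+01 1.19817677e-01] 6.8650471988211335 [[0.1, -2.8], [3.4, -0.8], [-0.4, 3.7], [-1.3, 3.0]]
```

Call:
play_rows:
  moves:
    - [[-0.02,0.08,-0.1],-0.35,-1]
    - [[-0.039,0.152,-0.2],-0.7,-1]
    - [[-0.039,0.152,-0.409],-0.845,-1]
    - [[-0.039,0.152,-0.409],-0.845,-1]
    - [[-0.039,0.152,-0.409],-0.845,-1]

```text
clock: 29.65
position: [441.6, 185.3, 246.6]
ee_rot: [0.767, -0.641, 0.01, -0.014]
contact_force: [0.4, 0.6, 0.8]
gripper_width: 85.2
```

```bash
python3 - <<'E'
from h import *
import pickle
p=shot('wrist','wrist24');pickle.dump(p,open('w24.pkl','wb'))
plan([445.5,185.9,20.5],10.1)
E
```

```text
gp [446.9 186.9  92.4] y -169.8 tilt [0.034 0.01 ] move [-0.005 -0.003] -0.24 turn -0.002
```

View pics/wrist24.png

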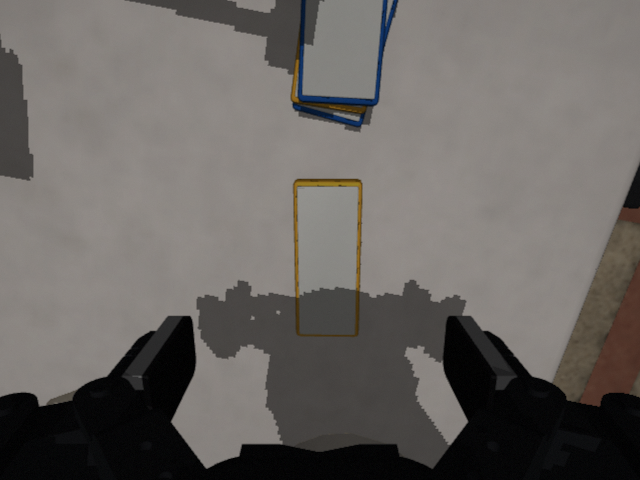

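Call:
play_rows:
  moves:
    - [[-0.005,-0.003,-0.15],0,-1]
    - [[-0.005,-0.003,-0.237],0,-0.8]
    - [[-0.005,-0.003,-0.237],0,-0.2]
    - [[-0.005,-0.003,-0.237],0,0.5]
    - [[-0.005,-0.003,-0.237],0,1]
    - [[-0.005,-0.003,-0.237],0,1]
    - [[-0.005,-0.003,-0.237],0,1]

```text
clock: 30.58
position: [440.9, 185.0, 178.7]
ee_rot: [0.767, -0.641, 0.01, -0.017]
contact_force: [-2.1, -1.0, 6.3]
gripper_width: 31.1
```

```bash
python3 - <<'E'
from h import *
import pickle
p=shot('wrist','wrist25');print(gp(),arm.read_state()['contact_force'])
E
```

```text
(array([446.75119687, 187.04763329,  23.86897671]), np.float64(-169.7875585273246), array([ 0.03756421,  0.01302383, -0.99920934])) [-0.32016399 -0.05132652  5.92996788]
```

View pics/wrist25.png

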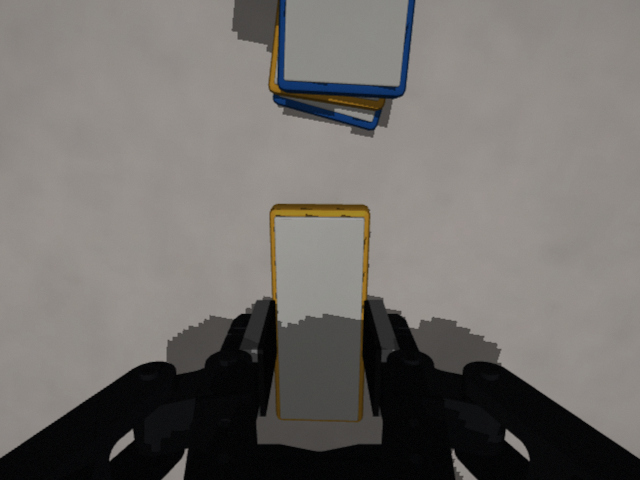

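Call:
play_rows:
  moves:
    - [[0,0,0.05],0,1]
    - [[0,0,0.2],0,1]
    - [[0,0,0.4],0,1]
    - [[0.1,0,0.44],0.35,1]
    - [[0.25,-0.02,0.44],0.7,1]
    - [[0.4,-0.06,0.44],1,1]
    - [[0.55,-0.12,0.44],1,1]
    - [[0.6,-0.15,0.44],1,1]
    - [[0.6,-0.15,0.44],1,1]

```text
clock: 31.75
position: [621.2, 139.2, 311.4]
ee_rot: [0.907, -0.422, 0.006, -0.019]
contact_force: [0.0, -0.2, -1.0]
gripper_width: 31.4
```

Call:
play_rows:
  moves:
    - [[0,0,0],0.35,1]
    - [[0,0,0],0.7,1]
    - [[0,0,0],1,1]
    - [[0,0,0],1,1]
    - [[0,0,0],1,1]

```text
clock: 32.38
position: [620.5, 139.6, 312.0]
ee_rot: [0.985, -0.173, 0.001, -0.02]
contact_force: [-0.2, -0.7, -0.2]
gripper_width: 31.4
```

```bash
python3 - <<'E'
from h import *
plan([670.8,127.0,128],95.2);print(arm.read_state()['gripper_width'])
E
```

```text
gp [621.7 145.8 157.1] y -110.0 tilt [0.008 0.04 ] move [ 0.173 -0.062] -0.097 turn 0.839
31.43369155059401
```

Call:
play_rows:
  moves:
    - [[0.03,-0.01,0],0.35,1]
    - [[0.09,-0.03,0],0.7,1]
    - [[0.173,-0.062,0],0.839,1]
    - [[0.173,-0.062,-0.097],0.839,1]
    - [[0.173,-0.062,-0.097],0.839,1]
    - [[0.173,-0.062,-0.097],0.839,1]

```text
clock: 33.12
position: [672.4, 121.2, 283.7]
ee_rot: [0.999, 0.045, -0.004, -0.02]
contact_force: [-0.7, 0.1, 0.1]
gripper_width: 30.9
```

```bash
python3 - <<'E'
from h import *
plan([670.8,127,71.5],95.2)
q=shot('wrist','wrist26')
E
```

```text
gp [671.  127.3 128.8] y -84.8 tilt [-0.009  0.039] move [-0.001 -0.001] -0.191 turn -0.0
```

View pics/wrist26.png

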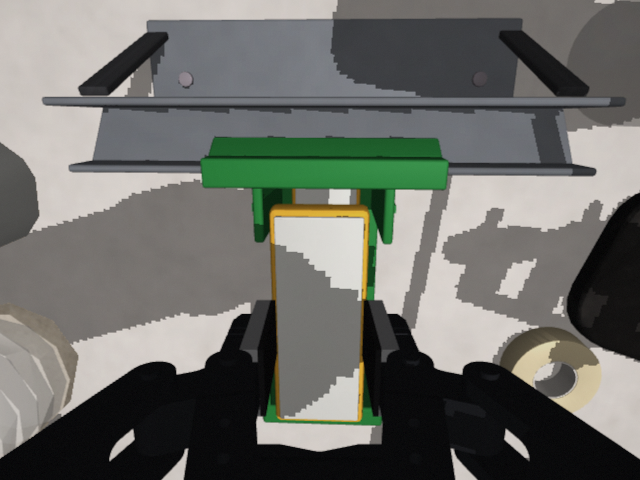

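Call:
play_rows:
  moves:
    - [[0,-0.004,-0.08],0,1]
    - [[0,-0.004,-0.16],0,1]
    - [[0,-0.004,-0.19],0,1]
    - [[0,-0.004,-0.19],0,1]

```text
clock: 33.67
position: [672.6, 120.3, 227.7]
ee_rot: [0.999, 0.046, -0.003, -0.02]
contact_force: [-0.7, 0.1, -0.1]
gripper_width: 31.4
```

```bash
python3 - <<'E'
from h import *
plan([670.8,127,71],95.2)
p=shot('scene','scene27');print(arm.read_state()['contact_force'])
cv2.imwrite('pics/y27.png',cv2.resize(cv2.imread('pics/scene27.png')[150:250,200:330],None,fx=6,fy=6,interpolation=cv2.INTER_CUBIC))
E
```

```text
gp [671.4 126.5  72.8] y -84.8 tilt [-0.007  0.04 ] move [-0.002  0.002] -0.006 turn -0.001
[-0.30218474 -0.14654526 -0.11833856]
```

View pics/y27.png

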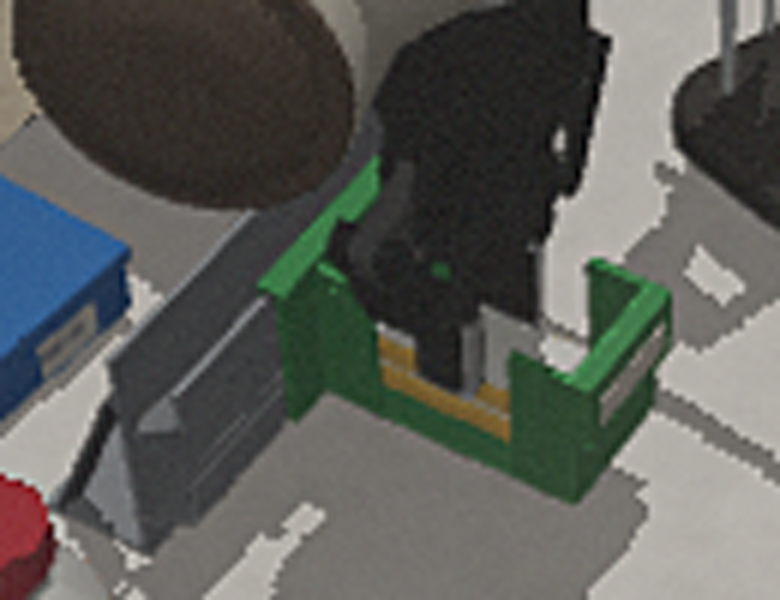

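Call:
play_rows:
  moves:
    - [[-0.001,0.002,-0.006],0,1]
    - [[-0.001,0.002,-0.006],0,0.2]
    - [[-0.001,0.002,-0.006],0,-0.2]
    - [[-0.001,0.002,-0.006],0,-0.3]
    - [[0,0,0.05],0,-0.3]
    - [[0,0,0.2],0,-0.3]
    - [[0,0,0.27],0,-0.3]
    - [[0,0,0.27],0,-0.3]

```text
clock: 34.72
position: [673.3, 120.4, 313.0]
ee_rot: [0.999, 0.046, 0.001, -0.021]
contact_force: [0.0, -0.2, -0.8]
gripper_width: 55.7
```

```bash
python3 - <<'E'
from h import *
q=shot('wrist','wrist28');print(gp())
E
```

```text
(array([672.17053612, 126.71262906, 155.86171655]), np.float64(-84.75374100297022), array([-0.00391369,  0.04134469, -0.99913728]))
```

View pics/wrist28.png

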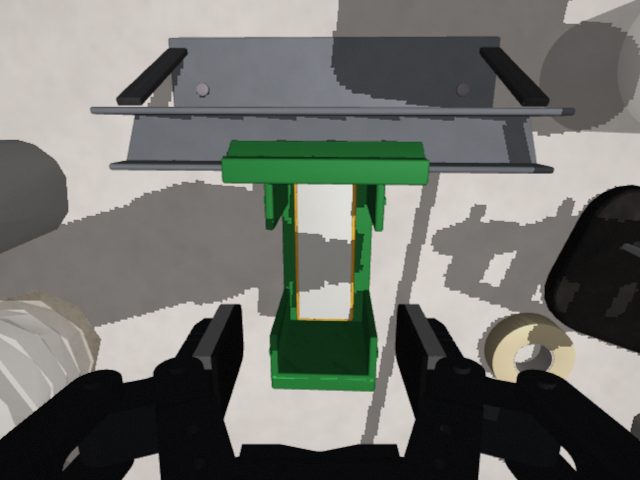

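```bash
python3 - <<'E'
from h import *
import pickle
p=pickle.load(open('w23.pkl','rb'));print(back(p,545,110,30),back(p,640,95,60))
p=pickle.load(open('w7.pkl','rb'))
p=arm.get_image('top')
for n in ['immersion_oil','tape_roll','lamp_foot']:print(n,[(np.round(d['centre']).tolist(),d['conf']) for d in arm.look_for(n,p)])
plan([460,68,160],6.9)
E
```

```text
[380.37034165  -5.68558503  30.        ] [351.55575666 -36.22750368  60.        ]
immersion_oil [([512.0, -42.0, 46.0], 0.9)]
tape_roll [([599.0, -20.0, 14.0], 0.8), ([457.0, 70.0, 28.0], 0.42)]
lamp_foot [([491.0, -45.0, 498.0], 0.65), ([639.0, 121.0, 65.0], 0.22)]
gp [671.2 126.3 153. ] y -84.8 tilt [-0.009  0.039] move [-0.729 -0.179] 0.023 turn -2.944
```

Call:
play_rows:
  moves:
    - [[-0.15,0,0.1],-0.35,-0.6]
    - [[-0.33,-0.03,0.1],-0.7,-1]
    - [[-0.52,-0.08,0.1],-1,-1]
    - [[-0.7,-0.1,0.1],-1,-1]
    - [[-0.7,-0.1,0.1],-1,-1]

```text
clock: 35.6
position: [458.9, 89.0, 337.0]
ee_rot: [0.977, -0.214, 0.0, -0.019]
contact_force: [0.8, 0.5, 0.2]
gripper_width: 85.3
```

Call:
play_rows:
  moves:
    - [[0,0,0],-0.35,-1]
    - [[0,0,0],-0.7,-1]
    - [[0,0,0],-1,-1]
    - [[0,0,0],-1,-1]
    - [[0,0,0],-1,-1]

```text
clock: 36.22
position: [459.3, 89.1, 336.7]
ee_rot: [0.889, -0.458, 0.005, -0.018]
contact_force: [-0.6, 0.1, 0.0]
gripper_width: 85.2
```

```bash
python3 - <<'E'
from h import *
plan([460,68,120],6.9);p=shot('wrist','wrist29')
E
```

```text
gp [463.3  93.4 181.8] y -144.6 tilt [0.025 0.028] move [-0.016 -0.077] -0.206 turn -0.95
```

View pics/wrist29.png

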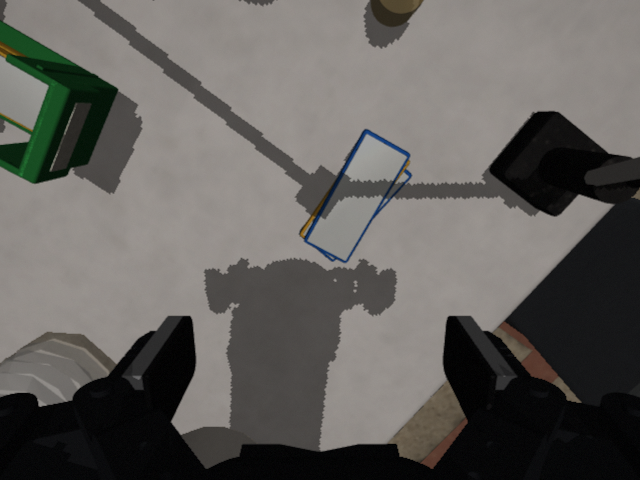

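Call:
play_rows:
  moves:
    - [[-0.01,-0.03,0],-0.35,-1]
    - [[-0.016,-0.077,-0.1],-0.7,-1]
    - [[-0.016,-0.077,-0.206],-0.95,-1]
    - [[-0.016,-0.077,-0.206],-0.95,-1]
    - [[-0.016,-0.077,-0.206],-0.95,-1]

```text
clock: 36.9
position: [455.2, 66.3, 275.9]
ee_rot: [0.749, -0.662, 0.01, -0.017]
contact_force: [0.5, 0.1, 1.0]
gripper_width: 85.0
```

```bash
python3 - <<'E'
from h import *
import pickle
plan([460,68,41],6.9);p=shot('wrist','wrist30');pickle.dump(p,open('w30.pkl','wb'))
E
```

```text
gp [460.9  68.3 121.1] y -173.0 tilt [0.037 0.013] move [-0.003 -0.001] -0.267 turn -0.005
```

View pics/wrist30.png

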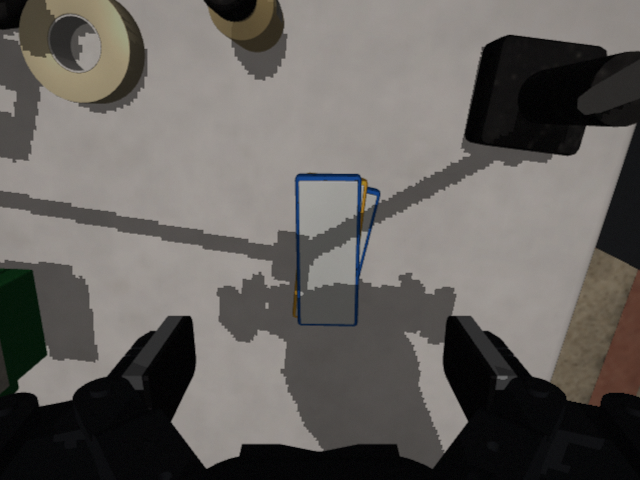

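Call:
play_rows:
  moves:
    - [[-0.003,-0.001,-0.15],0,-1]
    - [[-0.003,-0.001,-0.263],0,-0.8]
    - [[-0.003,-0.001,-0.263],0,-0.2]
    - [[-0.003,-0.001,-0.263],0,0.5]
    - [[-0.003,-0.001,-0.263],0,1]
    - [[-0.003,-0.001,-0.263],0,1]
    - [[-0.003,-0.001,-0.263],0,1]

```text
clock: 37.83
position: [455.0, 66.5, 199.5]
ee_rot: [0.749, -0.662, 0.011, -0.02]
contact_force: [-1.3, 0.4, 7.2]
gripper_width: 31.1
```

```bash
python3 - <<'E'
from h import *
p=shot('wrist','wrist31');print(gp(),arm.read_state()['contact_force'])
E
```

```text
(array([461.47227088,  68.87549882,  44.66709723]), np.float64(-172.93346278554657), array([ 0.04202134,  0.01521911, -0.99900079])) [-1.88984264  0.80246012  6.30044131]
```

View pics/wrist31.png

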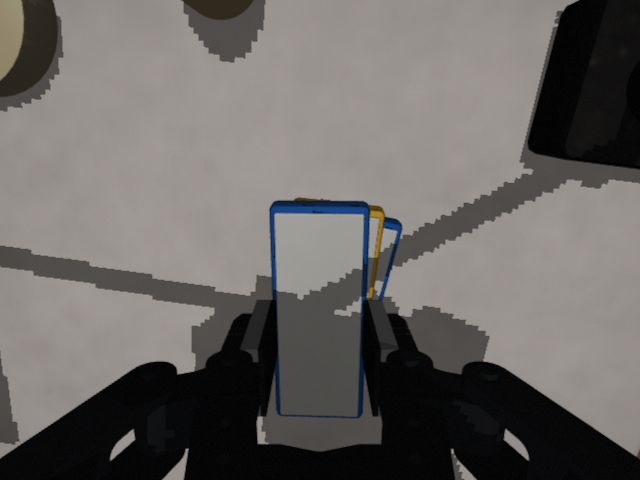

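Call:
play_rows:
  moves:
    - [[0,0,0.05],0,1]
    - [[0,0,0.2],0,1]
    - [[0,0,0.38],0,1]
    - [[0.1,0.05,0.38],0.35,1]
    - [[0.25,0.1,0.38],0.7,1]
    - [[0.4,0.16,0.38],1,1]
    - [[0.53,0.2,0.38],1,1]
    - [[0.53,0.2,0.38],1,1]

```text
clock: 38.88
position: [615.8, 127.2, 314.0]
ee_rot: [0.895, -0.445, 0.006, -0.023]
contact_force: [-1.1, -0.7, -0.4]
gripper_width: 30.8
```

Call:
play_rows:
  moves:
    - [[0,0,0],0.35,1]
    - [[0,0,0],0.7,1]
    - [[0,0,0],1,1]
    - [[0,0,0],1,1]
    - [[0,0,0],1,1]

```text
clock: 39.5
position: [615.3, 127.0, 314.7]
ee_rot: [0.98, -0.2, 0.0, -0.024]
contact_force: [0.1, -0.2, -0.4]
gripper_width: 30.8
```

```bash
python3 - <<'E'
from h import *
plan([669.5,126.8,130],95.2);print(arm.read_state()['gripper_width'])
E
```

```text
gp [616.8 134.2 159.9] y -113.1 tilt [0.01  0.046] move [ 0.187 -0.024] -0.1 turn 0.942
30.81277144456118
```

Call:
play_rows:
  moves:
    - [[0.03,0,0],0.35,1]
    - [[0.09,-0.01,0],0.7,1]
    - [[0.187,-0.024,0],0.942,1]
    - [[0.187,-0.024,-0.1],0.942,1]
    - [[0.187,-0.024,-0.1],0.942,1]
    - [[0.187,-0.024,-0.1],0.942,1]

```text
clock: 40.25
position: [671.5, 119.9, 285.7]
ee_rot: [0.999, 0.045, -0.005, -0.023]
contact_force: [-0.1, 0.0, 0.3]
gripper_width: 31.0
```

```bash
python3 - <<'E'
from h import *
plan([669.5,126.8,83],95.2)
q=shot('wrist','wrist32')
E
```

```text
gp [669.6 126.9 130.9] y -84.8 tilt [-0.012  0.045] move [-0. -0.] -0.16 turn 0.0
```

View pics/wrist32.png

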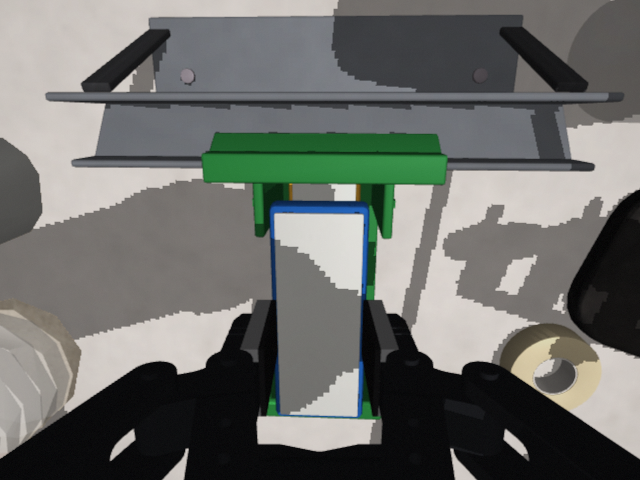

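Call:
play_rows:
  moves:
    - [[0,-0.003,-0.08],0,1]
    - [[0,-0.003,-0.14],0,1]
    - [[0,-0.003,-0.158],0,1]
    - [[0,-0.003,-0.158],0,1]

```text
clock: 40.8
position: [671.6, 119.1, 238.8]
ee_rot: [0.999, 0.046, -0.005, -0.023]
contact_force: [-0.5, -0.5, 1.1]
gripper_width: 30.9
```

```bash
python3 - <<'E'
from h import *
plan([669.5,126.8,81.5],95.2)
p=shot('scene','scene33');print(arm.read_state()['contact_force'])
cv2.imwrite('pics/y33.png',cv2.resize(cv2.imread('pics/scene33.png')[150:250,200:330],None,fx=6,fy=6,interpolation=cv2.INTER_CUBIC))
E
```

```text
gp [669.9 126.2  84. ] y -84.8 tilt [-0.011  0.045] move [-0.001  0.002] -0.008 turn -0.001
[ 0.60537038 -0.80199197 -0.00834377]
```

View pics/y33.png

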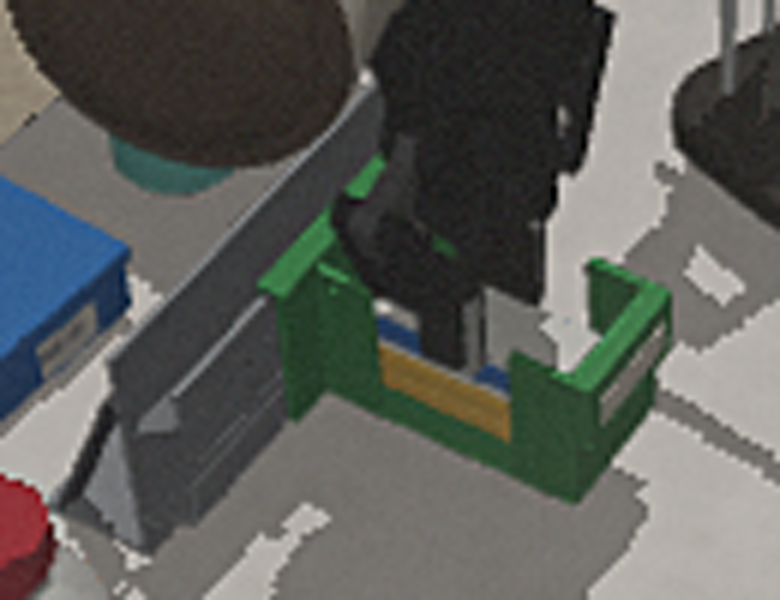

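Call:
play_rows:
  moves:
    - [[-0.001,0.002,-0.005],0,1]
    - [[-0.001,0.002,-0.005],0,0.2]
    - [[-0.001,0.002,-0.005],0,-0.2]
    - [[-0.001,0.002,-0.005],0,-0.3]
    - [[0,0,0.05],0,-0.3]
    - [[0,0,0.2],0,-0.3]
    - [[0,0,0.24],0,-0.3]
    - [[0,0,0.24],0,-0.3]

```text
clock: 41.85
position: [671.9, 119.2, 313.4]
ee_rot: [0.999, 0.046, -0.002, -0.024]
contact_force: [-1.1, -1.1, 0.2]
gripper_width: 55.6
```

```bash
python3 - <<'E'
from h import *
q=shot('wrist','wrist34');print(gp())
E
```

```text
(array([669.96178445, 126.31087536, 156.79223288]), np.float64(-84.78539155971288), array([-0.00997544,  0.0464343 , -0.99887154]))
```

View pics/wrist34.png

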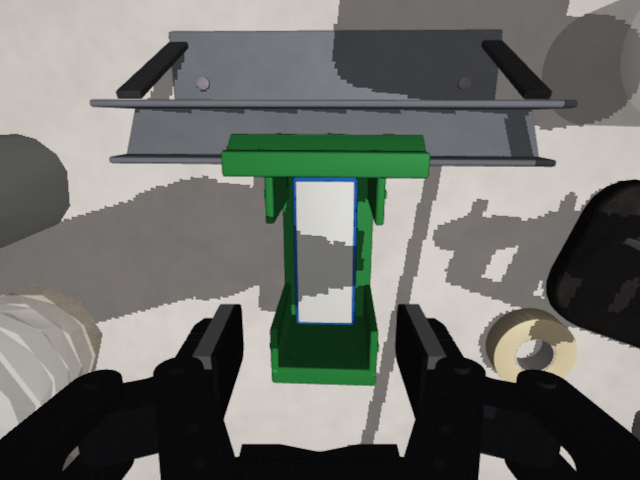

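Call:
play_rows:
  moves:
    - [[-0.15,0,0.1],-0.35,-0.6]
    - [[-0.33,-0.03,0.1],-0.7,-1]
    - [[-0.52,-0.08,0.1],-1,-1]
    - [[-0.7,-0.1,0.1],-1,-1]
    - [[-0.7,-0.1,0.1],-1,-1]

```text
clock: 42.52
position: [457.6, 87.7, 340.3]
ee_rot: [0.977, -0.214, 0.0, -0.022]
contact_force: [0.9, 0.4, -1.2]
gripper_width: 85.5
```

Call:
play_rows:
  moves:
    - [[0,0,0],-0.35,-1]
    - [[0,-0.03,0],-0.7,-1]
    - [[0,-0.06,-0.1],-1,-1]
    - [[0,-0.06,-0.1],-1,-1]
    - [[0,-0.06,-0.1],-1,-1]

```text
clock: 43.15
position: [458.4, 70.0, 310.5]
ee_rot: [0.888, -0.459, 0.006, -0.021]
contact_force: [0.1, -0.1, 0.3]
gripper_width: 85.6
```

```bash
python3 - <<'E'
from h import *
import pickle
print(gp());p=shot('wrist','wrist35');pickle.dump(p,open('w35.pkl','wb'))
a=cv2.imread('pics/wrist35.png')
cv2.imwrite('pics/x35.png',cv2.resize(a[120:300,260:440],None,fx=4,fy=3.3,interpolation=cv2.INTER_CUBIC))
E
```

```text
(array([463.06311473,  75.10704182, 155.67082664]), np.float64(-144.61672911164717), array([ 0.03036989,  0.03263453, -0.99900583]))
```

View pics/x35.png

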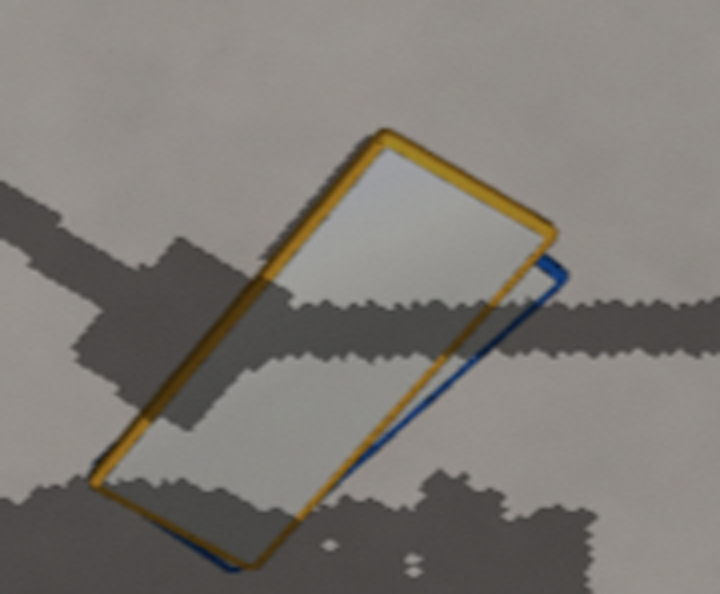

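```bash
python3 - <<'E'
from h import *
import pickle
p=pickle.load(open('w35.pkl','rb'))
c=lambda u,v:(260+u/4,120+v/3.3)
q,r=fitm(p,[c(386,140),c(553,236),c(255,566),c(96,484)],21,[455,70,.05]);print(q,np.degrees(q[2]),r.round(1).tolist())
plan([q[0],q[1],100],np.degrees(q[2]))
E
```

```text
[4.59472962e+02 6.97426875e+01 1.99812236e-02] 1.1448397799348566 [[0.1, -3.3], [3.8, -0.5], [-0.2, 4.0], [-3.4, 1.2]]
gp [463.2  75.3 156. ] y -144.6 tilt [0.031 0.033] move [-0.019 -0.006] -0.187 turn -1.141
```

Call:
play_rows:
  moves:
    - [[-0.01,-0.003,0],-0.35,-1]
    - [[-0.019,-0.006,-0.05],-0.7,-1]
    - [[-0.019,-0.006,-0.187],-1,-1]
    - [[-0.019,-0.006,-0.187],-1,-1]
    - [[-0.019,-0.006,-0.187],-1,-1]

```text
clock: 43.82
position: [453.6, 68.9, 256.2]
ee_rot: [0.74, -0.672, 0.012, -0.021]
contact_force: [0.9, -0.5, 0.9]
gripper_width: 85.4
```

Call:
play_rows:
  moves:
    - [[0,0,0],-0.141,-1]
    - [[0,0,0],-0.141,-1]
    - [[0,0,0],-0.141,-1]

```text
clock: 44.2
position: [453.8, 69.1, 257.2]
ee_rot: [0.716, -0.698, 0.013, -0.021]
contact_force: [-0.2, 0.3, 0.7]
gripper_width: 85.3
```

```bash
python3 - <<'E'
from h import *
import pickle
p=shot('wrist','wrist36');pickle.dump(p,open('w36.pkl','wb'))
plan([459.5,69.7,36],1.1)
E
```

```text
gp [461.2  70.7 102.1] y -178.6 tilt [0.048 0.011] move [-0.006 -0.003] -0.22 turn -0.011
```

View pics/wrist36.png

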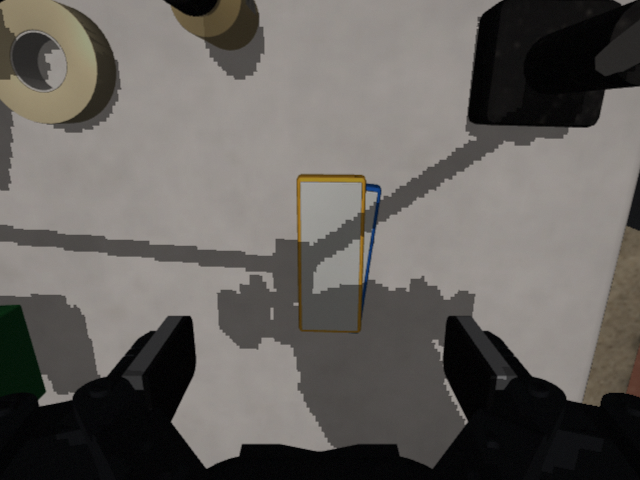

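Call:
play_rows:
  moves:
    - [[-0.006,-0.006,-0.12],-0.01,-1]
    - [[-0.006,-0.006,-0.217],-0.01,-0.8]
    - [[-0.006,-0.006,-0.217],-0.01,-0.2]
    - [[-0.006,-0.006,-0.217],-0.01,0.5]
    - [[-0.006,-0.006,-0.217],-0.01,1]
    - [[-0.006,-0.006,-0.217],-0.01,1]
    - [[-0.006,-0.006,-0.217],-0.01,1]

```text
clock: 45.12
position: [451.7, 67.1, 193.3]
ee_rot: [0.714, -0.7, 0.014, -0.021]
contact_force: [-3.4, 0.6, 7.7]
gripper_width: -0.1
```

```bash
python3 - <<'E'
from h import *
p=shot('wrist','wrist37');print(gp(),arm.read_state()['contact_force'])
E
```

```text
(array([459.41775674,  68.93443089,  38.44718459]), np.float64(-178.85673687109914), array([ 0.04933718,  0.01142727, -0.99871681])) [-3.61620847 -0.94251905  7.72840537]
```

View pics/wrist37.png

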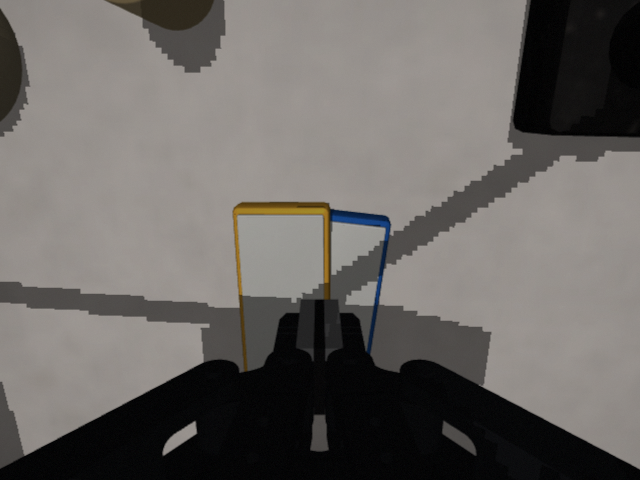

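Call:
play_rows:
  moves:
    - [[0,0,0.1],0,1]
    - [[0,0,0.22],0,0]
    - [[0,0,0.25],0,-1]
    - [[0,0,0.25],0,-1]
    - [[0,0,0.25],0,-1]

```text
clock: 45.8
position: [451.4, 67.0, 267.3]
ee_rot: [0.714, -0.7, 0.013, -0.02]
contact_force: [0.7, 0.1, 0.2]
gripper_width: 72.3
```

```bash
python3 - <<'E'
from h import *
import pickle
p=shot('wrist','wrist38');pickle.dump(p,open('w38.pkl','wb'));print(gp())
a=cv2.imread('pics/wrist38.png')
cv2.imwrite('pics/x38.png',cv2.resize(a[140:360,240:440],None,fx=3.5,fy=2.7,interpolation=cv2.INTER_CUBIC))
E
```

```text
(array([458.69585941,  68.56997168, 112.35059456]), np.float64(-178.86624531748228), array([ 0.04707194,  0.01036612, -0.99883771]))
```

View pics/x38.png

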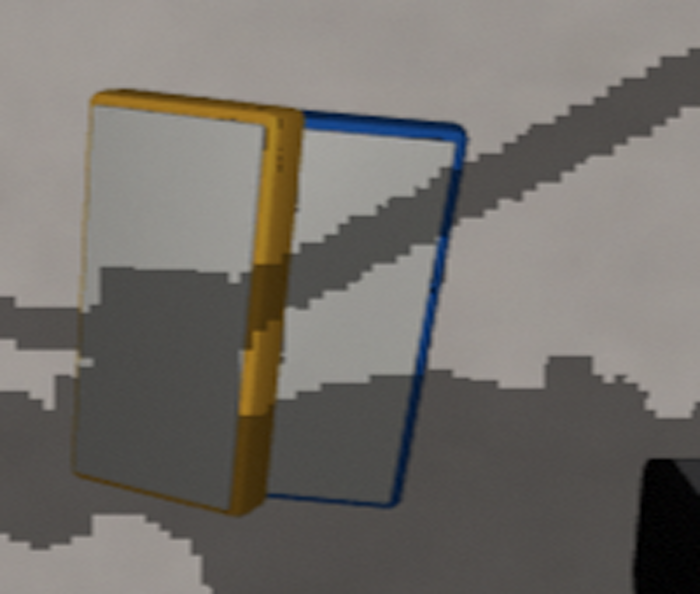

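```bash
python3 - <<'E'
from h import *
import pickle
p=pickle.load(open('w38.pkl','rb'))
c=lambda u,v:(240+u/3.5,140+v/2.7)
for n,u,v,z in [('bl',464,128,11),('bl',396,506,11),('ye_r_bot',298,115,12),('r_bot',265,495,12),('ye_r_top',268,122,22),('yr2',232,510,22),('ye_l',92,103,12),('yel2',75,473,12)]:
    print(n,back(p,*c(u,v),z).round(1))
E
```

```text
bl [435.9  33.   11. ]
bl [442.7 116.4  11. ]
ye_r_bot [461.2  30.9  12. ]
r_bot [464.9 114.2  12. ]
ye_r_top [465.3  30.8  22. ]
yr2 [469.7 112.6  22. ]
ye_l [492.7  29.3  12. ]
yel2 [497.1 110.2  12. ]
```

Call:
play_rows:
  moves:
    - [[-0.042,0.01,0],0,1]
    - [[-0.042,0.01,0],0,1]
    - [[-0.042,0.01,-0.1],0,1]
    - [[-0.042,0.01,-0.2],0,1]
    - [[-0.042,0.01,-0.262],0,1]
    - [[-0.042,0.01,-0.262],0,1]
    - [[-0.02,0.01,-0.262],0,1]
    - [[0.0,0.01,-0.262],0,1]
    - [[0.02,0.01,-0.262],0,1]
    - [[0.033,0.01,-0.262],0,1]
    - [[0.01,0.01,-0.2],0,1]
    - [[0,0,0],0,0]

```text
clock: 47.35
position: [450.6, 66.6, 265.7]
ee_rot: [0.714, -0.7, 0.012, -0.016]
contact_force: [0.8, 1.3, -0.3]
gripper_width: 17.0
```

Call:
play_rows:
  moves:
    - [[0,0,0.05],0,-1]
    - [[0,0,0.1],0,-1]
    - [[0,0,0.1],0,-1]

```text
clock: 47.72
position: [450.8, 66.6, 296.8]
ee_rot: [0.714, -0.7, 0.012, -0.018]
contact_force: [0.5, -0.6, -0.8]
gripper_width: 72.5
```

```bash
python3 - <<'E'
from h import *
import pickle
p=shot('wrist','wrist39');pickle.dump(p,open('w39.pkl','wb'));print(gp())
a=cv2.imread('pics/wrist39.png')
cv2.imwrite('pics/x39.png',cv2.resize(a[120:340,200:440],None,fx=3,fy=2.7,interpolation=cv2.INTER_CUBIC))
E
```

```text
(array([456.78172977,  67.59689415, 140.99800808]), np.float64(-178.89250537309837), array([ 0.04042896,  0.00737113, -0.99915523]))
```

View pics/x39.png

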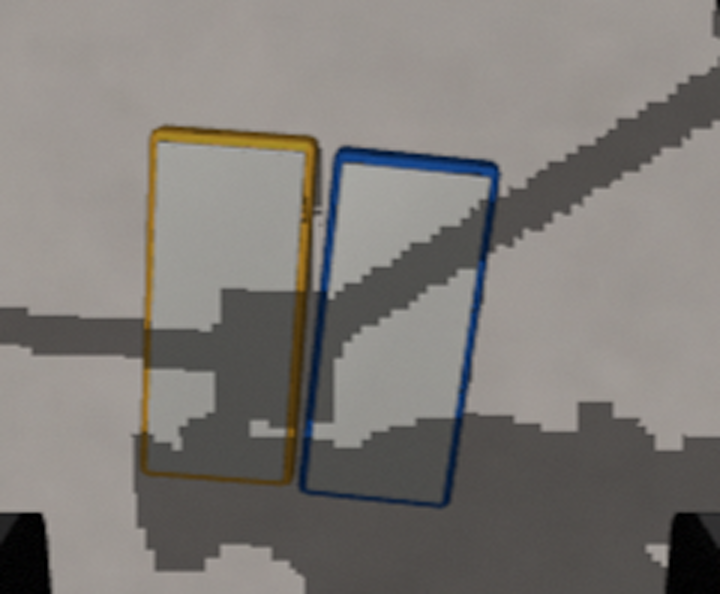

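```bash
python3 - <<'E'
from h import *
import pickle
p=pickle.load(open('w39.pkl','rb'))
c=lambda u,v:(200+u/3,120+v/2.7)
q,r=fitm(p,[c(155,135),c(316,145),c(293,485),c(142,472)],11,[490,70,0]);print('Y',q,np.degrees(q[2]),r.round(1).tolist())
q,r=fitm(p,[c(338,155),c(497,167),c(447,506),c(301,492)],11,[455,70,0]);print('B',q,np.degrees(q[2]),r.round(1).tolist())
print([(np.round(d['centre'],1).tolist(),d['conf']) for d in arm.look_for('mailer',p)])
E
```

```text
Y [ 4.90814760e+02  7.05430675e+01 -5.88572970e-02] -3.3722747094081376 [[-1.1, -1.8], [1.5, -0.8], [0.3, 2.4], [-0.5, 2.6]]
B [ 4.55273137e+02  7.41898914e+01 -8.53805470e-02] -4.891944994403765 [[-1.3, -2.3], [2.0, -0.5], [1.0, 2.0], [-1.6, 1.4]]
[([489.5, 68.5, 9.9], 0.75), ([455.2, 68.8, 12.4], 0.74)]
```

Call:
play_rows:
  moves:
    - [[0.111,0.011,0],0,1]
    - [[0.111,0.011,-0.1],0,1]
    - [[0.111,0.011,-0.25],0,1]
    - [[0.111,0.011,-0.35],0,1]
    - [[0.111,0.011,-0.384],0,1]
    - [[0.111,0.011,-0.384],0,1]
    - [[0.14,0.011,-0.384],0,1]
    - [[0.17,0.011,-0.384],0,1]
    - [[0.2,0.011,-0.384],0,1]
    - [[0.215,0.011,-0.384],0,1]
    - [[0.215,0.011,-0.3],0,1]
    - [[0.15,0.0,-0.1],0,0]

```text
clock: 49.32
position: [495.4, 66.4, 262.9]
ee_rot: [0.714, -0.7, 0.01, -0.013]
contact_force: [0.5, 1.3, 0.9]
gripper_width: 17.1
```

Call:
play_rows:
  moves:
    - [[-0.08,0,0.07],0,-1]
    - [[-0.1,0,0.1],0,-1]
    - [[-0.1,0,0.1],0,-1]

```text
clock: 49.7
position: [465.5, 66.5, 292.9]
ee_rot: [0.714, -0.7, 0.011, -0.013]
contact_force: [-0.1, 0.3, -0.8]
gripper_width: 72.0
```

```bash
python3 - <<'E'
from h import *
import pickle
p=shot('wrist','wrist40');pickle.dump(p,open('w40.pkl','wb'));print(gp())
E
```

```text
(array([470.69864261,  66.97727733, 137.35510259]), np.float64(-178.88922638332912), array([ 0.03223677,  0.00323195, -0.99947503]))
```

View pics/wrist40.png

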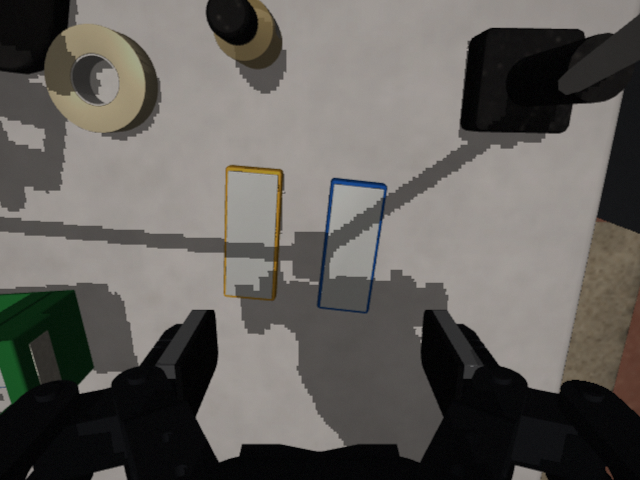

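```bash
python3 - <<'E'
from h import *
import pickle
p=pickle.load(open('w40.pkl','rb'))
q,r=fitm(p,[(227,168),(282,172),(275,299),(224,296)],11,[510,70,0]);print('Y',q,np.degrees(q[2]),r.round(1).tolist())
plan([q[0],q[1],100],np.degrees(q[2]))
q,r=fitm(p,[(332,181),(386,185),(367,312),(319,307)],11,[455,70,0]);print('B',q,np.degrees(q[2]),r.round(1).tolist())
E
```

```text
Y [ 5.16849626e+02  6.78490015e+01 -6.57247641e-02] -3.7657515908216768 [[-1.0, -1.8], [1.2, -0.7], [0.4, 3.5], [-0.6, 1.7]]
gp [470.7  67.  137.4] y -178.9 tilt [0.032 0.003] move [0.154 0.004] -0.125 turn -0.163
B [ 4.55503481e+02  7.38512848e+01 -8.49282923e-02] -4.866032709773609 [[-1.2, -2.7], [1.9, -0.5], [1.3, 2.2], [-2.7, 1.5]]
```

Call:
play_rows:
  moves:
    - [[0.08,0.002,-0.05],-0.1,-0.32]
    - [[0.154,0.004,-0.15],-0.163,-0.32]
    - [[0.154,0.004,-0.15],-0.163,-0.32]
    - [[0.154,0.004,-0.15],-0.163,-0.32]

```text
clock: 50.25
position: [511.9, 67.6, 246.4]
ee_rot: [-0.683, 0.73, -0.011, 0.011]
contact_force: [0.2, 0.4, 0.8]
gripper_width: 56.4
```

```bash
python3 - <<'E'
from h import *
import pickle
p=shot('wrist','wrist41');plan([516.8,67.8,25],-3.8)
E
```

```text
gp [516.7  67.7  92.2] y 176.2 tilt [0.032 0.   ] move [0. 0.] -0.224 turn -0.001
```

View pics/wrist41.png

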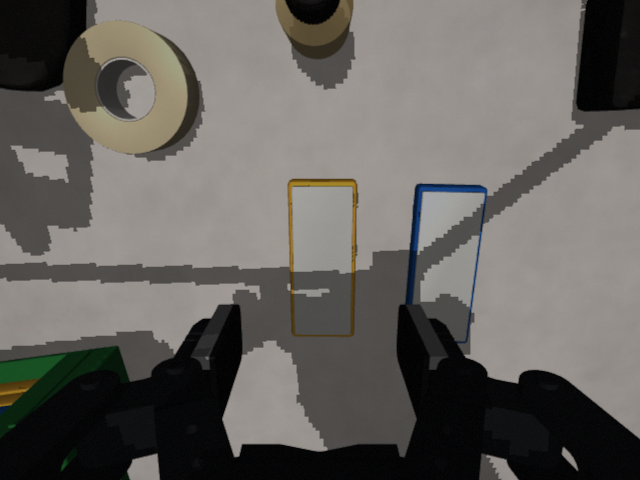

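Call:
play_rows:
  moves:
    - [[0.005,0,-0.12],0,-0.32]
    - [[0.005,0,-0.2],0,-0.3]
    - [[0.005,0,-0.224],0,-0.3]
    - [[0.005,0,-0.224],0,0.3]
    - [[0.005,0,-0.224],0,1]
    - [[0.005,0,-0.224],0,1]
    - [[0.005,0,-0.224],0,1]
    - [[0.005,0,-0.224],0,1]
    - [[0.005,0,-0.1],0,1]
    - [[0.005,0,0.05],0,1]
    - [[0.005,0,0.2],0,1]
    - [[0.005,0,0.2],0,1]

```text
clock: 51.8
position: [514.3, 68.0, 311.6]
ee_rot: [-0.684, 0.73, -0.013, 0.017]
contact_force: [0.9, -0.2, -0.9]
gripper_width: 29.5
```

```bash
python3 - <<'E'
from h import *
import pickle
p=shot('wrist','wrist42');plan([669.5,126.5,140],95.2)
E
```

```text
gp [519.1  68.1 154.3] y 176.2 tilt [0.037 0.003] move [0.516 0.214] -0.048 turn -2.701
```

View pics/wrist42.png

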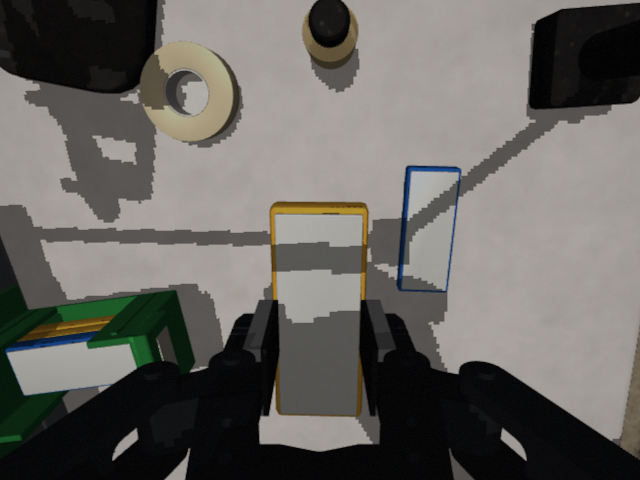

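Call:
play_rows:
  moves:
    - [[0.1,0.05,0.02],0.35,1]
    - [[0.22,0.1,0.02],0.7,1]
    - [[0.3,0.18,0.02],1,1]
    - [[0.34,0.19,0.02],1,1]
    - [[0.34,0.19,0.02],1,1]

```text
clock: 52.48
position: [615.4, 124.5, 313.7]
ee_rot: [0.848, -0.529, 0.007, -0.016]
contact_force: [-0.3, 0.4, -0.2]
gripper_width: 29.5
```

Call:
play_rows:
  moves:
    - [[0,0,0],0.35,1]
    - [[0,0,0],0.7,1]
    - [[0,0,0],1,1]
    - [[0,0,0],1,1]
    - [[0,0,0],1,1]

```text
clock: 53.1
position: [614.9, 124.0, 313.6]
ee_rot: [0.956, -0.293, 0.002, -0.017]
contact_force: [-0.5, 0.1, -1.3]
gripper_width: 29.3
```

Call:
play_rows:
  moves:
    - [[0,0,0],0.35,1]
    - [[0,0,0],0.7,1]
    - [[0,0,0],1,1]
    - [[0,0,0],1,1]
    - [[0,0,0],1,1]

```text
clock: 53.72
position: [614.8, 123.9, 313.6]
ee_rot: [0.999, -0.037, -0.002, -0.017]
contact_force: [-0.2, 1.2, -0.5]
gripper_width: 29.2
```

```bash
python3 - <<'E'
from h import *
plan([669.7,126.5,140],95.2);print(arm.read_state()['gripper_width'])
E
```

```text
gp [614.2 129.1 158.7] y -94.2 tilt [-0.003  0.033] move [ 0.188 -0.008] -0.062 turn 0.314
29.235856627431172
```

Call:
play_rows:
  moves:
    - [[0.09,0,0],0.314,1]
    - [[0.188,-0.008,0],0.314,1]
    - [[0.188,-0.008,-0.062],0.314,1]
    - [[0.188,-0.008,-0.062],0.314,1]
    - [[0.188,-0.008,-0.062],0.314,1]

```text
clock: 54.35
position: [670.6, 121.6, 294.9]
ee_rot: [0.999, 0.045, -0.004, -0.016]
contact_force: [0.1, 0.2, 0.2]
gripper_width: 29.5
```

```bash
python3 - <<'E'
from h import *
plan([669.7,126.5,93.5],95.2)
q=shot('wrist','wrist43')
E
```

```text
gp [669.1 126.5 140. ] y -84.8 tilt [-0.01   0.032] move [ 0.002 -0.   ] -0.155 turn 0.001
```

View pics/wrist43.png

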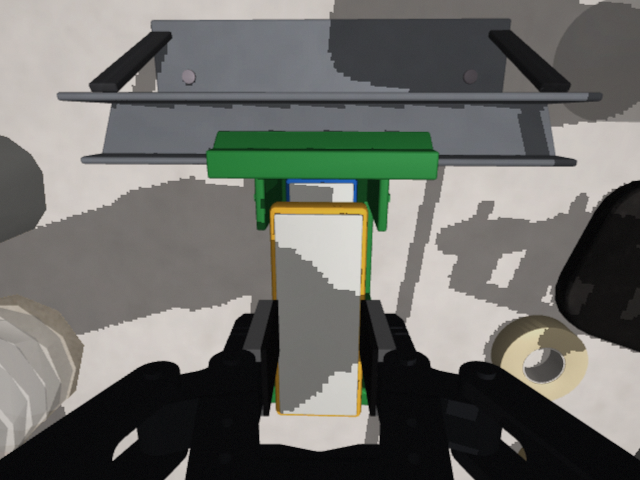

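Call:
play_rows:
  moves:
    - [[0.002,-0.003,-0.08],0,1]
    - [[0.002,-0.003,-0.14],0,1]
    - [[0.002,-0.003,-0.155],0,1]
    - [[0.002,-0.003,-0.155],0,1]

```text
clock: 54.9
position: [671.4, 120.8, 249.0]
ee_rot: [0.999, 0.045, -0.004, -0.016]
contact_force: [-0.6, -0.2, -0.9]
gripper_width: 29.7
```

```bash
python3 - <<'E'
from h import *
plan([669.7,126.5,91],95.2)
p=shot('scene','scene44');print(arm.read_state()['contact_force'])
cv2.imwrite('pics/y44.png',cv2.resize(cv2.imread('pics/scene44.png')[150:250,200:330],None,fx=6,fy=6,interpolation=cv2.INTER_CUBIC))
E
```

```text
gp [670.1 125.8  94.1] y -84.8 tilt [-0.009  0.032] move [-0.001  0.002] -0.01 turn -0.0
[ 0.14791297  0.45865829 -0.70100503]
```

View pics/y44.png

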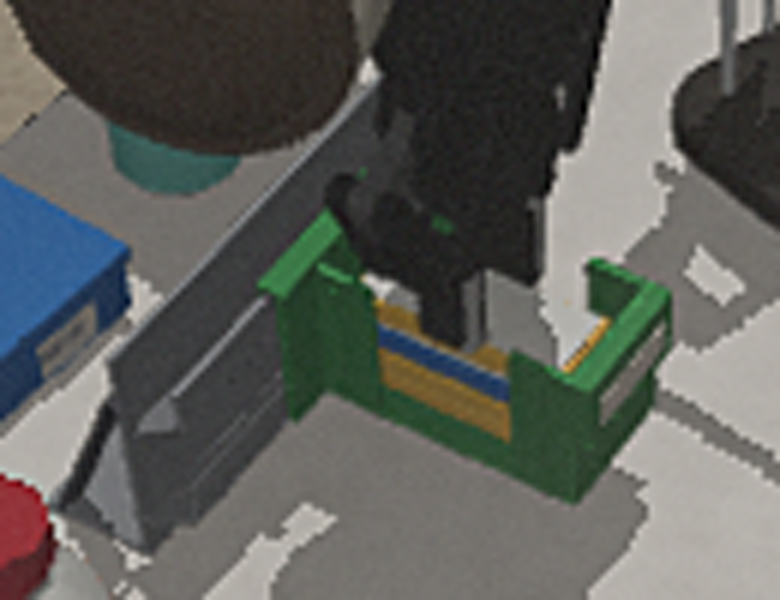

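Call:
play_rows:
  moves:
    - [[0.001,0.002,-0.007],0,1]
    - [[0.001,0.002,-0.007],0,0.2]
    - [[0.001,0.002,-0.007],0,-0.2]
    - [[0.001,0.002,-0.007],0,-0.3]
    - [[0,0,0.05],0,-0.3]
    - [[0,0,0.2],0,-0.3]
    - [[0,0,0.2],0,-0.3]
    - [[0,0,0.2],0,-0.3]

```text
clock: 55.95
position: [671.4, 120.8, 310.6]
ee_rot: [0.999, 0.045, -0.002, -0.017]
contact_force: [0.5, -1.1, 0.2]
gripper_width: 55.7
```

```bash
python3 - <<'E'
from h import *
q=shot('wrist','wrist45');print(gp())
E
```

```text
(array([670.04759413, 125.79132496, 154.72450715]), np.float64(-84.80642963099513), array([-0.00795795,  0.03244783, -0.99944175]))
```

View pics/wrist45.png

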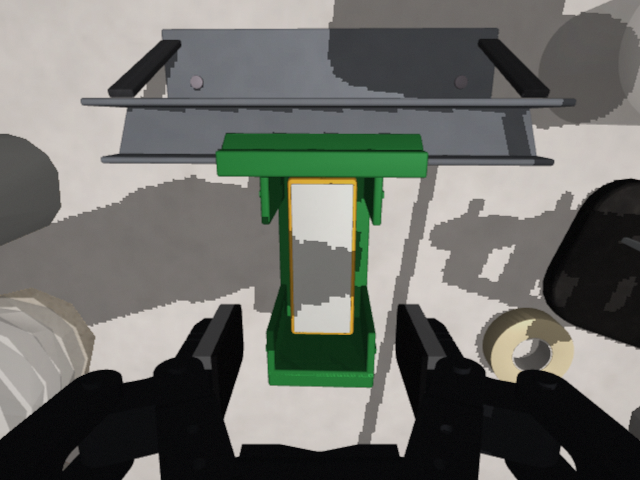

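Call:
play_rows:
  moves:
    - [[-0.15,0,0.1],-0.35,-0.6]
    - [[-0.33,-0.03,0.1],-0.7,-1]
    - [[-0.52,-0.08,0.1],-1,-1]
    - [[-0.7,-0.1,0.1],-1,-1]
    - [[-0.7,-0.1,0.1],-1,-1]

```text
clock: 56.62
position: [457.5, 89.4, 338.8]
ee_rot: [0.977, -0.214, -0.001, -0.016]
contact_force: [0.8, 0.4, 0.7]
gripper_width: 85.3
```

Call:
play_rows:
  moves:
    - [[0,0,0],-0.35,-1]
    - [[0,-0.03,0],-0.7,-1]
    - [[0,-0.06,-0.1],-1,-1]
    - [[0,-0.06,-0.1],-1,-1]
    - [[0,-0.06,-0.1],-1,-1]

```text
clock: 57.25
position: [458.4, 71.8, 309.3]
ee_rot: [0.888, -0.459, 0.004, -0.015]
contact_force: [-0.0, -0.4, -0.1]
gripper_width: 85.6
```

```bash
python3 - <<'E'
from h import *
import pickle
plan([455.5,73.9,93],-4.9);p=shot('wrist','wrist46');pickle.dump(p,open('w46.pkl','wb'))
print([(np.round(d['centre'],1).tolist(),d['conf']) for d in arm.look_for('mailer',p)])
E
```

```text
gp [461.6  75.5 154.3] y -144.6 tilt [0.021 0.024] move [-0.026  0.005] -0.204 turn -1.343
[([458.8, 68.6, 12.4], 0.9)]
```

View pics/wrist46.png

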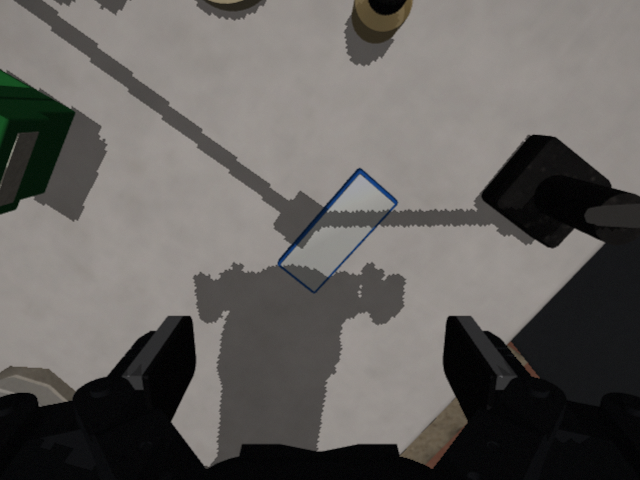

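Call:
play_rows:
  moves:
    - [[-0.01,0,0],-0.35,-1]
    - [[-0.026,0.005,-0.05],-0.7,-1]
    - [[-0.026,0.005,-0.204],-1,-1]
    - [[-0.026,0.005,-0.204],-1,-1]
    - [[-0.026,0.005,-0.204],-1,-1]

```text
clock: 57.98
position: [451.3, 73.9, 249.9]
ee_rot: [0.74, -0.672, 0.009, -0.015]
contact_force: [0.7, 0.6, 0.7]
gripper_width: 85.6
```

Call:
play_rows:
  moves:
    - [[0,0,0],-0.343,-1]
    - [[0,0,0],-0.343,-1]
    - [[0,0,0],-0.343,-1]

```text
clock: 58.35
position: [451.6, 74.1, 251.0]
ee_rot: [-0.678, 0.734, -0.01, 0.016]
contact_force: [0.7, 0.4, -0.6]
gripper_width: 85.3
```

```bash
python3 - <<'E'
from h import *
import pickle
plan([455.5,73.9,25],-4.9);p=shot('wrist','wrist47')
E
```

```text
gp [457.3  75.   96.1] y 175.4 tilt [0.037 0.006] move [-0.006 -0.004] -0.237 turn -0.011
```

View pics/wrist47.png

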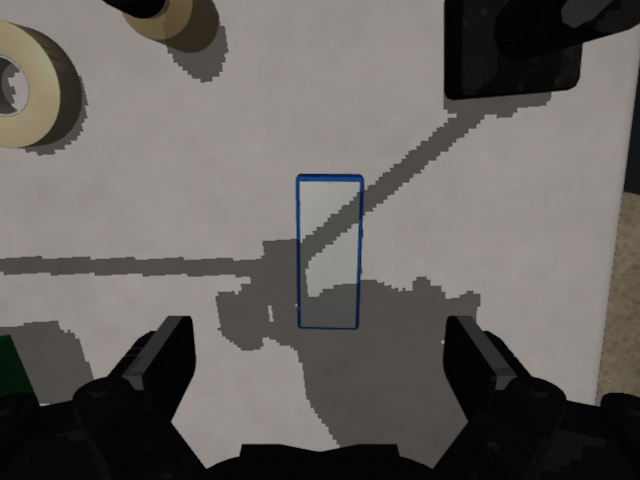

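Call:
play_rows:
  moves:
    - [[-0.006,-0.009,-0.12],0,-1]
    - [[-0.006,-0.009,-0.237],0,-0.5]
    - [[-0.006,-0.009,-0.237],0,-0.1]
    - [[-0.006,-0.009,-0.237],0,0.5]
    - [[-0.006,-0.009,-0.237],0,1]
    - [[-0.006,-0.009,-0.237],0,1]
    - [[-0.006,-0.009,-0.237],0,1]
    - [[-0.006,-0.009,-0.237],0,1]
    - [[-0.006,-0.009,-0.1],0,1]
    - [[-0.006,-0.009,0.05],0,1]
    - [[-0.006,-0.009,0.2],0,1]
    - [[-0.006,-0.009,0.2],0,1]

```text
clock: 59.9
position: [450.4, 71.7, 314.6]
ee_rot: [-0.678, 0.734, -0.012, 0.02]
contact_force: [-0.0, -0.2, -1.4]
gripper_width: 30.2
```

```bash
python3 - <<'E'
from h import *
import pickle
p=shot('wrist','wrist48');plan([669.5,126.5,145],95.2)
E
```

```text
gp [455.8  72.6 157.5] y 175.4 tilt [0.04  0.008] move [0.725 0.204] -0.042 turn -2.673
```

View pics/wrist48.png

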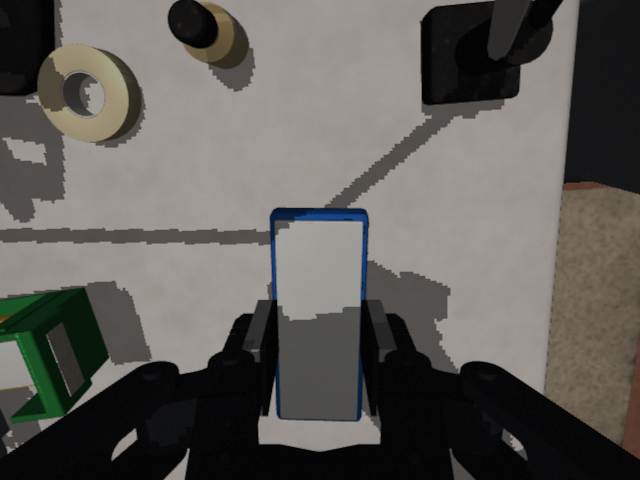

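Call:
play_rows:
  moves:
    - [[0.1,0.05,0.03],0.35,1]
    - [[0.25,0.1,0.03],0.7,1]
    - [[0.4,0.16,0.03],1,1]
    - [[0.55,0.18,0.03],1,1]
    - [[0.55,0.18,0.03],1,1]

```text
clock: 60.58
position: [616.5, 125.6, 318.0]
ee_rot: [0.845, -0.535, 0.005, -0.018]
contact_force: [-1.6, -0.1, -0.8]
gripper_width: 30.0
```

Call:
play_rows:
  moves:
    - [[0,0,0],0.35,1]
    - [[0,0,0],0.7,1]
    - [[0,0,0],1,1]
    - [[0,0,0],1,1]
    - [[0,0,0],1,1]

```text
clock: 61.2
position: [615.9, 125.5, 317.3]
ee_rot: [0.954, -0.299, -0.001, -0.018]
contact_force: [0.0, -0.0, -0.6]
gripper_width: 30.0
```

Call:
play_rows:
  moves:
    - [[0,0,0],0.35,1]
    - [[0,0,0],0.7,1]
    - [[0,0,0],1,1]
    - [[0,0,0],1,1]
    - [[0,0,0],1,1]

```text
clock: 61.82
position: [615.8, 125.4, 317.2]
ee_rot: [0.999, -0.043, -0.006, -0.017]
contact_force: [-0.6, 0.1, -0.2]
gripper_width: 30.0
```

```bash
python3 - <<'E'
from h import *
plan([671.8,126.3,147],95.2);print(arm.read_state()['gripper_width'])
E
```

```text
gp [614.2 130.9 162.3] y -95.0 tilt [-0.01   0.035] move [ 0.195 -0.014] -0.051 turn 0.339
29.99650533614299
```

Call:
play_rows:
  moves:
    - [[0.09,0,0],0.339,1]
    - [[0.195,-0.014,0],0.339,1]
    - [[0.195,-0.014,-0.051],0.339,1]
    - [[0.195,-0.014,-0.051],0.339,1]
    - [[0.195,-0.014,-0.051],0.339,1]

```text
clock: 62.45
position: [673.8, 121.3, 301.9]
ee_rot: [0.999, 0.045, -0.008, -0.017]
contact_force: [0.1, 0.3, -1.1]
gripper_width: 30.1
```

```bash
python3 - <<'E'
from h import *
plan([671.8,126.2,103.5],95.2)
q=shot('wrist','wrist49')
E
```

```text
gp [671.2 126.3 147. ] y -84.8 tilt [-0.017  0.033] move [ 0.002 -0.   ] -0.145 turn 0.001
```

View pics/wrist49.png

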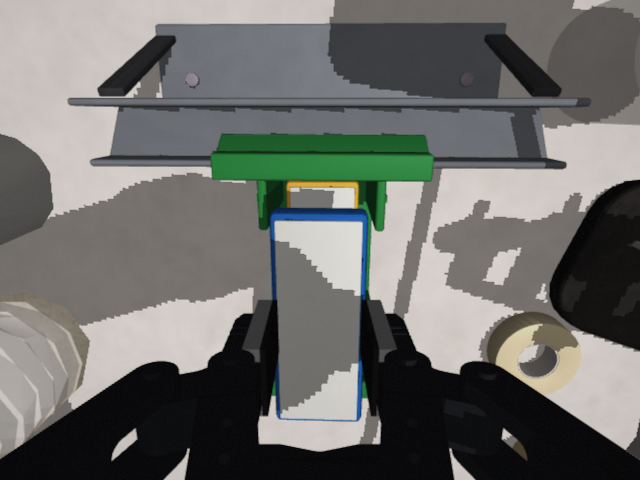

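Call:
play_rows:
  moves:
    - [[0.005,-0.002,-0.08],0,1]
    - [[0.005,-0.002,-0.13],0,1]
    - [[0.005,-0.002,-0.145],0,1]
    - [[0.005,-0.002,-0.145],0,1]

```text
clock: 63.0
position: [675.4, 120.9, 259.0]
ee_rot: [0.999, 0.046, -0.007, -0.017]
contact_force: [0.1, -0.1, 0.3]
gripper_width: 30.1
```

```bash
python3 - <<'E'
from h import *
plan([671.8,126.2,101],95.2)
p=shot('scene','scene50');print(arm.read_state()['contact_force'])
cv2.imwrite('pics/y50.png',cv2.resize(cv2.imread('pics/scene50.png')[150:250,200:330],None,fx=6,fy=6,interpolation=cv2.INTER_CUBIC))
E
```

```text
gp [673.  125.9 104.1] y -84.8 tilt [-0.016  0.033] move [-0.004  0.001] -0.01 turn -0.0
[-0.11172037  0.31422723  0.36960767]
```

View pics/y50.png

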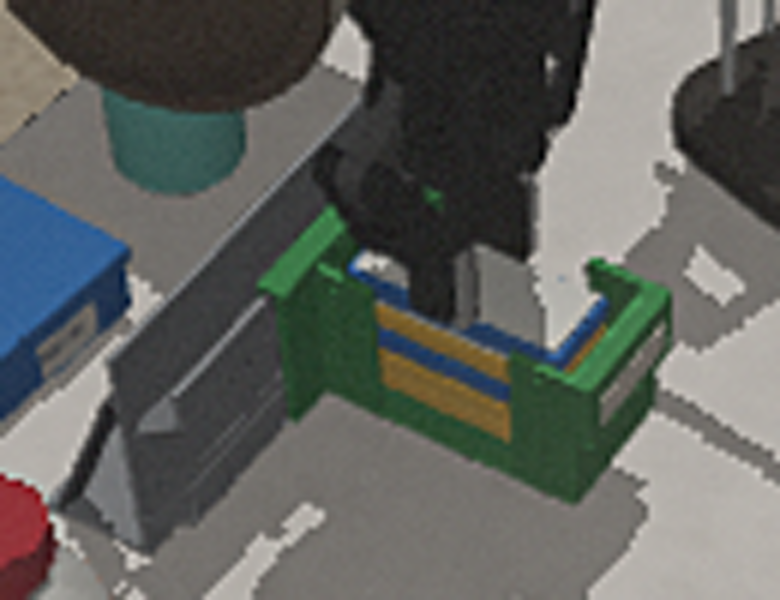

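Call:
play_rows:
  moves:
    - [[-0.003,0.001,-0.008],0,1]
    - [[-0.003,0.001,-0.008],0,0.2]
    - [[-0.003,0.001,-0.008],0,-0.2]
    - [[-0.003,0.001,-0.008],0,-0.3]
    - [[0,0,0.05],0,-0.3]
    - [[0,0,0.17],0,-0.3]
    - [[0,0,0.17],0,-0.3]
    - [[0,0,0.17],0,-0.3]

```text
clock: 64.05
position: [675.4, 120.9, 311.4]
ee_rot: [0.999, 0.046, -0.006, -0.017]
contact_force: [-0.3, -0.2, -0.9]
gripper_width: 55.5
```

```bash
python3 - <<'E'
from h import *
import pickle
q=shot('wrist','wrist51');print(gp());pickle.dump(q,open('w51.pkl','wb'))
E
```

```text
(array([672.94296676, 125.90997597, 155.63306214]), np.float64(-84.79733701967136), array([-0.01524712,  0.03305915, -0.99933709]))
```

View pics/wrist51.png

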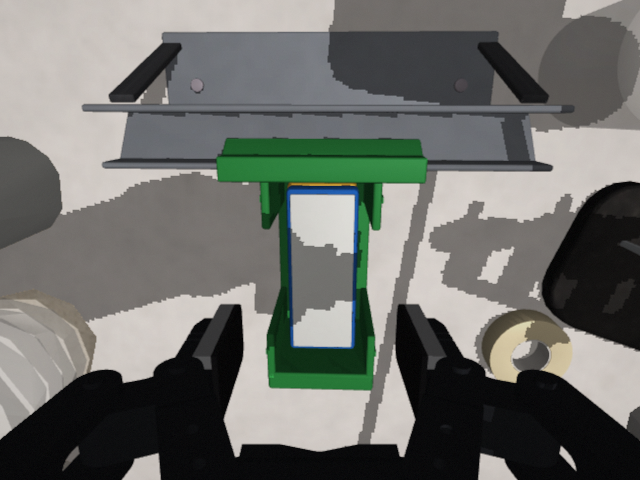

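```bash
python3 - <<'E'
from h import *
import pickle
p=pickle.load(open('w51.pkl','rb'))
c,s=np.cos(.091),np.sin(.091)
def inbin(X): d=X[:2]-np.array([668,128]); return (c*d[0]+s*d[1]).round(1),(-s*d[0]+c*d[1]).round(1)
for n,u,v,z in [('blue back',323,188,87),('blue front',322,348,87),('blue L',289,270,87),('blue R',357,270,87),('yel back',323,183,77),('bin front in',321,375,95),('flange front',322,182,98),('wallL',281,290,95),('wallL outer',270,378,95),('wallR outer',373,378,95)]:
    print(n,inbin(back(p,u,v,z)))
q,r=fitm(p,[(357,189),(357,348),(290,348),(289,189)],87,[670,128,-1.5]);print(q,np.degrees(q[2]),r.round(1).tolist(),inbin(q[:2]))
a=cv2.imread('pics/wrist51.png')
cv2.imwrite('pics/x51.png',cv2.resize(a[170:400,220:420],None,fx=3.5,fy=2.6,interpolation=cv2.INTER_CUBIC))
E
```

```text
blue back (np.float64(46.3), np.float64(-0.9))
blue front (np.float64(-36.9), np.float64(-0.5))
blue L (np.float64(6.0), np.float64(15.7))
blue R (np.float64(6.4), np.float64(-17.5))
yel back (np.float64(47.1), np.float64(-0.6))
bin front in (np.float64(-47.6), np.float64(-0.2))
flange front (np.float64(50.8), np.float64(-0.7))
wallL (np.float64(-1.2), np.float64(18.8))
wallL outer (np.float64(-50.0), np.float64(25.8))
wallR outer (np.float64(-48.7), np.float64(-26.5))
[671.85724445 126.34774222  -0.7131158 ] -40.85852586494681 [[51.7, 122.0], [1.3, 3.8], [-51.8, -111.0], [-1.0, -0.6]] (np.float64(3.7), np.float64(-2.0))
```

View pics/x51.png

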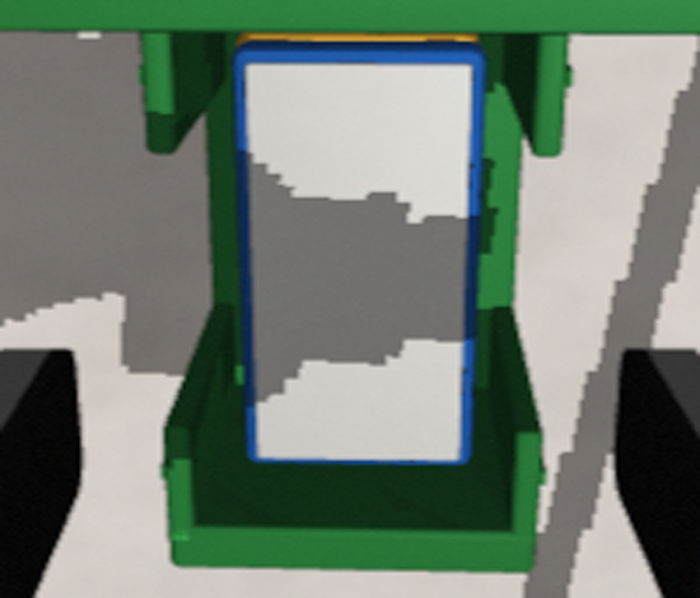

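```bash
python3 - <<'E'
from h import *
import pickle
p=pickle.load(open('w51.pkl','rb'));g0=np.array([672.94,125.9,155.63])
c,s=np.cos(.091),np.sin(.091)
def bx(p,u,v,z): d=back(p,u,v,z)[:2]-np.array([668,128]); return c*d[0]+s*d[1]
for n,g,vf,z,vr,vfl in [('m1',(671.45,127.3,153.5),313,47,377,182),('m2',(672.2,126.7,155.9),319,57,375,182),('m3',(670,126.3,156.8),324,67,369,176),('m4',(670,125.8,154.7),333,77,372,176),('m5',(672.94,125.9,155.63),348,87,375,182)]:
    q=dict(p);q['xyz']=np.array(p['xyz'])+np.array(g)-g0
    r=bx(q,321,vr,95);fl=bx(q,322,vfl,98);f_=bx(q,322,vf,z)
    print(n,'rim',r.round(1),'fl',fl.round(1),'front',f_.round(1),'centre',(f_+42.5-(r+47.5+fl-51)/2).round(1))
E
```

```text
m1 rim -48.7 fl 49.8 front -37.1 centre 6.6
m2 rim -48.4 fl 50.1 front -36.5 centre 6.9
m3 rim -47.8 fl 50.3 front -37.1 centre 5.8
m4 rim -48.1 fl 50.6 front -36.2 centre 6.9
m5 rim -47.6 fl 50.8 front -36.9 centre 5.8
```

Call:
play_rows:
  moves:
    - [[0,0,0.15],0,-0.3]
    - [[-0.15,0.1,0.3],0,-0.3]
    - [[-0.35,0.25,0.4],0,-0.3]
    - [[-0.5,0.4,0.4],0,-0.3]
    - [[-0.6,0.55,0.4],0,-0.3]
    - [[-0.6,0.6,0.4],0,-0.3]
    - [[-0.6,0.6,0.4],0,-0.3]
    - [[-0.6,0.6,0.4],0,-0.3]

```text
clock: 65.1
position: [495.4, 300.5, 429.8]
ee_rot: [0.999, 0.045, -0.007, -0.016]
contact_force: [-0.4, -0.9, -0.1]
gripper_width: 55.6
```

```bash
python3 - <<'E'
from h import *
p=shot('scene','scene52');t=shot('top','top52')
r=np.array([723.5,132.5,0])
ovb(p,'s52',(200,150,330,250),6,[668,128.2,33])
cv2.imwrite('pics/t52.png',cv2.resize(t['pixels'][60:370,220:480,::-1],None,fx=2,fy=1.9,interpolation=cv2.INTER_CUBIC))
print([(np.round(d['centre']).tolist(),round(d['conf'],2)) for d in arm.look_for('mailer',t)],arm.read_state()['clock'])
for n in ['immersion_oil','tape_roll']:print(n,[(np.round(d['centre']).tolist(),d['conf']) for d in arm.look_for(n,t)])
E
```

```text
[([674.0, 124.0, 88.0], 0.59), ([747.0, 134.0, 72.0], 0.25)] 65.25
immersion_oil [([513.0, -45.0, 42.0], 0.8)]
tape_roll [([602.0, -19.0, 19.0], 0.92)]
```

View pics/s52.png

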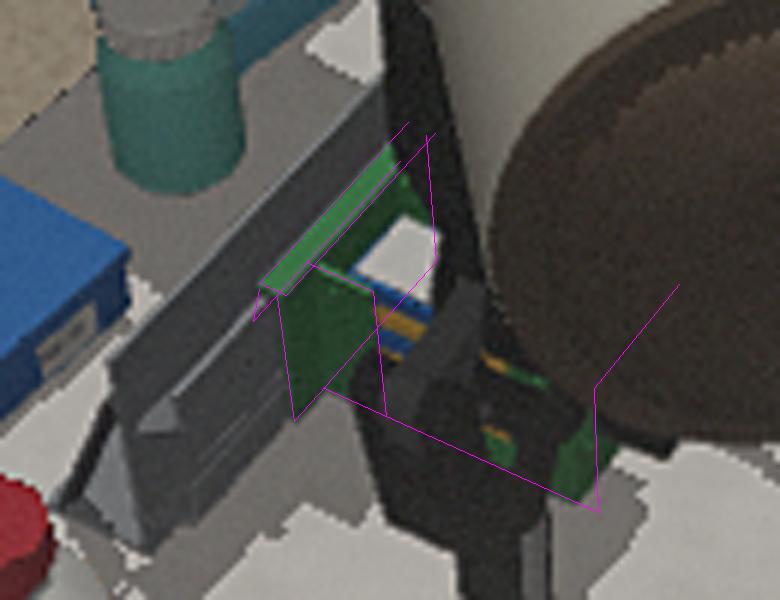

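View pics/t52.png

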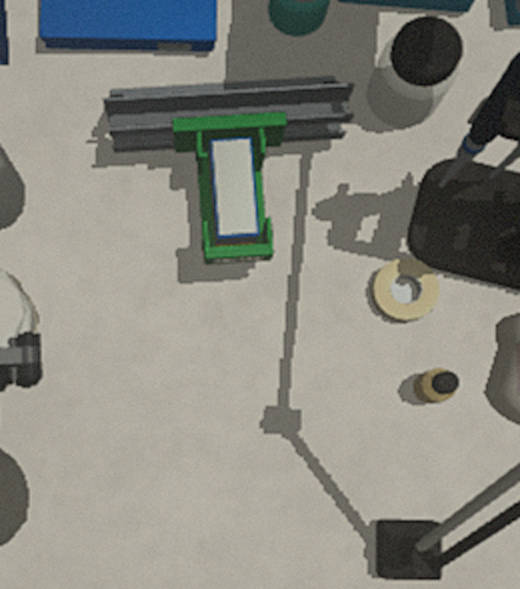

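Call:
play_rows:
  moves:
    - [[-0.15,0,0.1],0,-0.3]
    - [[-0.3,0,0.2],0,-0.3]
    - [[-0.3,0,0.2],0,-0.3]
    - [[-0.3,0,0.2],0,-0.3]

```text
clock: 65.85
position: [405.9, 299.6, 490.1]
ee_rot: [0.999, 0.045, -0.007, -0.017]
contact_force: [-0.1, 0.4, -1.0]
gripper_width: 55.3
```

```bash
python3 - <<'E'
from h import *
p=shot('scene','scene53')
cv2.imwrite('pics/s53.png',cv2.resize(p['pixels'][150:250,200:330,::-1],None,fx=6,fy=6,interpolation=cv2.INTER_CUBIC))
E
```

```text
(no output)
```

View pics/s53.png

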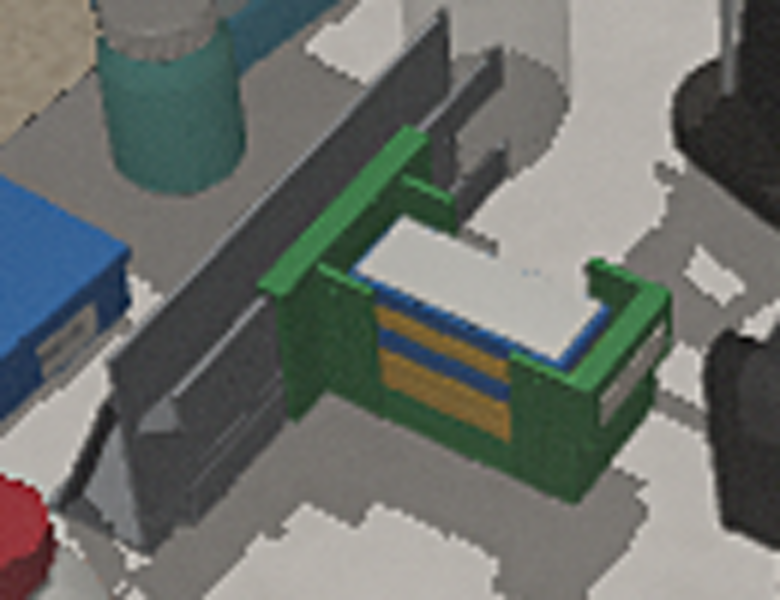

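The picture shows the bin hanging level, with all five mailers in one flush pile and the arm clear of it. I am handing the job in.

```bash
python3 -c "
from bench import arm
print(arm.job_done())"
```

```text
the job is handed in; nothing more can be done
None
```

The green bin hangs by its lip on the upper slat, and the five mailers I found (three yellow, two blue) lie in it as one flat pile, long sides front to back. I handed the job in at about 66 s; no verdict was reported.

**Last checks**
- **Bin:** in the scene camera it sits level and square, and matches the expected hung pose. Pressed down, the flange top read about 98.5 mm, against 98 mm when seated.
- **Pile:** the five mailer centres are within about 1–2 mm of each other front to back, at x about +6 mm in the bin. Sideways the top mailer measured about 1 mm off the middle, and the others looked centred in the wrist pictures.
- **Table:** no mailers remain on it. The tape roll and the bottle read within about 5 mm of where they were first seen, which is within the detector's error. The arm was clear of everything.

**What went wrong on the way**
- **First lowering:** the bin caught on the panel at about 52 N. I backed off, found the slat by touch, and lowered it again.
- **Seating:** when I let go, the bin's back edge sat 3–4 mm high by the cameras, still just within the tolerance. I pressed it down before moving any mailers.
- **Second heap:** one grasp of the middle mailer slipped and pushed it half off the one below. I pushed and dragged it aside, then picked up both one at a time.
- **Measurements that disagreed:** one camera fit of the bin, taken before I pressed it down, gave a height 6 mm above and a tilt of 0.055 rad. The scene view after pressing did not bear that out. The fingertip heights at contact also differed by up to about 5 mm from the stated gripper geometry.

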